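Gauge the mortar bars and sort them by length

ROBOT

A 7-joint arm with a two-finger parallel gripper is mounted at the origin on a cart in front of the work surface, level with it; the furniture and walls round the work are solid. World frame = base frame: x ahead of the robot, y to its left, z up, the work surface at z = 0. Lengths are in m, angles in rad, forces in N, time in s.
With the tool pointing down it reaches from about 0.4 to 0.875 m from the base axis. Payload 6.5 kg.
Tool frame: the origin (TCP) lies at the very end of the fingers, on their centre line; the grasp point (between the pads) lies 19 mm behind it; z points along the fingers, y is the direction in which the jaws open and shut (so a half turn about z gives the same grasp; the last joint's range is limited). The gripper opens to 85 mm and grips with 20 to 120 N. Pads are 22 mm wide; open, the fingers measure 114 mm over their backs; the gripper's body (76 mm by 85 mm) begins 54 mm behind the grasp point. The pads swing forward as they close: fully open they stand 13 mm farther back than shut.
Start: joints at [1.246, 0.536, -0.004, 1.538, 0.003, 1.067, -0.071], TCP at [0.166, -0.628, 0.231] pointing down, gripper open.
Joint ranges: [-2.7, 2.7], [-0.37, 2.16], [-1.27, 1.26], [0.24, 2.4], [-1.31, 4.45], [0.19, 1.91], [-2.76, 2.76]. Speed limits (rad/s): [2.39, 2.39, 3.14, 3.14, 3.14, 3.14, 3.14].

INTERFACE

Orientations are given as a unit quaternion [w, x, y, z].
In Python, from bench import read_state, grab_frame, get_calibration, finish_job, silhouettes gives the robot as it stands.
- The arm moves only by the tool play_rows, never from a script. Its argument "deltas" is text: rows parted by semicolons, each of 7 numbers parted by spaces: the turn, a rotation vector about the tool's x, y, z in rad, then the shift along the tool's x, y, z in cm, then the finger opening in cm, from 0 to 8.54. In form: rx ry rz tx ty tz hand; .... A call has 1 to 12 rows; each row shifts and turns the commanded pose from where the row before left it, along the tool's axes as they then stand; what a row does not reach is not made up. A row lasts 1/8 s, in which the tool goes at most 62.5 mm and 10.7 degrees, less where a joint would pass 70% of its speed; a pose out of reach is approached as far as the arm can. A call with a gripper value outside its range is refused whole. The fingers move at their own pace and stop on an object; "grip_force" is the grip in N (left out, the last holds). Time passes only in rows, so rows that do not move let the fingers close. It gives the time, the measured TCP pose, the force and the opening at its end, in the units of the state.
- read_state(): the state, without advancing time (a new reading comes with each control period).
- grab_frame(name): name is "scene" or "top"; returns the picture (420x560x3 uint8, red, green, blue); there is no depth.
- get_calibration(name): a dict with "fx", "fy", "cx", "cy" (pixels), "k1" (the pictures are not rectified: a ray, as slopes to the right and down, at radius r is drawn at 1 + k1 r^2 times it, then the intrinsics apply), "view" (4x4, takes a point from world to camera coordinates). Camera axes: x right, y down, z forward; pixel columns grow to the right and rows downward; lengths in m; the calibration is good to about 2 mm. A picture is of the moment at which its call begins. get_calibration takes no time and is no camera call.
- finish_job(): hands the job in, once; it reports no verdict.
Trained networks look in the newest picture that a camera, given by its name, has taken for a name from the list of things; names that differ only in an ending like _2 or _b are one class to them, and where a whole thing is asked for, a point or a joint stands for the part that bears it (a point fixed in the world has none). Each returns a list of dicts, best first, with "score" (0 to 1); they miss things now and then, are a little off and sometimes report something else, mostly with a low value. They report only what shows in the picture. A call takes as long as a camera call.
- silhouettes(camera, label): "region" (420x560 bool, what is visible of it) and "bbox" ([centre column, centre row, width, height] in pixels, round what is visible of it).
The state is a dict: "time_s": time; "joint_pos": joint angles; "joint_velocities": joint speeds; "effort": joint torques, N m; "ee_pos": TCP position; "orientation": TCP orientation; "force": force on the tool from outside, world axes, zero at the start; "wrist_torque": the same for the moment, N m; "opening": finger opening in m.
Only numpy, scipy, OpenCV 4.12 (cv2) and the standard library are available. Lean on these libraries where they do the work, as an engineer would, in place of code of your own. Each camera call takes 0.05 s, during which the arm holds its last target.

TASK

Check the length of every mortar bar on the bench, one after another in the order of their numbers (fewest blue stripes first): lay the bar lengthwise on the comparator's bed between the jaws, then pull the black handle straight out so that the sliding jaw closes squarely on the bar without tilting, on until green but no red shows on the plunger, and hold it there for a second. Push the handle back to open the jaw, read full length (100 mm) or short (88 mm), and lay full-length bars flat in the green tray, short ones flat in the red tray. Finish with the jaw pushed fully open, and leave the timer and the stapler where they are.

Things in the scene. Friction and masses are not known exactly. Their poses are not given: they have to be found in the camera images.
- comparator: bench caliper fixed to the bench: grey base 250 x 70 x 8 mm, bed of two steel rails (34 mm wide overall, 165 mm long, top 20 mm above the bench), steel jaws 44 mm wide (fixed one 55 mm high), pull handle beyond the fixed jaw. Origin on the bench under the middle of the fixed jaw's face. Own x is the pull direction; the bed runs from x = 0 to -165 mm; y is across the bed
- bed_middle (a point): point on top of the rails, 60 mm from the fixed jaw's face: with the jaw open, a good place for the middle of a bar (a bar on the bed has its centre 16 mm above this)
- fixed_face (a point): middle of the fixed jaw's measuring face, 37 mm above the bench
- jaw_face (a point): middle of the sliding jaw's measuring face, 37 mm above the bench; it moves and tilts with the jaw, own x is square to the face (along the comparator's x when not tilted)
- handle (a point): middle of the grip part of the black upright handle tab, 45 mm above the bench; tab 12 mm thick along the comparator's x, 30 mm wide along y, top 58 mm above the bench. It is 90 mm beyond the fixed face (jaw open, gauge at rest) and moves out along x by jaw_slide + gauge. The barrel (top 20 mm above the bench) lies on the fixed jaw's side of it
- jaw_slide (a joint): travel of the sliding jaw, m: 0 fully open (130 mm between the jaws), growing as it closes; the gap is 0.130 - value, so 0.030 on a 100 mm bar, 0.042 on an 88 mm bar. Stays where it is left (friction 1.5 N); starts anywhere from 0 to 0.045
- gauge (a joint): how far the sprung plunger is out of its barrel, m, 0 to 0.035: white shows to 0.012, green from 0.012 to 0.022, red beyond. Spring 2.5 N at rest plus 250 N per m, so the jaw moves first and the plunger comes out once the jaw meets something. Let go, it springs back and the jaw stays; pushing the handle back opens the jaw
- jaw_tilt (a joint): tilt of the sliding jaw with its pull rod, rad, about the comparator's y: near 0 when square, positive when the handle is pressed down, negative when it is lifted. Sprung to square (12 N m per rad; handle 220 mm from the pivot), limits +-0.15
- green_tray: green shallow open tray for the full-length (100 mm) bars, fixed to the bench, 125 mm (own x) x 140 mm (own y), walls 4 mm thick and 10 mm high, floor 4 mm thick; origin at the centre of its underside. Room for two bars lying along own x side by side, for instance at y = +31 and -31 mm
- red_tray: red shallow open tray for the short (88 mm) bars, fixed to the bench, 125 mm (own x) x 140 mm (own y), walls 4 mm thick and 10 mm high, floor 4 mm thick; origin at the centre of its underside. Room for two bars lying along own x side by side, for instance at y = +31 and -31 mm
- bar_1: grey mortar test bar (two or three of four are present), section 32 x 32 mm, steel end faces, 1 blue stripe round one end (its number); 0.18 to 0.29 kg. Length 100 mm (full length) or 88 mm (short): to be found by measuring. Origin at the bar's centre, own x along its length; starts lying flat, origin 16 mm above the bench
- bar_2: grey mortar test bar (two or three of four are present), section 32 x 32 mm, steel end faces, 2 blue stripes round one end (its number); 0.18 to 0.29 kg. Length 100 mm (full length) or 88 mm (short): to be found by measuring. Origin at the bar's centre, own x along its length; starts lying flat, origin 16 mm above the bench
- bar_3: grey mortar test bar (two or three of four are present), section 32 x 32 mm, steel end faces, 3 blue stripes round one end (its number); 0.18 to 0.29 kg. Length 100 mm (full length) or 88 mm (short): to be found by measuring. Origin at the bar's centre, own x along its length; starts lying flat, origin 16 mm above the bench
- bar_4: grey mortar test bar (two or three of four are present), section 32 x 32 mm, steel end faces, 4 blue stripes round one end (its number); 0.18 to 0.29 kg. Length 100 mm (full length) or 88 mm (short): to be found by measuring. Origin at the bar's centre, own x along its length; starts lying flat, origin 16 mm above the bench
- bench_timer: bystander: black bench timer 50 x 76 x 24 mm, loose; origin at the centre of its underside
- stapler: bystander: black stapler 38 x 159 x 60 mm, loose; origin at the centre of its underside

How it is judged:
On the way, in this order (a step that is already met when the one before it is completed fails the run):
1. bar_1 lies on the bed, clamped by over 2 N at each jaw, the handle out to the green mark (gauge 12 to 22 mm), the sliding jaw flush with the bar (axes within 0.05 rad) (x of bar_1 in the frame of comparator between -0.055 and -0.045 m and y of bar_1 in the frame of comparator between -0.014 and 0.014 m and z of bar_1 in the frame of comparator below 0.042 m and contact force between each of jaw_tilt, comparator and bar_1 above 2 N and horizontal distance between bar_1 and handle between 0.182 and 0.1925 m and angle between the x axis of jaw_face and the x axis of bar_1, either way round below 0.05 rad), for 0.5 s.
2. bar_2 lies on the bed, clamped by over 2 N at each jaw, the handle out to the green mark (gauge 12 to 22 mm), the sliding jaw flush with the bar (axes within 0.05 rad) (x of bar_2 in the frame of comparator between -0.049 and -0.039 m and y of bar_2 in the frame of comparator between -0.014 and 0.014 m and z of bar_2 in the frame of comparator below 0.042 m and contact force between each of jaw_tilt, comparator and bar_2 above 2 N and horizontal distance between bar_2 and handle between 0.188 and 0.1985 m and angle between the x axis of jaw_face and the x axis of bar_2, either way round below 0.05 rad), for 0.5 s.
3. bar_3 lies on the bed, clamped by over 2 N at each jaw, the handle out to the green mark (gauge 12 to 22 mm), the sliding jaw flush with the bar (axes within 0.05 rad) (x of bar_3 in the frame of comparator between -0.055 and -0.045 m and y of bar_3 in the frame of comparator between -0.014 and 0.014 m and z of bar_3 in the frame of comparator below 0.042 m and contact force between each of jaw_tilt, comparator and bar_3 above 2 N and horizontal distance between bar_3 and handle between 0.182 and 0.1925 m and angle between the x axis of jaw_face and the x axis of bar_3, either way round below 0.05 rad), for 0.5 s.
4. bar_4 lies on the bed, clamped by over 2 N at each jaw, the handle out to the green mark (gauge 12 to 22 mm), the sliding jaw flush with the bar (axes within 0.05 rad) (x of bar_4 in the frame of comparator between -0.049 and -0.039 m and y of bar_4 in the frame of comparator between -0.014 and 0.014 m and z of bar_4 in the frame of comparator below 0.042 m and contact force between each of jaw_tilt, comparator and bar_4 above 2 N and horizontal distance between bar_4 and handle between 0.188 and 0.1985 m and angle between the x axis of jaw_face and the x axis of bar_4, either way round below 0.05 rad), for 0.5 s.
At the end, for the whole second after the job is handed in: every present bar lies flat on the floor of its tray (100 mm bars in the green, 88 mm bars in the red: centre within 30 mm of the tray's along its x, 60 mm along its y, less than 27 mm above the tray's underside), at rest; the jaw is open (jaw_slide below 0.012) (x of bar_1 in the frame of green_tray between -0.03 and 0.03 m and y of bar_1 in the frame of green_tray between -0.06 and 0.06 m and z of each of bar_1, bar_3 in the frame of green_tray below 0.027 m and linear speed of each of bar_1, bar_2, bar_3, bar_4 below 0.02 m/s and x of bar_2 in the frame of red_tray between -0.03 and 0.03 m and y of bar_2 in the frame of red_tray between -0.06 and 0.06 m and z of each of bar_2, bar_4 in the frame of red_tray below 0.027 m and x of bar_3 in the frame of green_tray between -0.03 and 0.03 m and y of bar_3 in the frame of green_tray between -0.06 and 0.06 m and x of bar_4 in the frame of red_tray between -0.03 and 0.03 m and y of bar_4 in the frame of red_tray between -0.06 and 0.06 m and value of joint jaw_slide below 0.012 m); the robot touches nothing.
It fails at once if the sliding jaw is tilted by more than 0.1 rad (value of joint jaw_tilt above 0.1 rad or value of joint jaw_tilt below -0.1 rad).
It fails at once if the plunger is pulled deep into the red (over 30 mm) (value of joint gauge above 0.03 m).
It fails at once if the timer or the stapler is moved by more than 30 mm (distance of any of bench_timer, stapler from where it was at the start of the episode above 0.03 m).
Of bar_1, bar_2, bar_3, bar_4 only 2 to 3 are there at a start; the rules pass over those that are not, and their reading is None.
At some moment in a run one of bar_1, bar_2, bar_3, bar_4 may be knocked a few centimetres aside while the robot is not near it.
Once in a run the grip may slacken for a moment while it holds something.
It also fails if it takes over 210 s, if anything falls off the work surface, if the arm or the gripper's body presses on something with over 40 N, if the wrist force passes 120 N, or if a joint passes its speed limit or range.

## Working session

There is one attempt and no reset: what is moved stays moved. The work goes in short steps, Python scripts to look and compute and a tool call to move; the robot and the scene stay as the last step left them, time stands still between calls to the robot, and variables do not carry over. Pictures are saved under pics/ and viewed, and the job is handed in when it is done.

Besides the shell and the picture viewer there is one more tool, called after "Emit:" in YAML: its name, and indented under it one key for each argument. play_rows: Moves the arm, as the interface text tells. Its arguments: {"type":"object","properties":{"deltas":{"type":"string"},"grip_force":{"type":"number"}},"required":["deltas"]}

```bash
ls; mkdir -p pics; python3 - <<'E'
from bench import *
import cv2
print(read_state())
for n in("scene","top"):
    c=get_calibration(n);print(n,c)
    cv2.imwrite(f"pics/{n}0.png",grab_frame(n)[:,:,::-1])
E
```

```text
pics
{'time_s': 0.0, 'joint_pos': array([ 1.24581875,  0.53720274, -0.00447304,  1.5388426 ,  0.00259065,
        1.06731378, -0.07119564]), 'joint_velocities': array([-0.00108819, -0.00047586,  0.00104565,  0.00033178, -0.000403  ,
       -0.0010416 , -0.00079075]), 'effort': array([ 3.03759980e-04, -5.83424735e+01,  1.04870863e+00, -2.59111995e+01,
        1.22868083e-02,  9.36929049e-03,  1.87528457e-05]), 'ee_pos': array([ 0.16617976, -0.62774997,  0.23040097]), 'orientation': array([-8.64847933e-04,  9.91634021e-01,  1.29078243e-01, -1.64639339e-04]), 'force': array([ 0.07982472, -0.31545502,  0.74703711]), 'wrist_torque': array([-0.01701037,  0.01457389, -0.01472487]), 'opening': 0.08525791400279108}
scene {'fx': 425.7423686700287, 'fy': 425.7423686700287, 'cx': 274.2682333443003, 'cy': 208.9533030727746, 'k1': 0.03369192803811664, 'view': array([[-0.54704644, -0.83709001,  0.00452876,  0.4812154 ],
       [-0.42695396,  0.27435693, -0.86164876,  0.22702138],
       [ 0.72003508, -0.47329546, -0.50748487,  0.6337109 ],
       [ 0.        ,  0.        ,  0.        ,  1.        ]])}
top {'fx': 413.6179444068416, 'fy': 413.6179444068416, 'cx': 277.96661406130073, 'cy': 213.92780549196397, 'k1': -0.05053527011102793, 'view': array([[-0.02157777, -0.99973085,  0.00852167,  0.1850663 ],
       [-0.98121941,  0.01954246, -0.19190247,  0.55016992],
       [ 0.19168428, -0.01250246, -0.981377  ,  1.05914538],
       [ 0.        ,  0.        ,  0.        ,  1.        ]])}
```

View pics/scene0.png

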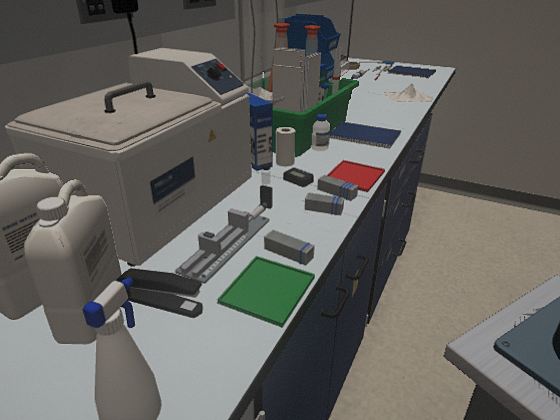

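View pics/top0.png

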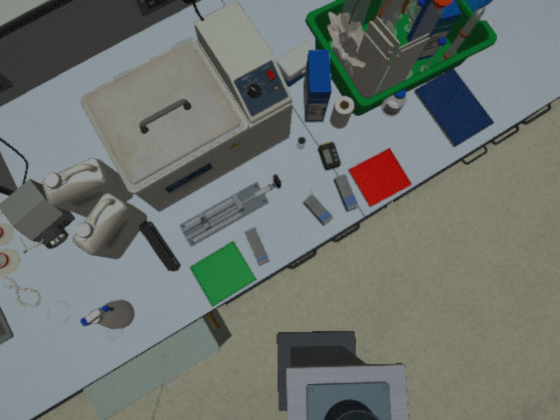

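```bash
cat > h.py <<'E'
import numpy as np, cv2
from bench import *
def proj(cam,P):
    c=get_calibration(cam);P=np.atleast_2d(P)
    q=(c['view'][:3,:3]@P.T).T+c['view'][:3,3]
    s=q[:,:2]/q[:,2:];r2=(s**2).sum(1,keepdims=True);s=s*(1+c['k1']*r2)
    return s*[c['fx'],c['fy']]+[c['cx'],c['cy']]
def unproj(cam,uv,z):
    c=get_calibration(cam);uv=np.atleast_2d(np.asarray(uv,float))
    d=(uv-[c['cx'],c['cy']])/[c['fx'],c['fy']];s=d.copy()
    for _ in range(10): s=d/(1+c['k1']*(s**2).sum(1,keepdims=True))
    R=c['view'][:3,:3];t=c['view'][:3,3];o=-R.T@t
    D=np.c_[s,np.ones(len(s))]@R
    k=(z-o[2])/D[:,2];return o+D*k[:,None]
def zoom(img,x0,y0,w,h,f,name):
    cv2.imwrite(f'pics/{name}.png',cv2.resize(img[y0:y0+h,x0:x0+w,::-1],None,fx=f,fy=f,interpolation=cv2.INTER_CUBIC))
E
python3 - <<'E'
from h import *
a=cv2.imread('pics/top0.png')[:,:,::-1];b=cv2.imread('pics/scene0.png')[:,:,::-1]
zoom(a,170,130,260,185,3,'topz0');zoom(b,160,150,230,175,3.4,'scz0')
grab_frame('top');grab_frame('scene')
np.set_printoptions(suppress=True,precision=4)
for cam in('top','scene'):
  for l in('comparator','handle','jaw_face','green_tray','red_tray','bar_1','bench_timer','stapler'):
    for d in silhouettes(cam,l):
        m=d['region'];r=cv2.minAreaRect(np.argwhere(m)[:,::-1].astype(np.float32)) if m.any() else None
        print(cam,l,round(d['score'],2),np.round(d['bbox'],1),m.sum(),r)
E
```

```text
top comparator 0.62 [230.5 211.2 100.3  72.4] 2382 ((232.21397399902344, 208.37930297851562), (25.794363021850586, 110.59193420410156), 60.572540283203125)
top handle 0.42 [276.6 181.4   7.5   7.5] 69 ((275.0, 180.5), (11.0, 8.0), 90.0)
top jaw_face 0.76 [240.8 202.2  85.2  52.3] 476 ((240.09231567382812, 200.1615447998047), (17.4888973236084, 88.31272888183594), 60.2551155090332)
top green_tray 0.96 [223.  270.6  63.8  59.7] 2298 ((222.70587158203125, 273.17645263671875), (45.618621826171875, 51.44957733154297), 59.03623962402344)
top red_tray 0.76 [380.9 176.1  62.2  60.9] 2114 ((379.28033447265625, 177.07225036621094), (43.8051643371582, 51.065956115722656), 62.81888961791992)
top bar_1 0.74 [256.3 244.6  23.2  40.5] 479 ((256.0618591308594, 245.63917541503906), (38.17701721191406, 12.79336166381836), 66.03751373291016)
top bar_1 0.64 [317.9 209.1  27.5  30.1] 441 ((316.51763916015625, 208.77059936523438), (32.86496353149414, 13.883548736572266), 49.398704528808594)
top bar_1 0.64 [344.6 192.1  28.5  39.9] 506 ((345.05169677734375, 191.8792724609375), (37.32476043701172, 14.298541
[... 1649 characters left out ...]
 50.8  35. ] 996 ((289.0207214355469, 245.95108032226562), (51.21995162963867, 22.067792892456055), 22.932098388671875)
scene bar_1 0.38 [224.  234.9  98.3  91.5] 3052 ((227.5716094970703, 233.5203857421875), (38.66965103149414, 125.8367919921875), 44.51853942871094)
scene bench_timer 0.77 [300.  176.4  31.6  18.4] 421 ((298.0, 176.5), (30.2573184967041, 16.144004821777344), 23.96249008178711)
scene bench_timer 0.3 [237.  220.8  75.6  71.7] 898 ((236.62860107421875, 221.249267578125), (27.01504135131836, 96.69783782958984), 51.927215576171875)
scene stapler 0.84 [161.2 295.1  88.9  45.7] 2672 ((161.0642547607422, 289.66009521484375), (90.64387512207031, 38.3619384765625), 14.995079040527344)
```

View pics/topz0.png

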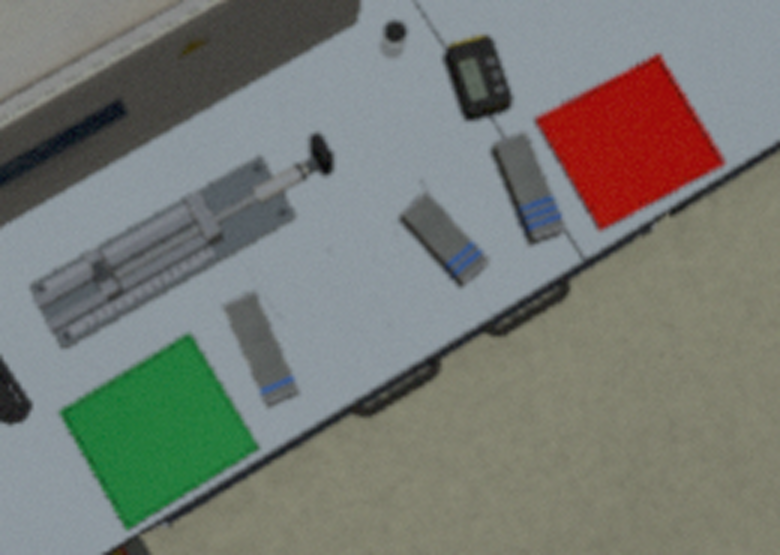

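View pics/scz0.png

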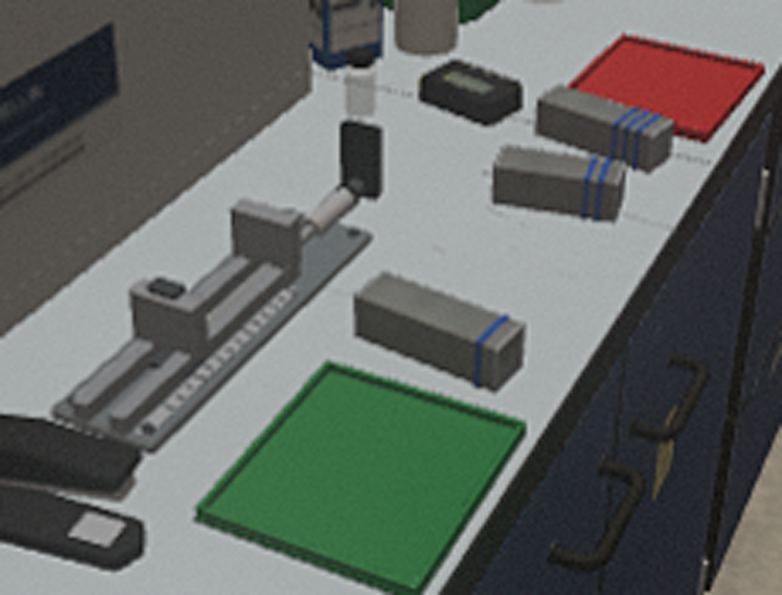

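```bash
python3 - <<'E'
from h import *
a=cv2.imread('pics/top0.png')[:,:,::-1];b=cv2.imread('pics/scene0.png')[:,:,::-1]
a=cv2.convertScaleAbs(a,alpha=1.3);b=cv2.convertScaleAbs(b,alpha=1.4)
zoom(a,175,165,115,85,7,'topz1');zoom(b,170,180,110,105,5.7,'scz1');zoom(b,300,170,60,50,12,'scz2')
E
```

```text
(no output)
```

View pics/topz1.png

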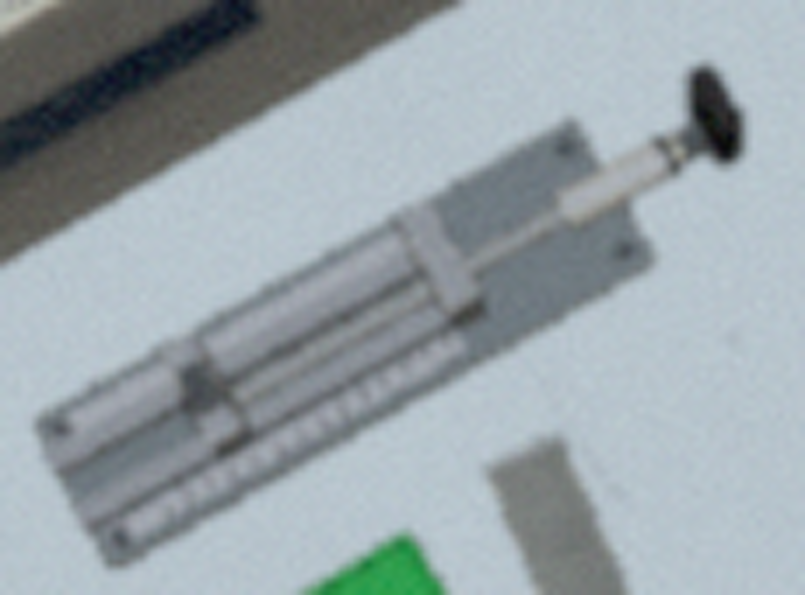

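View pics/scz1.png

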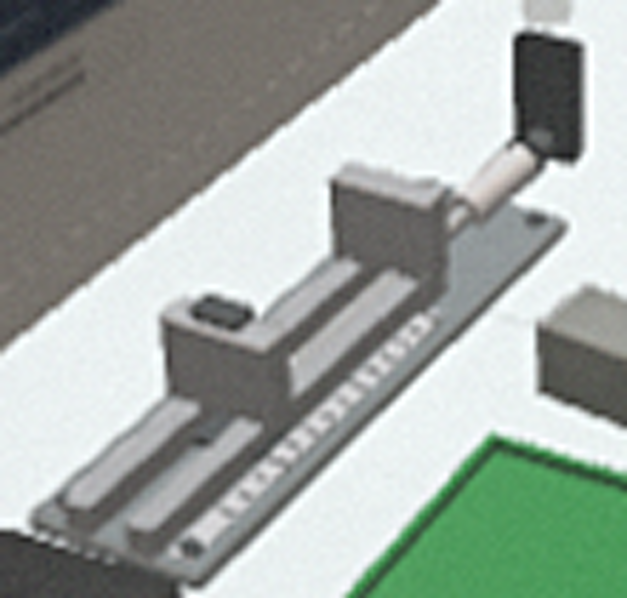

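View pics/scz2.png

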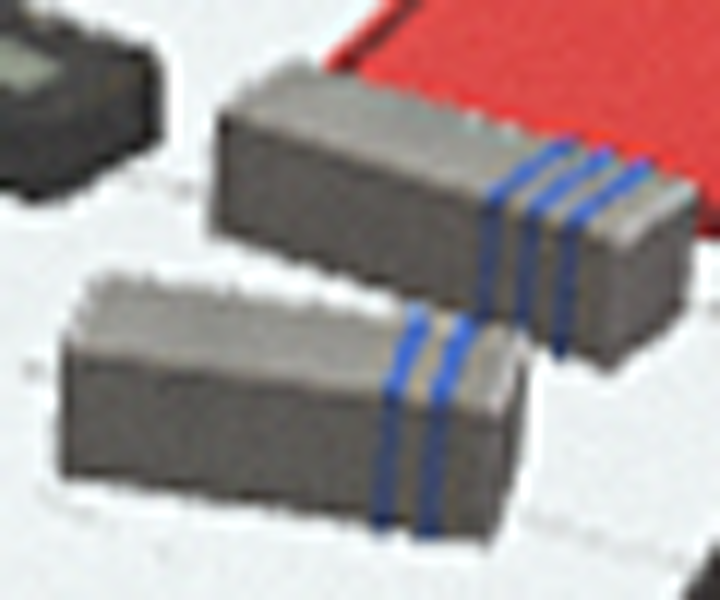

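```bash
cat >> h.py <<'E'
from scipy.optimize import minimize
def boxpts(x,y,yaw,L,W,z0,z1):
    c,s=np.cos(yaw),np.sin(yaw);p=[]
    for a in(-L/2,L/2):
        for b in(-W/2,W/2):
            for z in(z0,z1): p.append([x+c*a-s*b,y+s*a+c*b,z])
    return np.array(p)
def render(cam,P,S=8):
    uv=proj(cam,P);h=cv2.convexHull(uv.astype(np.float32))
    return h
def fitbox(masks,x0,L,W,z0,z1,fitL=False):
    # masks: {cam: bool}; soft IoU via polygon
    rois={}
    for cam,m in masks.items():
        ys,xs=np.where(m);r=(max(0,ys.min()-12),min(420,ys.max()+13),max(0,xs.min()-12),min(560,xs.max()+13))
        rois[cam]=(r,cv2.resize(m[r[0]:r[1],r[2]:r[3]].astype(np.uint8),None,fx=6,fy=6,interpolation=cv2.INTER_NEAREST))
    def cost(p):
        l=p[3] if fitL else L
        t=0
        for cam,(r,mm) in rois.items():
            uv=(proj(cam,boxpts(p[0],p[1],p[2],l,W,z0,z1))-[r[2],r[0]]+.5)*6-.5
            im=np.zeros_like(mm);cv2.fillConvexPoly(im,cv2.convexHull(np.round(uv*16).astype(np.int32)),1,shift=4)
            t+=1-(im&mm).sum()/max(1,(im|mm).sum())
        return t
    best=None
    for dy in(-.1,0,.1):
        p=np.array(list(x0)+([L] if fitL else []));p[2]+=dy
        sim=np.vstack([p]+[p+np.eye(len(p))[i]*[.008,.008,.1,.006][i] for i in range(len(p))])
        o=minimize(cost,p,method='Nelder-Mead',options=dict(initial_simplex=sim,xatol=1e-4,fatol=1e-4,maxiter=300))
        if best is None or o.fun<best.fun: best=o
    return best.x,best.fun
def seg(img,x,y,yaw,L,W,z0,z1,cam,fn,pad=8):
    pass
def bars(cams=('top','scene'),grab=True):
    """fits from both cameras, matched"""
    det={}
    for c in cams:
        if grab: grab_frame(c)
        det[c]=[d for d in silhouettes(c,'bar_1') if d['score']>.4 and 150<d['region'].sum()<2000]
    out=[]
    for d in det[cams[0]]:
        ys,xs=np.where(d['region']);p=unproj(cams[0],[xs.mean(),ys.mean()],.018)[0]
        ms={cams[0]:d['region']}
        for c in cams[1:]:
            q=proj(c,p)[0]
            for e in det[c]:
                yy,xx=np.where(e['region'])
                if np.hypot(xx.mean()-q[0],yy.mean()-q[1])<12: ms[c]=e['region'];break
        r=cv2.minAreaRect(np.c_[xs,ys].astype(np.float32));b=cv2.boxPoints(r)
        w=unproj(cams[0],b,.018);e1=w[1]-w[0];e2=w[2]-w[1];e=e1 if np.hypot(*e1[:2])>np.hypot(*e2[:2]) else e2
        yaw=np.arctan2(e[1],e[0])
        f,c=fitbox(ms,[p[0],p[1],yaw],.094,.032,0,.032,True)
        out.append((f,c,list(ms)))
    return out
E
python3 - <<'E'
from h import *
np.set_printoptions(suppress=True,precision=4)
for f,c,m in bars(): print('bar',f,np.degrees(f[2]),round(c,3),m)
a=grab_frame('top').astype(int);b=grab_frame('scene').astype(int)
for nm,fn in(('green',lambda i:(i[...,1]>i[...,0]*1.6)&(i[...,1]>i[...,2]*1.3)),('red',lambda i:(i[...,0]>i[...,1]*2.5)&(i[...,0]>i[...,2]*2.5)&(i[...,0]>60))):
    ms={}
    for cam,i in(('top',a),('scene',b)):
        m=fn(i).astype(np.uint8);det=silhouettes(cam,nm+'_tray')[0]['bbox']
        n,l,st,ce=cv2.connectedComponentsWithStats(m);k=min(range(1,n),key=lambda k:np.hypot(*(ce[k]-det[:2]))-st[k,4]*.01)
        mk=l==k;print(cam,nm,mk.sum(),ce[k])
        if not(cam=='scene' and nm=='red'): ms[cam]=mk
    ys,xs=np.where(ms['top']);p=unproj('top',[xs.mean(),ys.mean()],.005)[0]
    for y0 in(-1.0,.5):
        print(nm,p,*fitbox(ms,[p[0],p[1],y0],.125,.140,0,.010))
# comparator base
T=(np.array([(575,118),(650,262),(118,568),(40,425)])+.5)/7-.5+[175,165]
S=(np.array([(566,228),(32,522),(205,580)])+.5)/5.7-.5+[170,180]
w=unproj('top',T,.008);print(w);print(unproj('scene',S,.008))
print('len',np.linalg.norm(w[0]-w[3]),np.linalg.norm(w[1]-w[2]),np.linalg.norm(w[0]-w[1]))
E
```

```text
bar [ 0.5714  0.0636 -2.4372  0.0845] -139.64298375302562 0.225 ['top', 'scene']
bar [ 0.6199 -0.0167 -2.8168  0.098 ] -161.3887975983207 0.182 ['top', 'scene']
bar [ 0.472   0.233  -2.7368  0.0982] -156.80899334520655 0.159 ['top', 'scene']
top green 2313 [222.3934 273.3182]
scene green 3722 [267.5911 289.8251]
green [0.401  0.3283 0.005 ] [ 0.4086  0.3307 -1.0426] 0.3550057368949081
green [0.401  0.3283 0.005 ] [0.4023 0.3271 0.5339] 0.1328538197299498
top red 1952 [379.5174 176.8586]
scene red 879 [357.1069 174.0899]
red [ 0.6658 -0.1208  0.005 ] [ 0.6702 -0.1184 -1.0341] 0.18105064501309887
red [ 0.6658 -0.1208  0.005 ] [ 0.6663 -0.1214  0.4806] 0.07546574044837384
[[0.6578 0.2314 0.008 ]
 [0.5973 0.2019 0.008 ]
 [0.478  0.4136 0.008 ]
 [0.5358 0.4457 0.008 ]]
[[0.5903 0.2036 0.008 ]
 [0.5314 0.4494 0.008 ]
 [0.4739 0.4143 0.008 ]]
len 0.24663205957838413 0.24295184320755137 0.06727058202946821
```

```bash
python3 - <<'E'
from h import *
np.set_printoptions(suppress=True,precision=4)
t=lambda P:(np.array(P)+.5)/7-.5+[175,165]
s=lambda P:(np.array(P)+.5)/5.7-.5+[170,180]
print('fixed top', unproj('top',t([(400,215),(455,308)]),.055), 'scene',unproj('scene',s([(332,175),(440,200)]),.055))
yaw=-1.058;R=np.array([[np.cos(yaw),-np.sin(yaw)],[np.sin(yaw),np.cos(yaw)]])
def loc(P): return (np.atleast_2d(P)[:,:2]-O)@R
ft=unproj('top',t([(400,215),(455,308)]),.055).mean(0);fs=unproj('scene',s([(332,175),(440,200)]),.055).mean(0)
O=(ft[:2]+fs[:2])/2;print('O',O,loc(ft),loc(fs))
print('base top',loc(unproj('top',t([(575,118),(650,262),(118,568),(40,425)]),.008)))
print('base sc',loc(unproj('scene',s([(566,228),(32,522),(205,580)]),.008)))
# scene handle top: corners (515,32),(583,40)
print('handle sc',loc(unproj('scene',s([(517,35),(583,42)]),.058)))
print('handle sc bottom',loc(unproj('scene',s([(519,140),(580,160)]),.032)))
print('handle top',loc(unproj('top',t([(702,66),(742,125),(716,105)]),.058)))
print('slide jaw face sc',loc(unproj('scene',s([(190,297),(290,352)]),.055)), loc(unproj('scene',s([(165,310),(275,350)]),.055)))
E
```

```text
fixed top [[0.6073 0.2976 0.055 ]
 [0.5701 0.2765 0.055 ]] scene [[0.605  0.2971 0.055 ]
 [0.5679 0.2724 0.055 ]]
O [0.5876 0.2859] [[-0.0005  0.0015]] [[ 0.0005 -0.0015]]
base top [[ 0.082   0.0345]
 [ 0.078  -0.0327]
 [-0.165  -0.0328]
 [-0.1647  0.0333]]
base sc [[ 0.0731 -0.038 ]
 [-0.17    0.0312]
 [-0.1677 -0.0361]]
handle sc [[ 0.1245  0.0121]
 [ 0.1317 -0.0146]]
handle sc bottom [[ 0.089  -0.0082]
 [ 0.0864 -0.0372]]
handle top [[ 0.1299  0.0144]
 [ 0.1312 -0.0139]
 [ 0.1266 -0.0019]]
slide jaw face sc [[-0.0928  0.0191]
 [-0.1043 -0.0294]] [[-0.1032  0.0218]
 [-0.1057 -0.0244]]
```

```bash
cat >> h.py <<'E'
from scipy.spatial.transform import Rotation as Ro
O=np.array([.5876,.2859]);YAW=-1.058
def c2w(x,y=0.):
    c,s=np.cos(YAW),np.sin(YAW);return np.array([O[0]+c*x-s*y,O[1]+s*x+c*y])
def pose():
    s=read_state();q=s['orientation'];R=Ro.from_quat([q[1],q[2],q[3],q[0]]).as_matrix();return s,s['ee_pos'],R
def mv(targets,start=None):
    """targets: list of (x,y,z,psi,n) -> rows; first from the measured pose"""
    s,p,R=pose()
    print('t',round(s['time_s'],2),'p',np.round(p,4),'psi',round(float(np.arctan2(R[1,0],R[0,0])),3),'open',round(s['opening'],4),'F',np.round(s['force'],1),'q',np.round(s['joint_pos'],2))
    for x,y,z,psi,n in targets:
        T=np.array([[np.cos(psi),np.sin(psi),0],[np.sin(psi),-np.cos(psi),0],[0,0,-1]])
        rv=Ro.from_matrix(R.T@T).as_rotvec()/n
        d=(np.array([x,y,z])-p)/n; m=np.linalg.norm(d)
        # rows with rotation: express shift in tool axes at start of each row
        print('->',(round(x,4),round(y,4),round(z,4),psi),'n',n,'mm/row',round(m*1e3,1),'deg/row',round(np.degrees(np.linalg.norm(rv)),1))
        Rk=R
        for k in range(n):
            t=Rk.T@d*100
            print('  ',' '.join(f'{v:.3f}' for v in rv),' '.join(f'{v:.2f}' for v in t))
            Rk=Rk@Ro.from_rotvec(rv).as_matrix()
        p=np.array([x,y,z]);R=T
E
python3 - <<'E'
from h import *
h=c2w(.127);print(h)
mv([(.48,-.35,.23,.513,9),(h[0],h[1],.16,.513,12)])
E
```

```text
[0.64990821 0.17523525]
t 1.5 p [ 0.1664 -0.6283  0.2313] psi 0.259 open 0.0856 F [-0.   0.  -1.4] q [ 1.25  0.54 -0.    1.54  0.    1.07 -0.07]
-> (0.48, -0.35, 0.23, 0.513) n 9 mm/row 46.6 deg/row 1.6
   0.000 0.000 -0.028 4.16 -2.10 0.01
   0.000 0.000 -0.028 4.22 -1.98 0.01
   0.000 0.000 -0.028 4.27 -1.86 0.01
   0.000 0.000 -0.028 4.32 -1.74 0.01
   0.000 0.000 -0.028 4.37 -1.62 0.01
   0.000 0.000 -0.028 4.41 -1.49 0.01
   0.000 0.000 -0.028 4.45 -1.37 0.01
   0.000 0.000 -0.028 4.49 -1.24 0.01
   0.000 0.000 -0.028 4.52 -1.11 0.01
-> (np.float64(0.6499), np.float64(0.1752), 0.16, 0.513) n 12 mm/row 46.4 deg/row 0.0
   0.000 0.000 0.000 3.38 -3.12 0.58
   0.000 0.000 0.000 3.38 -3.12 0.58
   0.000 0.000 0.000 3.38 -3.12 0.58
   0.000 0.000 0.000 3.38 -3.12 0.58
   0.000 0.000 0.000 3.38 -3.12 0.58
   0.000 0.000 0.000 3.38 -3.12 0.58
   0.000 0.000 0.000 3.38 -3.12 0.58
   0.000 0.000 0.000 3.38 -3.12 0.58
   0.000 0.000 0.000 3.38 -3.12 0.58
   0.000 0.000 0.000 3.38 -3.12 0.58
   0.000 0.000 0.000 3.38 -3.12 0.58
   0.000 0.000 0.000 3.38 -3.12 0.58
```

Emit:
play_rows:
  deltas: "0 0 -0.028 4.16 -2.1 0 4; 0 0 -0.028 4.22 -1.98 0 4; 0 0 -0.028 4.27 -1.86 0 4; 0 0 -0.028 4.32 -1.74 0 4; 0 0 -0.028 4.37 -1.62 0 4; 0 0 -0.028 4.41 -1.49 0 4; 0 0 -0.028 4.45 -1.37 0 4; 0 0 -0.028 4.49 -1.24 0 4; 0 0 -0.028 4.52 -1.11 0 4"
  grip_force: 40

```text
time_s: 2.62
ee_pos: [0.4811, -0.3493, 0.2315]
orientation: [0.0, 0.967, 0.253, 0.0]
force: [-0.1, -0.8, -0.2]
opening: 0.0398
```

Emit:
play_rows:
  deltas: "0 0 0 3.38 -3.12 0.58 4; 0 0 0 3.38 -3.12 0.58 4; 0 0 0 3.38 -3.12 0.58 4; 0 0 0 3.38 -3.12 0.58 4; 0 0 0 3.38 -3.12 0.58 4; 0 0 0 3.38 -3.12 0.58 4; 0 0 0 3.38 -3.12 0.58 4; 0 0 0 3.38 -3.12 0.58 4; 0 0 0 3.38 -3.12 0.58 4; 0 0 0 3.38 -3.12 0.58 4; 0 0 0 3.38 -3.12 0.58 4; 0 0 0 3.38 -3.12 0.58 4"

```text
time_s: 4.12
ee_pos: [0.6513, 0.1759, 0.1615]
orientation: [0.0, 0.968, 0.253, 0.0]
force: [-0.0, -0.5, 0.2]
opening: 0.0403
```

```bash
python3 - <<'E'
from h import *
h=c2w(.127)
mv([(h[0],h[1],.09,.513,3),(h[0],h[1],.036,.513,3)])
zoom(cv2.convertScaleAbs(grab_frame('scene'),alpha=1.4),170,100,180,150,4,'s1')
zoom(cv2.convertScaleAbs(grab_frame('top'),alpha=1.4),170,100,200,150,4,'t1')
E
```

```text
t 4.12 p [0.6513 0.1759 0.1615] psi 0.511 open 0.0403 F [-0.  -0.5  0.2] q [-0.16  0.67 -0.26  1.51  0.19  0.99 -1.53]
-> (np.float64(0.6499), np.float64(0.1752), 0.09, 0.513) n 3 mm/row 23.8 deg/row 0.0
   0.000 -0.000 -0.001 -0.05 -0.00 2.38
   0.000 -0.000 -0.001 -0.05 -0.00 2.38
   0.000 -0.000 -0.001 -0.05 -0.00 2.38
-> (np.float64(0.6499), np.float64(0.1752), 0.036, 0.513) n 3 mm/row 18.0 deg/row 0.0
   0.000 0.000 0.000 0.00 0.00 1.80
   0.000 0.000 0.000 0.00 0.00 1.80
   0.000 0.000 0.000 0.00 0.00 1.80
```

View pics/s1.png

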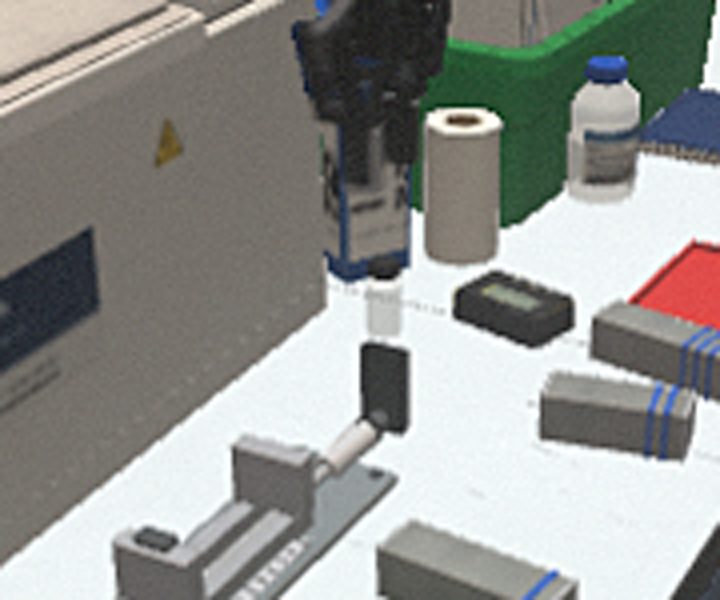

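View pics/t1.png

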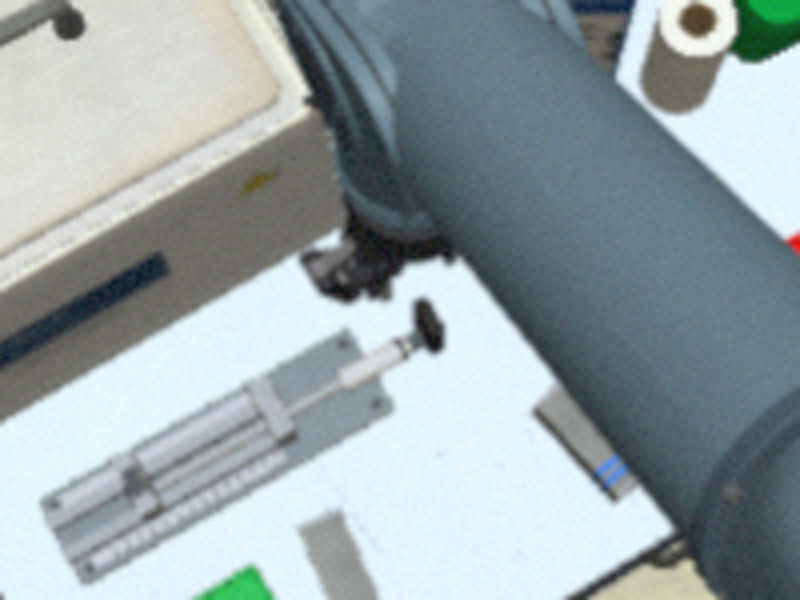

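```bash
python3 - <<'E'
from h import *
s,p,R=pose()
print((proj('scene',p)-[170,100])*4,(proj('top',p)-[170,100])*4)
P=np.r_[c2w(.127),.058];print((proj('scene',P)-[170,100])*4,(proj('top',P)-[170,100])*4)
E
```

```text
[[368.89780754 181.54893057]] [[415.85109946 269.69133997]]
[[381.3679939  345.67428306]] [[426.49709467 315.65211241]]
```

Emit:
play_rows:
  deltas: "0 0 0 -0.05 0 2.38 4; 0 0 0 -0.05 0 2.38 4; 0 0 0 -0.05 0 2.38 4; 0 0 0 0 0 2.1 4; 0 0 0 0 0 2.1 4; 0 0 0 0 0 2.0 4; 0 0 0 0 0 0 4"

```text
time_s: 5.1
ee_pos: [0.6481, 0.1734, 0.0263]
orientation: [0.0, 0.968, 0.253, -0.002]
force: [-0.1, 0.3, 0.7]
opening: 0.04
```

```bash
python3 - <<'E'
from h import *
h=c2w(.089);mv([(h[0],h[1],.028,.513,8)])
zoom(cv2.convertScaleAbs(grab_frame('scene'),alpha=1.4),170,120,140,115,5,'s2')
E
```

```text
t 5.1 p [0.6481 0.1734 0.0263] psi 0.511 open 0.04 F [-0.1  0.3  0.7] q [-0.18  0.84 -0.22  1.57  0.24  0.77 -1.57]
-> (np.float64(0.6313), np.float64(0.2083), 0.028, 0.513) n 8 mm/row 4.9 deg/row 0.0
   -0.000 0.000 -0.000 0.03 -0.48 -0.02
   -0.000 0.000 -0.000 0.03 -0.48 -0.02
   -0.000 0.000 -0.000 0.03 -0.48 -0.02
   -0.000 0.000 -0.000 0.03 -0.48 -0.02
   -0.000 0.000 -0.000 0.03 -0.48 -0.02
   -0.000 0.000 -0.000 0.03 -0.48 -0.02
   -0.000 0.000 -0.000 0.03 -0.48 -0.02
   -0.000 0.000 -0.000 0.03 -0.48 -0.02
```

View pics/s2.png

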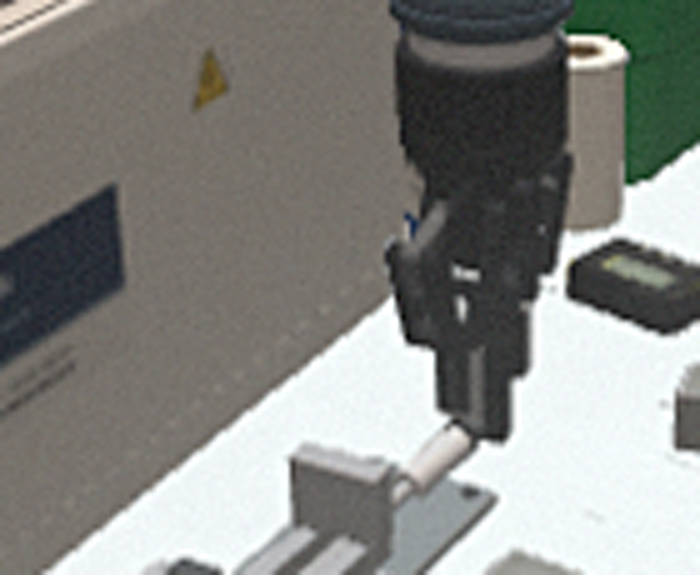

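Emit:
play_rows:
  deltas: "0 0 0 0 0 0 2; 0 0 0 0 0 0 2; 0 0 0 0 0 0 2; 0 0 0 0.03 -0.5 0 2; 0 0 0 0.03 -0.5 0 2; 0 0 0 0.03 -0.5 0 2; 0 0 0 0.03 -0.5 0 2"

```text
time_s: 6.02
ee_pos: [0.6404, 0.1921, 0.0282]
orientation: [0.0, 0.968, 0.253, -0.0]
force: [-0.3, -2.4, -0.3]
opening: 0.0195
```

```bash
cat >> h.py <<'E'
def w2c(p):
    c,s=np.cos(YAW),np.sin(YAW);d=np.asarray(p)[:2]-O;return np.array([c*d[0]+s*d[1],-s*d[0]+c*d[1]])
def st():
    s,p,R=pose();c=w2c(p);F=s['force'];cy,sy=np.cos(YAW),np.sin(YAW)
    print('t',round(s['time_s'],2),'comp x,y',np.round(c,4),'z',round(p[2],4),'open',round(s['opening'],4),'Fcomp',np.round([cy*F[0]+sy*F[1],-sy*F[0]+cy*F[1],F[2]],1))
E
python3 - <<'E'
from h import *
st()
h=c2w(.085);mv([(h[0],h[1],.027,.513,6)])
E
```

```text
t 6.03 comp x,y [ 0.1077 -0.    ] z 0.0282 open 0.0195 Fcomp [ 2.  -1.4 -0.3]
t 6.03 p [0.6404 0.1921 0.0282] psi 0.511 open 0.0195 F [-0.3 -2.4 -0.3] q [-0.21  0.83 -0.22  1.58  0.24  0.76 -1.6 ]
-> (np.float64(0.6293), np.float64(0.2118), 0.027, 0.513) n 6 mm/row 3.8 deg/row 0.0
   0.000 0.000 -0.000 -0.00 -0.38 0.02
   0.000 0.000 -0.000 -0.00 -0.38 0.02
   0.000 0.000 -0.000 -0.00 -0.38 0.02
   0.000 0.000 -0.000 -0.00 -0.38 0.02
   0.000 0.000 -0.000 -0.00 -0.38 0.02
   0.000 0.000 -0.000 0.00 -0.38 0.02
```

Emit:
play_rows:
  deltas: "0 0 0 0 -0.38 0 2; 0 0 0 0 -0.38 0 2; 0 0 0 0 -0.38 0 2; 0 0 0 0 -0.38 0 2; 0 0 0 0 -0.35 0 2; 0 0 0 0 0 0 2"

```text
time_s: 6.78
ee_pos: [0.6315, 0.2092, 0.0283]
orientation: [-0.0, 0.967, 0.253, 0.0]
force: [0.2, 0.3, -0.4]
opening: 0.0203
```

```bash
python3 - <<'E'
from h import *
st()
zoom(cv2.convertScaleAbs(grab_frame('scene'),alpha=1.4),170,160,120,120,5,'s3')
E
```

```text
t 6.78 comp x,y [0.0884 0.0006] z 0.0283 open 0.0203 Fcomp [-0.2  0.3 -0.4]
```

View pics/s3.png

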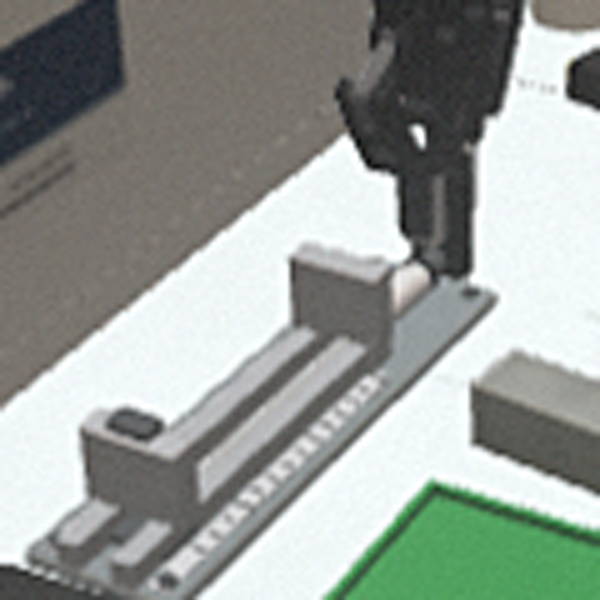

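Emit:
play_rows:
  deltas: "0 0 0 0 -0.2 0 2; 0 0 0 0 -0.2 0 2; 0 0 0 0 -0.2 0 2; 0 0 0 0 0 0 2"

```text
time_s: 7.32
ee_pos: [0.6295, 0.2128, 0.0285]
orientation: [0.0, 0.968, 0.252, 0.001]
force: [3.0, -3.2, -0.3]
opening: 0.02
```

```bash
python3 - <<'E'
from h import *
st()
E
```

```text
t 7.33 comp x,y [0.0843 0.0006] z 0.0285 open 0.02 Fcomp [ 4.2  1.1 -0.3]
```

Emit:
play_rows:
  deltas: "0 0 0 0 0.6 0 4; 0 0 0 0 0 0 4; 0 0 0 0 0 -3 4; 0 0 0 0 0 -4 5; 0 0 0 0 0 -4 6; 0 0 0 -2 0 -2 6; 0 0 0 -5 0 0 6; 0 0 0 -5 0 0 6"

```text
time_s: 8.32
ee_pos: [0.5254, 0.1495, 0.1584]
orientation: [-0.0, 0.967, 0.253, 0.0]
force: [-0.7, 0.6, -0.3]
opening: 0.0603
```

```bash
python3 - <<'E'
from h import *
np.set_printoptions(suppress=True,precision=4)
for f,c,m in bars(): print('bar',f,np.degrees(f[2]),round(c,3),m)
a=grab_frame('scene');cv2.imwrite('pics/s4.png',a[:,:,::-1])
b=grab_frame('top');zoom(b,130,120,300,200,2.6,'t4')
mv([])
E
```

```text
bar [ 0.4735  0.235  -2.7686  0.099 ] -158.62725746801482 0.059 ['top']
t 8.62 p [0.528  0.1506 0.1587] psi 0.511 open 0.0598 F [-0.1  0.1 -0.7] q [-0.14  0.48 -0.28  1.86  0.17  0.83 -1.57]
```

View pics/s4.png

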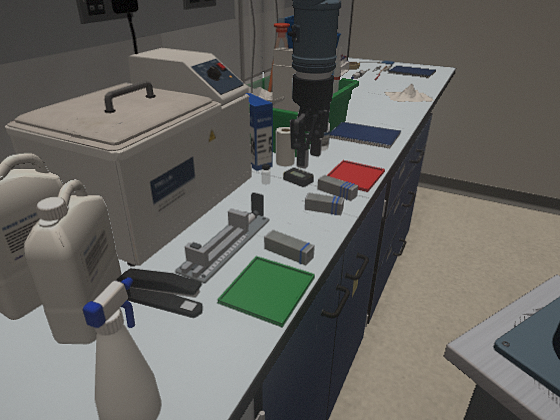

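View pics/t4.png

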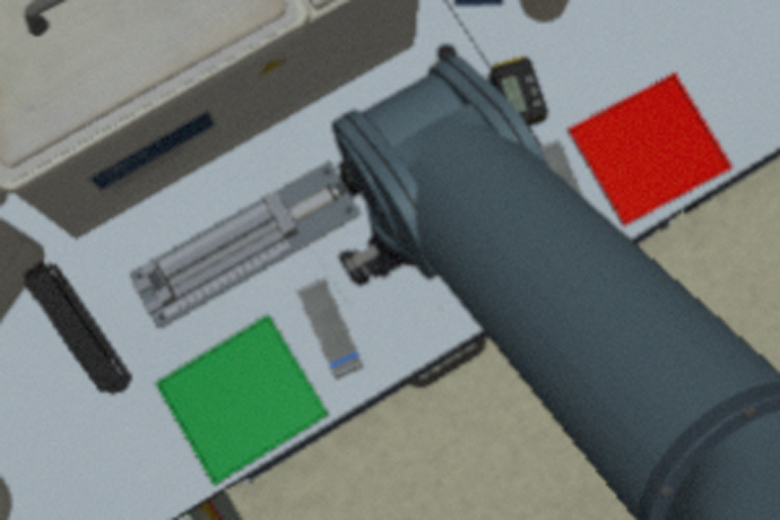

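```bash
python3 - <<'E'
from h import *
T=np.array([.4023,.3271]);th=.534;B=np.array([.4727,.234]);ps=.39
u=np.array([np.cos(ps),np.sin(ps)]);v=np.array([np.sin(ps),-np.cos(ps)])
for a in(-1,1):
    for b in(-1,1):
        P=T+a*.0625*np.array([np.cos(th),np.sin(th)])+b*.07*np.array([-np.sin(th),np.cos(th)])
        print(a,b,P,'along,across',(P-B)@u,(P-B)@v)
mv([(.4727,.234,.1,.39,4),(.4727,.234,.006,.39,5)])
E
```

```text
-1 -1 [0.38413001 0.23503425] along,across -0.08152597571567259 -0.034629876417918405
-1 1 [0.31287274 0.35554318] along,across -0.10161637495694337 -0.17318086291143403
1 -1 [0.49172726 0.29865682] along,across 0.04218026222496629 -0.05256773288333878
1 1 [0.42046999 0.41916575] along,across 0.02208986298369553 -0.1911187193768544
t 8.62 p [0.528  0.1506 0.1587] psi 0.511 open 0.0598 F [-0.1  0.1 -0.7] q [-0.14  0.48 -0.28  1.86  0.17  0.83 -1.57]
-> (0.4727, 0.234, 0.1, 0.39) n 4 mm/row 29.0 deg/row 1.7
   -0.000 -0.000 0.030 -0.19 -2.49 1.47
   -0.000 -0.000 0.030 -0.26 -2.49 1.47
   -0.000 -0.000 0.030 -0.34 -2.48 1.47
   -0.000 -0.000 0.030 -0.41 -2.47 1.47
-> (0.4727, 0.234, 0.006, 0.39) n 5 mm/row 18.8 deg/row 0.0
   0.000 0.000 0.000 0.00 0.00 1.88
   0.000 0.000 0.000 0.00 0.00 1.88
   0.000 0.000 0.000 0.00 0.00 1.88
   0.000 0.000 0.000 0.00 0.00 1.88
   0.000 0.000 0.000 0.00 0.00 1.88
```

Emit:
play_rows:
  deltas: "0 0 0.03 -0.19 -2.49 1.47 4.6; 0 0 0.03 -0.26 -2.49 1.47 4.6; 0 0 0.03 -0.34 -2.48 1.47 4.6; 0 0 0.03 -0.41 -2.47 1.47 4.6; 0 0 0 0 0 2 4.6; 0 0 0 0 0 2 4.6; 0 0 0 0 0 0.5 4.6; 0 0 0 0 0 0 4.6"

```text
time_s: 9.62
ee_pos: [0.4721, 0.2335, 0.0545]
orientation: [-0.0, 0.981, 0.194, 0.0]
force: [-0.3, 0.0, -0.6]
opening: 0.0463
```

```bash
python3 - <<'E'
from h import *
mv([(.4727,.234,.006,.39,3)])
b=grab_frame('scene');zoom(cv2.convertScaleAbs(b,alpha=1.4),210,160,140,110,5,'s5')
E
```

```text
t 9.62 p [0.4721 0.2335 0.0545] psi 0.391 open 0.0463 F [-0.3  0.  -0.6] q [-0.37  0.61 -0.22  1.96  0.23  0.59 -1.92]
-> (0.4727, 0.234, 0.006, 0.39) n 3 mm/row 16.2 deg/row 0.0
   -0.000 -0.000 0.000 0.02 -0.01 1.62
   -0.000 -0.000 0.000 0.02 -0.01 1.62
   -0.000 -0.000 0.000 0.02 -0.01 1.62
```

View pics/s5.png

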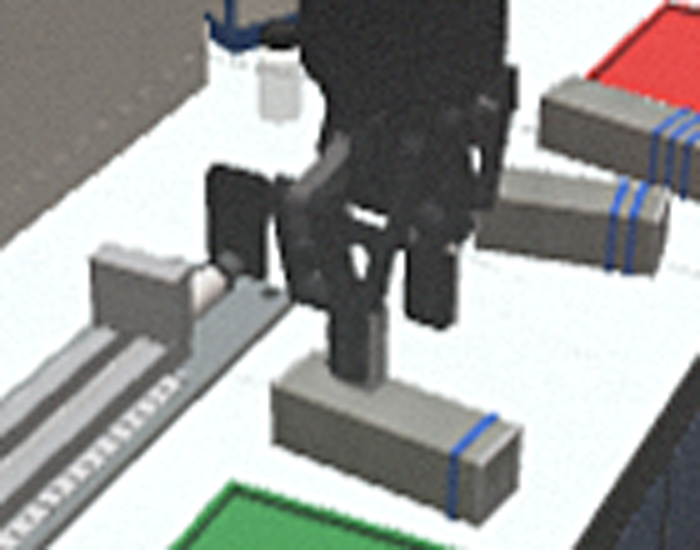

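Emit:
play_rows:
  deltas: "0 0 0 0 0 1.62 4.6; 0 0 0 0 0 1.62 4.6; 0 0 0 0 0 1.5 4.6; 0 0 0 0 0 0 3; 0 0 0 0 0 0 2.4; 0 0 0 0 0 0 2.4; 0 0 0 0 0 0 2.4; 0 0 0 0 0 0 2.4"
  grip_force: 60

```text
time_s: 10.68
ee_pos: [0.4717, 0.233, 0.0073]
orientation: [-0.0, 0.981, 0.194, 0.0]
force: [-0.0, 0.6, -2.1]
opening: 0.0309
```

Emit:
play_rows:
  deltas: "0 0 0 0 0 -2 2.4; 0 0 0 0 0 -3 2.4; 0 0 0 0 0 -4 2.4; 0 0 0 0 0 -2 2.4; 0 0 0 0 0 0 2.4"

```text
time_s: 11.3
ee_pos: [0.4727, 0.2334, 0.1185]
orientation: [-0.0, 0.981, 0.194, 0.002]
force: [0.5, 0.7, -2.6]
opening: 0.0311
```

```bash
python3 - <<'E'
from h import *
b=c2w(-.062);print(b)
mv([(b[0],b[1],.13,2.083,11),(b[0],b[1],.028,2.083,6)])
b=grab_frame('scene');zoom(cv2.convertScaleAbs(b,alpha=1.4),190,120,160,130,5,'s6')
b=grab_frame('top');zoom(cv2.convertScaleAbs(b,alpha=1.4),150,150,160,130,5,'t6')
E
```

```text
[0.55718182 0.33992531]
t 11.3 p [0.4727 0.2334 0.1185] psi 0.391 open 0.0311 F [ 0.5  0.7 -2.6] q [-0.34  0.5  -0.26  1.94  0.19  0.72 -1.89]
-> (np.float64(0.5572), np.float64(0.3399), 0.13, 2.083) n 11 mm/row 12.4 deg/row 8.8
   0.000 -0.000 -0.154 1.08 -0.60 -0.10
   0.000 -0.000 -0.154 1.16 -0.43 -0.10
   0.000 -0.000 -0.154 1.21 -0.25 -0.10
   0.000 -0.000 -0.154 1.23 -0.06 -0.10
   0.000 -0.000 -0.154 1.23 0.13 -0.10
   0.000 -0.000 -0.154 1.19 0.32 -0.10
   0.000 -0.000 -0.154 1.13 0.50 -0.10
   0.000 -0.000 -0.154 1.04 0.66 -0.10
   0.000 -0.000 -0.154 0.93 0.82 -0.10
   0.000 -0.000 -0.154 0.79 0.95 -0.10
   0.000 -0.000 -0.154 0.64 1.06 -0.10
-> (np.float64(0.5572), np.float64(0.3399), 0.028, 2.083) n 6 mm/row 17.0 deg/row 0.0
   0.000 0.000 0.000 0.00 0.00 1.70
   0.000 0.000 0.000 0.00 0.00 1.70
   0.000 0.000 0.000 0.00 0.00 1.70
   0.000 0.000 0.000 0.00 0.00 1.70
   0.000 0.000 0.000 0.00 0.00 1.70
   0.000 0.000 0.000 0.00 0.00 1.70
```

View pics/s6.png

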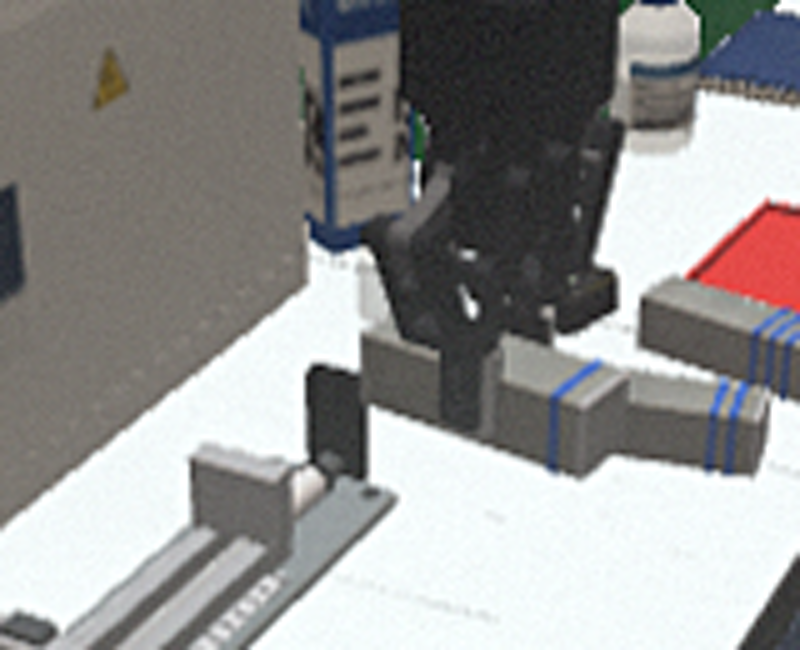

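View pics/t6.png

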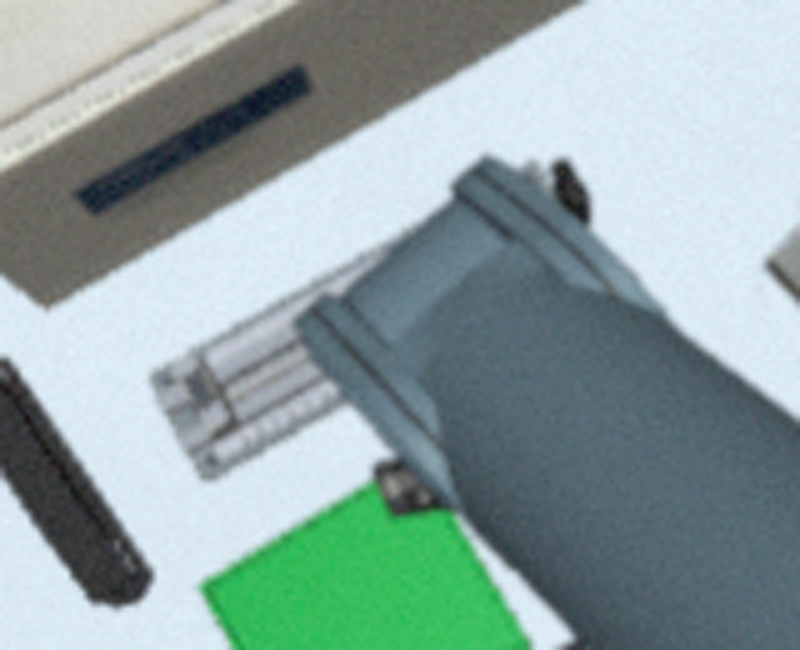

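Emit:
play_rows:
  deltas: "0 0 -0.154 1.08 -0.6 -0.1 2.4; 0 0 -0.154 1.16 -0.43 -0.1 2.4; 0 0 -0.154 1.21 -0.25 -0.1 2.4; 0 0 -0.154 1.23 -0.06 -0.1 2.4; 0 0 -0.154 1.23 0.13 -0.1 2.4; 0 0 -0.154 1.19 0.32 -0.1 2.4; 0 0 -0.154 1.13 0.5 -0.1 2.4; 0 0 -0.154 1.04 0.66 -0.1 2.4; 0 0 -0.154 0.93 0.82 -0.1 2.4; 0 0 -0.154 0.79 0.95 -0.1 2.4; 0 0 -0.154 0.64 1.06 -0.1 2.4; 0 0 0 0 0 0 2.4"

```text
time_s: 12.9
ee_pos: [0.5553, 0.3396, 0.1262]
orientation: [-0.001, 0.505, 0.863, -0.001]
force: [0.1, 0.1, -2.7]
opening: 0.0311
```

```bash
python3 - <<'E'
from h import *
b=c2w(-.064)
mv([(b[0],b[1],.08,2.083,3),(b[0],b[1],.029,2.083,4)])
b=grab_frame('scene');zoom(cv2.convertScaleAbs(b,alpha=1.4),160,120,160,150,4.5,'s7')
b=grab_frame('top');zoom(cv2.convertScaleAbs(b,alpha=1.4),150,150,160,130,5,'t7')
E
```

```text
t 12.9 p [0.5553 0.3396 0.1262] psi 2.084 open 0.0311 F [ 0.1  0.1 -2.7] q [-0.19  0.75 -0.64  1.58  0.51  0.99 -0.48]
-> (np.float64(0.5562), np.float64(0.3417), 0.08, 2.083) n 3 mm/row 15.4 deg/row 0.1
   -0.001 -0.000 0.000 0.04 0.06 1.54
   -0.001 -0.000 0.000 0.04 0.06 1.54
   -0.001 -0.000 0.000 0.05 0.06 1.54
-> (np.float64(0.5562), np.float64(0.3417), 0.029, 2.083) n 4 mm/row 12.8 deg/row 0.0
   0.000 0.000 0.000 0.00 0.00 1.28
   0.000 0.000 0.000 0.00 0.00 1.28
   0.000 0.000 0.000 0.00 0.00 1.28
   0.000 0.000 0.000 0.00 0.00 1.28
```

View pics/s7.png

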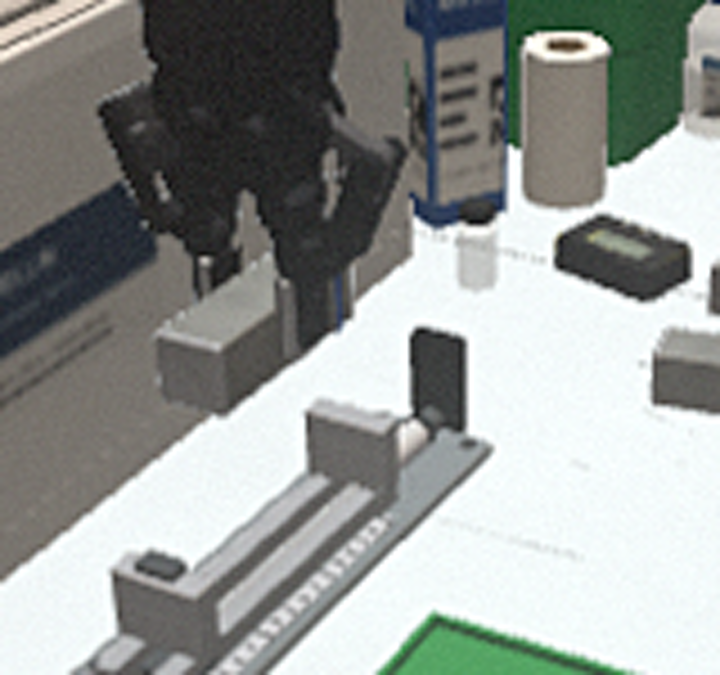

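View pics/t7.png

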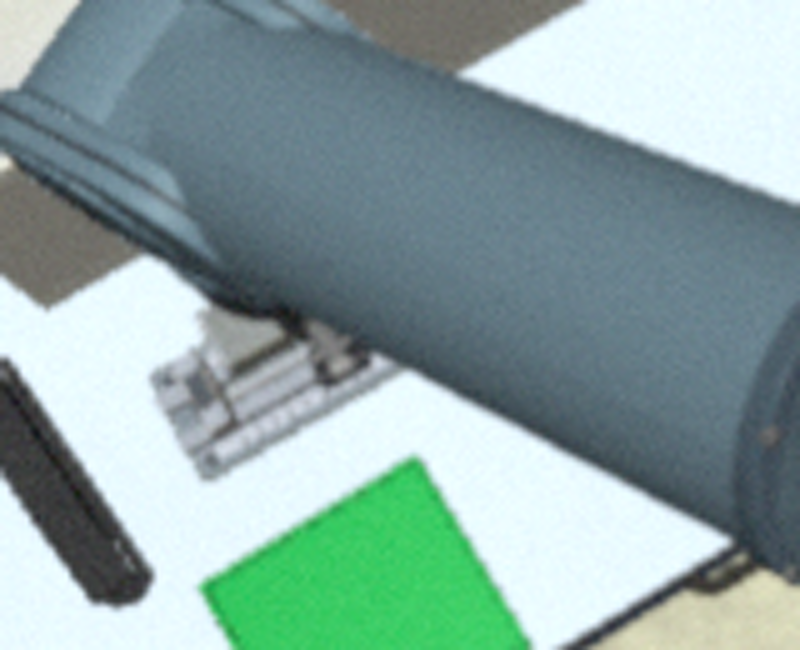

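```bash
python3 - <<'E'
from h import *
np.set_printoptions(suppress=True,precision=3)
b=grab_frame('scene');cv2.imwrite('pics/s8.png',b[:,:,::-1]);b=grab_frame('top');cv2.imwrite('pics/t8.png',b[:,:,::-1])
# appliance: front bottom edge and top corners
for nm,cam,uv,z in [('bottom front L top-cam',"top",(148,208),0),('R',"top",(290,138),0)]:
    p=unproj(cam,uv,z)[0];print(nm,p,w2c(p))
for z in(.2,.25,.3): print(z,w2c(unproj('top',(240,150),z)[0]), w2c(unproj('scene',(158,150),z)[0]))
for z in(.3,.35,.4):print('wrist',z,[w2c(unproj('top',uv,z)[0]) for uv in((150,168),(188,205),(170,150))])
E
```

```text
bottom front L top-cam [0.589 0.541 0.   ] [-0.221  0.126]
R [0.79  0.133 0.   ] [0.233 0.101]
0.2 [0.067 0.072] [-0.077  0.119]
0.25 [0.061 0.054] [-0.167  0.033]
0.3 [0.056 0.037] [-0.257 -0.052]
wrist 0.3 [array([-0.129,  0.099]), array([-0.097, -0.013]), array([-0.074,  0.113])]
wrist 0.35 [array([-0.124,  0.078]), array([-0.094, -0.028]), array([-0.071,  0.091])]
wrist 0.4 [array([-0.118,  0.056]), array([-0.09 , -0.043]), array([-0.069,  0.069])]
```

View pics/s8.png

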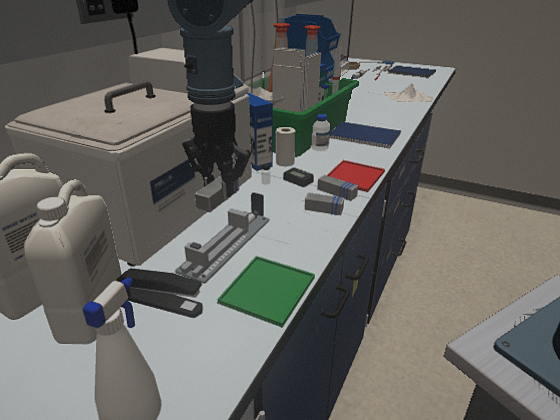

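View pics/t8.png

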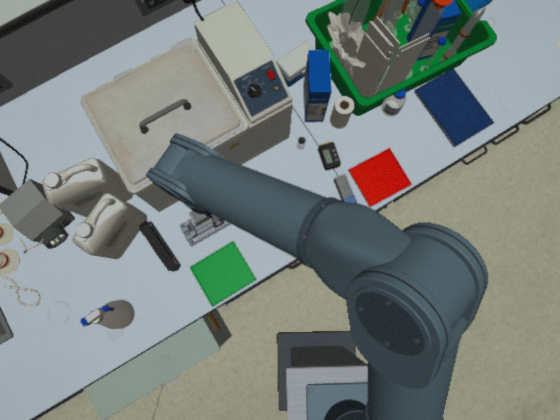

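Emit:
play_rows:
  deltas: "0 0 0 0.04 0.06 1.54 2.4; 0 0 0 0.04 0.06 1.54 2.4; 0 0 0 0.05 0.06 1.5 2.4; 0 0 0 0 0 1 2.4; 0 0 0 0 0 1 2.4; 0 0 0 0 0 0 2.4"

```text
time_s: 13.85
ee_pos: [0.5565, 0.3411, 0.0614]
orientation: [-0.0, 0.504, 0.864, -0.001]
force: [-0.7, -0.3, -2.2]
opening: 0.031
```

```bash
python3 - <<'E'
from h import *
b=c2w(-.064);st()
mv([(b[0],b[1],.029,2.083,4)])
b=grab_frame('scene');zoom(cv2.convertScaleAbs(b,alpha=1.4),160,150,130,130,5,'s9')
b=grab_frame('top');zoom(cv2.convertScaleAbs(b,alpha=1.4),150,150,160,130,5,'t9')
E
```

```text
t 13.85 comp x,y [-0.0634 -0.    ] z 0.0614 open 0.031 Fcomp [-0.1 -0.8 -2.2]
t 13.85 p [0.5565 0.3411 0.0614] psi 2.085 open 0.031 F [-0.7 -0.3 -2.2] q [-0.22  0.83 -0.6   1.6   0.57  0.89 -0.52]
-> (np.float64(0.5562), np.float64(0.3417), 0.029, 2.083) n 4 mm/row 8.1 deg/row 0.0
   -0.000 0.000 0.000 0.02 0.00 0.81
   -0.000 0.000 0.000 0.02 0.00 0.81
   -0.000 0.000 0.000 0.02 0.00 0.81
   -0.000 0.000 0.000 0.02 0.00 0.81
```

View pics/s9.png

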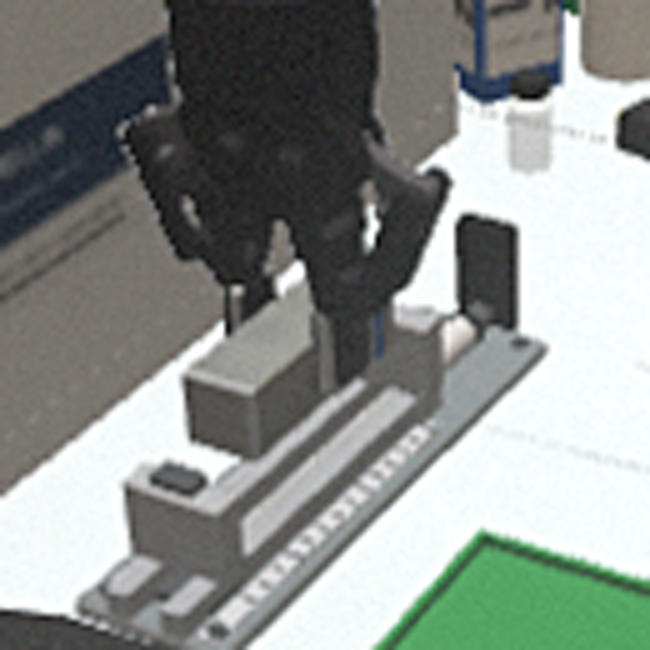

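View pics/t9.png

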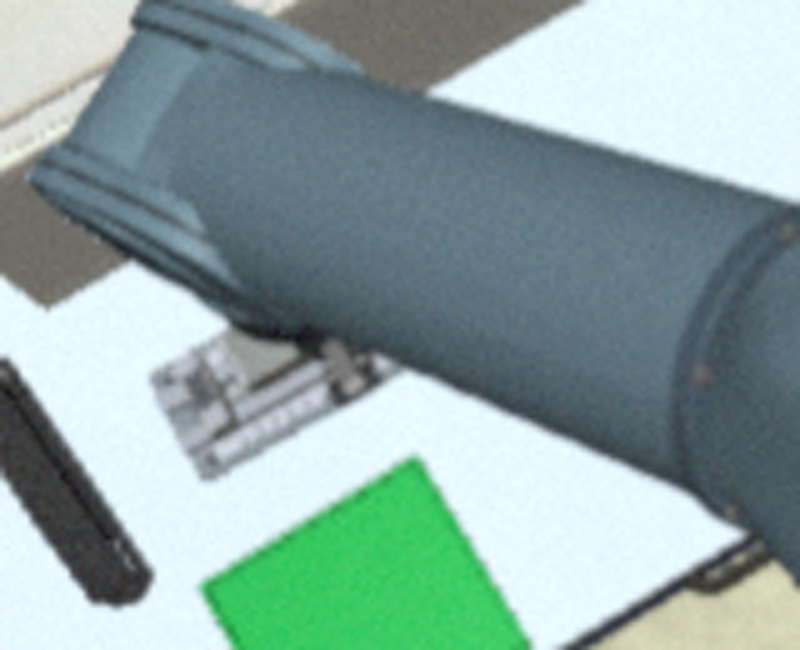

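```bash
python3 - <<'E'
from h import *
f=lambda a:(np.array(a)+.5)/5-.5+[160,150]
for a,z in(((258,458),.054),((183,378),.0865),((258,397),.0865),((325,268),.0865)): print(a,w2c(unproj('scene',f(a),z)[0]))
for a,z in(((127,487),.055),((215,522),.055),((160,463),.055),((240,500),.055)): print('jaw',a,w2c(unproj('scene',f(a),z)[0]))
E
```

```text
(258, 458) [-0.11088692 -0.01287602]
(183, 378) [-0.11848318  0.01267817]
(258, 397) [-0.11618519 -0.01929819]
(325, 268) [-0.02455841  0.0114804 ]
jaw (127, 487) [-0.14989649  0.01814679]
jaw (215, 522) [-0.15252992 -0.02318862]
jaw (160, 463) [-0.1318095   0.01679253]
jaw (240, 500) [-0.13728643 -0.02334138]
```

Emit:
play_rows:
  deltas: "0 0 0 0.02 0 0.81 2.4; 0 0 0 0 0 0.81 2.4; 0 0 0 0 0 0.81 2.4; 0 0 0 0 0 0.7 2.4; 0 0 0 0 0 0 2.4"

```text
time_s: 14.58
ee_pos: [0.5564, 0.3413, 0.0301]
orientation: [-0.0, 0.504, 0.864, -0.001]
force: [0.6, 0.4, -2.7]
opening: 0.031
```

```bash
python3 - <<'E'
from h import *
st()
b=grab_frame('scene');zoom(cv2.convertScaleAbs(b,alpha=1.4),160,150,130,130,5,'s10')
E
```

```text
t 14.57 comp x,y [-0.0636 -0.    ] z 0.0301 open 0.031 Fcomp [-0.   0.7 -2.7]
```

View pics/s10.png

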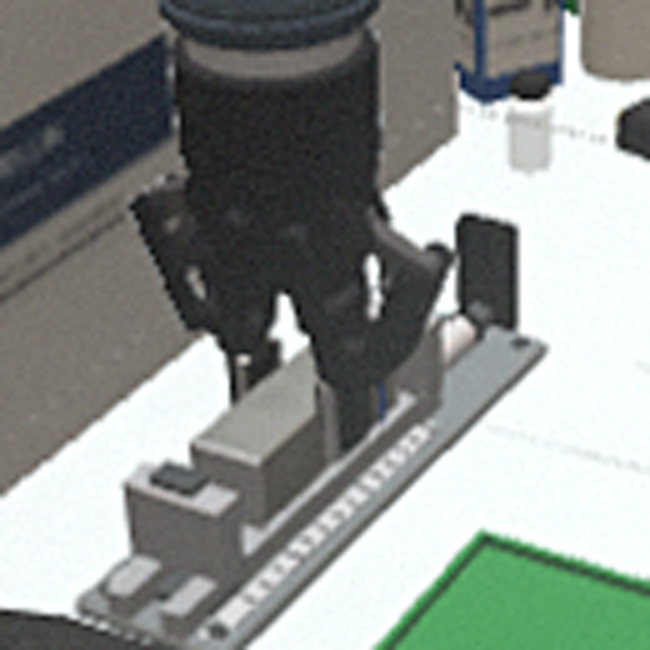

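Emit:
play_rows:
  deltas: "0 0 0 0 0 0.15 2.4; 0 0 0 0 0 0.15 2.4; 0 0 0 0 0 0 2.4"

```text
time_s: 15.0
ee_pos: [0.5568, 0.3416, 0.028]
orientation: [0.0, 0.504, 0.864, -0.0]
force: [0.4, 0.2, -2.4]
opening: 0.031
```

Emit:
play_rows:
  deltas: "0 0 0 0 0 0 3.6; 0 0 0 0 0 0 4.4; 0 0 0 0 0 0 4.6; 0 0 0 0 0 -1.5 4.6; 0 0 0 0 0 -3 4.6; 0 0 0 0 0 -4 4.6; 0 0 0 0 0 -3 4.6; 0 0 0 0 0 0 4"

```text
time_s: 16.0
ee_pos: [0.5584, 0.3432, 0.1469]
orientation: [0.001, 0.504, 0.864, 0.003]
force: [-0.2, 0.2, -0.2]
opening: 0.0396
```

```bash
python3 - <<'E'
from h import *
st()
h=c2w(.0885);mv([(h[0],h[1],.14,.513,10),(h[0],h[1],.0275,.513,6)])
b=grab_frame('scene');zoom(cv2.convertScaleAbs(b,alpha=1.4),160,150,130,130,5,'s11')
E
```

```text
t 16.0 comp x,y [-0.0642  0.0027] z 0.1469 open 0.0396 Fcomp [-0.2 -0.1 -0.2]
t 16.0 p [0.5584 0.3432 0.1469] psi 2.085 open 0.0396 F [-0.2  0.2 -0.2] q [-0.19  0.73 -0.66  1.56  0.5   1.01 -0.47]
-> (np.float64(0.631), np.float64(0.2088), 0.14, 0.513) n 10 mm/row 15.3 deg/row 9.0
   0.000 -0.001 0.157 -1.53 -0.03 0.07
   0.000 -0.001 0.157 -1.51 0.21 0.07
   0.000 -0.001 0.157 -1.46 0.44 0.07
   0.000 -0.001 0.157 -1.37 0.67 0.07
   0.000 -0.001 0.157 -1.25 0.87 0.07
   0.000 -0.001 0.157 -1.10 1.06 0.07
   0.000 -0.001 0.157 -0.92 1.22 0.07
   0.000 -0.001 0.157 -0.72 1.35 0.07
   0.000 -0.001 0.157 -0.50 1.44 0.07
   0.000 -0.001 0.157 -0.27 1.50 0.07
-> (np.float64(0.631), np.float64(0.2088), 0.0275, 0.513) n 6 mm/row 18.8 deg/row 0.0
   0.000 0.000 0.000 0.00 0.00 1.88
   0.000 0.000 0.000 0.00 0.00 1.88
   0.000 0.000 0.000 0.00 0.00 1.88
   0.000 0.000 0.000 0.00 0.00 1.88
   0.000 0.000 0.000 0.00 0.00 1.88
   0.000 0.000 0.000 0.00 0.00 1.88
```

View pics/s11.png

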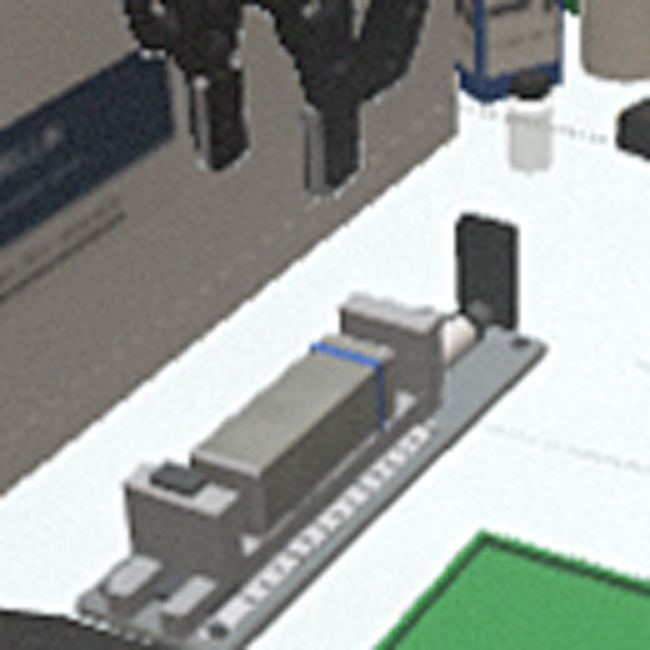

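Emit:
play_rows:
  deltas: "0 0 0.157 -1.53 -0.03 0.07 4; 0 0 0.157 -1.51 0.21 0.07 4; 0 0 0.157 -1.46 0.44 0.07 4; 0 0 0.157 -1.37 0.67 0.07 4; 0 0 0.157 -1.25 0.87 0.07 4; 0 0 0.157 -1.1 1.06 0.07 4; 0 0 0.157 -0.92 1.22 0.07 4; 0 0 0.157 -0.72 1.35 0.07 4; 0 0 0.157 -0.5 1.44 0.07 4; 0 0 0.157 -0.27 1.5 0.07 4; 0 0 0 0 0 1.5 4; 0 0 0 0 0 0 4"

```text
time_s: 17.55
ee_pos: [0.6272, 0.2076, 0.1185]
orientation: [-0.0, 0.967, 0.256, -0.002]
force: [-0.0, 0.6, -0.7]
opening: 0.04
```

```bash
python3 - <<'E'
from h import *
st()
h=c2w(.0885);mv([(h[0],h[1],.0275,.513,6)])
E
```

```text
t 17.55 comp x,y [ 0.0877 -0.0039] z 0.1185 open 0.04 Fcomp [-0.5  0.3 -0.7]
t 17.55 p [0.6272 0.2076 0.1185] psi 0.519 open 0.04 F [-0.   0.6 -0.7] q [-0.2   0.7  -0.28  1.57  0.22  0.91 -1.61]
-> (np.float64(0.631), np.float64(0.2088), 0.0275, 0.513) n 6 mm/row 15.2 deg/row 0.1
   -0.000 0.001 0.001 0.07 0.02 1.52
   -0.000 0.001 0.001 0.07 0.02 1.52
   -0.000 0.001 0.001 0.07 0.01 1.52
   -0.000 0.001 0.001 0.07 0.01 1.52
   -0.000 0.001 0.001 0.07 0.01 1.52
   -0.000 0.001 0.001 0.07 0.01 1.52
```

Emit:
play_rows:
  deltas: "0 0 0 0.07 0.02 1.52 4; 0 0 0 0.07 0.02 1.52 4; 0 0 0 0.07 0.01 1.52 4; 0 0 0 0.07 0.01 1.52 4; 0 0 0 0.07 0.01 1.52 4; 0 0 0 0.07 0.01 1.52 4; 0 0 0 0 0 0 4; 0 0 0 0 0 0 2; 0 0 0 0 0 0 2; 0 0 0 0 0 0 2"
  grip_force: 40

```text
time_s: 18.8
ee_pos: [0.6337, 0.2088, 0.0304]
orientation: [-0.0, 0.967, 0.255, 0.0]
force: [0.0, 0.3, 0.9]
opening: 0.0198
```

```bash
python3 - <<'E'
from h import *
st()
h=c2w(.1245);mv([(h[0],h[1],.0275,.513,9)])
E
```

```text
t 18.8 comp x,y [0.0898 0.0024] z 0.0304 open 0.0198 Fcomp [-0.2  0.2  0.9]
t 18.8 p [0.6337 0.2088 0.0304] psi 0.515 open 0.0198 F [0.  0.3 0.9] q [-0.22  0.83 -0.25  1.58  0.26  0.77 -1.64]
-> (np.float64(0.6487), np.float64(0.1774), 0.0275, 0.513) n 9 mm/row 3.9 deg/row 0.0
   0.000 -0.000 0.000 -0.03 0.39 0.03
   0.000 -0.000 0.000 -0.03 0.39 0.03
   0.000 -0.000 0.000 -0.03 0.39 0.03
   0.000 -0.000 0.000 -0.03 0.39 0.03
   0.000 -0.000 0.000 -0.03 0.39 0.03
   0.000 -0.000 0.000 -0.03 0.39 0.03
   0.000 -0.000 0.000 -0.03 0.39 0.03
   0.000 -0.000 0.000 -0.03 0.39 0.03
   0.000 -0.000 0.000 -0.03 0.39 0.03
```

Emit:
play_rows:
  deltas: "0 0 0 -0.03 0.4 0 2; 0 0 0 -0.03 0.4 0 2; 0 0 0 -0.03 0.4 0 2; 0 0 0 -0.03 0.4 0 2; 0 0 0 -0.03 0.4 0 2; 0 0 0 -0.03 0.4 0 2; 0 0 0 0 0.4 0 2; 0 0 0 0 0.4 0 2; 0 0 0 0 0 0 2"

```text
time_s: 19.92
ee_pos: [0.6478, 0.1794, 0.0298]
orientation: [0.0, 0.967, 0.254, -0.0]
force: [0.6, 2.5, 0.7]
opening: 0.0202
```

```bash
python3 - <<'E'
from h import *
st()
b=grab_frame('scene');zoom(cv2.convertScaleAbs(b,alpha=1.4),160,150,130,130,5,'s12')
E
```

```text
t 19.93 comp x,y [0.1223 0.0002] z 0.0298 open 0.0202 Fcomp [-1.9  1.8  0.7]
```

View pics/s12.png

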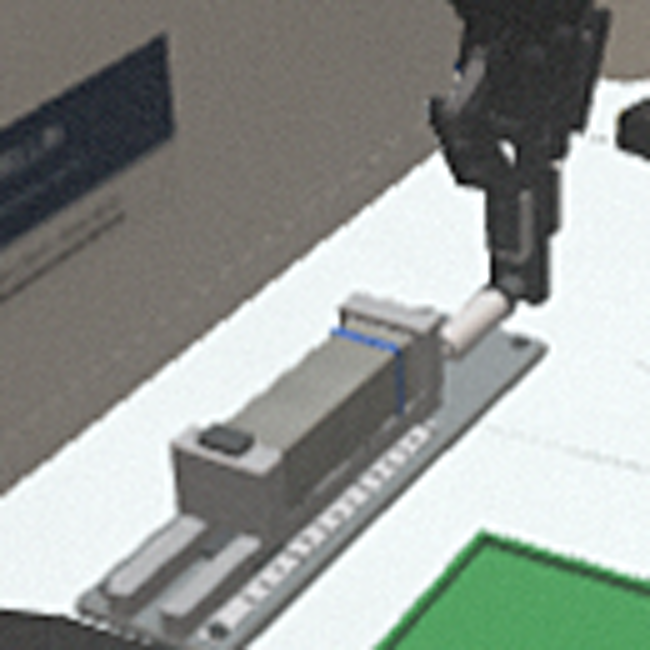

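Emit:
play_rows:
  deltas: "0 0 0 0 0.3 0 2; 0 0 0 0 0.3 0 2; 0 0 0 0 0.3 0 2; 0 0 0 0 0.2 0 2; 0 0 0 0 0 0 2"

```text
time_s: 20.6
ee_pos: [0.6528, 0.1705, 0.0297]
orientation: [-0.0, 0.967, 0.255, -0.0]
force: [-1.4, 3.9, 0.2]
opening: 0.0202
```

```bash
python3 - <<'E'
from h import *
st()
b=grab_frame('scene');zoom(cv2.convertScaleAbs(b,alpha=1.4),170,165,110,110,6,'s13')
b=grab_frame('top');zoom(cv2.convertScaleAbs(b,alpha=1.4),170,140,130,110,6,'t13')
E
```

```text
t 20.6 comp x,y [0.1325 0.0002] z 0.0297 open 0.0202 Fcomp [-4.1  0.7  0.2]
```

View pics/s13.png

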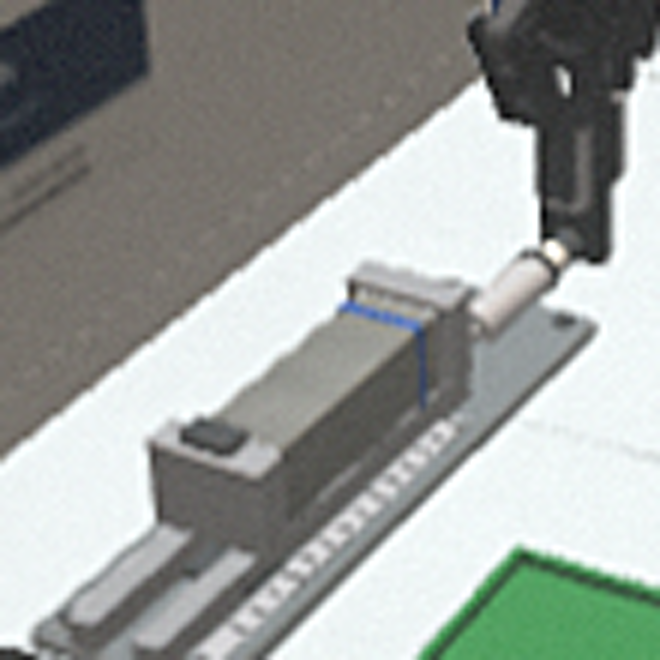

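View pics/t13.png

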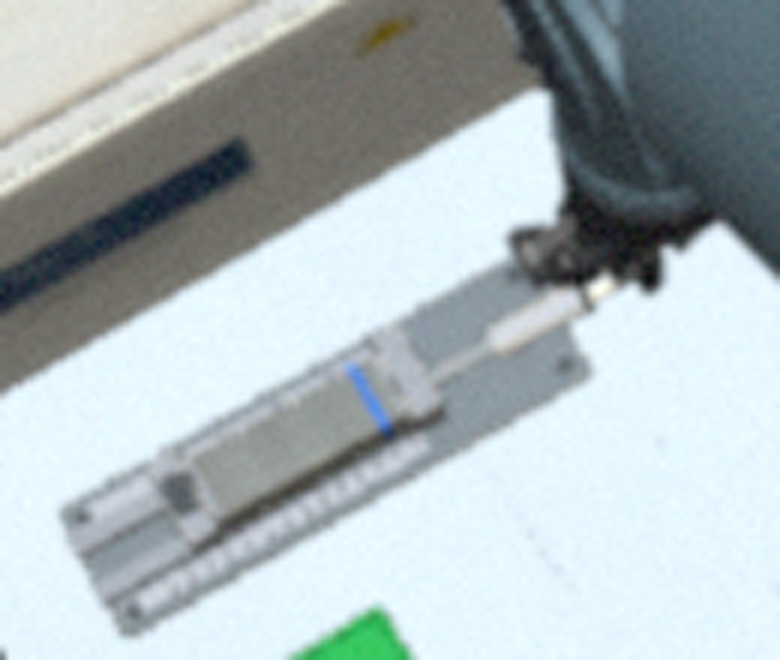

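Emit:
play_rows:
  deltas: "0 0 0 0 0.3 0 2; 0 0 0 0 0.3 0 2; 0 0 0 0 0.3 0 2; 0 0 0 0 0.1 0 2; 0 0 0 0 0 0 2"

```text
time_s: 21.32
ee_pos: [0.6569, 0.1631, 0.0296]
orientation: [-0.001, 0.967, 0.255, -0.001]
force: [-2.8, 5.7, -0.2]
opening: 0.0202
```

```bash
python3 - <<'E'
from h import *
st()
b=grab_frame('scene');zoom(cv2.convertScaleAbs(b,alpha=1.4),170,165,110,110,6,'s14')
b=grab_frame('top');zoom(cv2.convertScaleAbs(b,alpha=1.4),230,150,70,55,10,'t14')
E
```

```text
t 21.32 comp x,y [1.41e-01 1.00e-04] z 0.0296 open 0.0202 Fcomp [-6.4  0.4 -0.2]
```

View pics/s14.png

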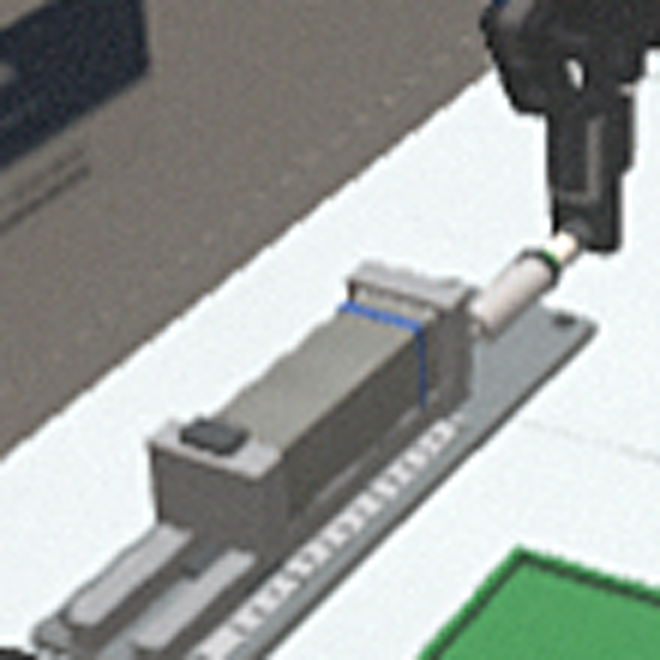

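View pics/t14.png

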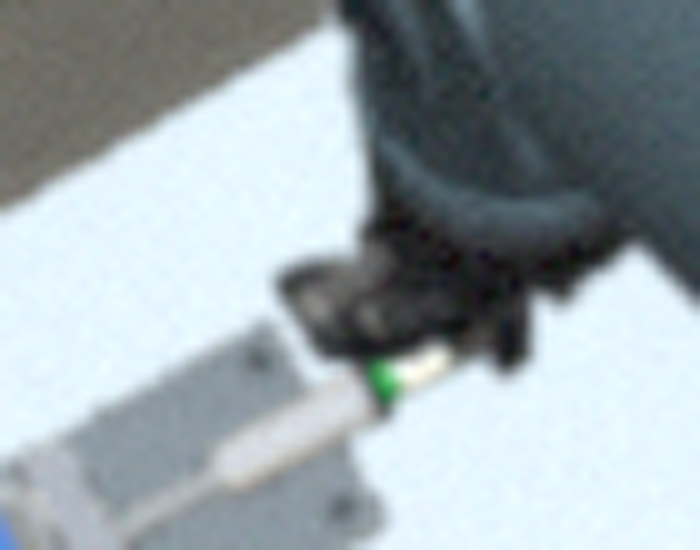

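Emit:
play_rows:
  deltas: "0 0 0 0 0.1 0 2; 0 0 0 0 0 0 2; 0 0 0 0 0 0 2; 0 0 0 0 0 0 2; 0 0 0 0 0 0 2; 0 0 0 0 0 0 2; 0 0 0 0 0 0 2; 0 0 0 0 0 0 2; 0 0 0 0 0 0 2; 0 0 0 0 0 0 2; 0 0 0 0 0 0 2; 0 0 0 0 0 0 2"

```text
time_s: 22.92
ee_pos: [0.6572, 0.1624, 0.0295]
orientation: [-0.001, 0.967, 0.255, -0.001]
force: [-2.5, 6.7, -0.5]
opening: 0.0204
```

```bash
python3 - <<'E'
from h import *
st()
b=grab_frame('scene');zoom(cv2.convertScaleAbs(b,alpha=1.4),240,180,60,50,12,'s15')
b=grab_frame('top');zoom(cv2.convertScaleAbs(b,alpha=1.4),190,150,110,85,7,'t15')
E
```

```text
t 22.93 comp x,y [1.418e-01 1.000e-04] z 0.0295 open 0.0204 Fcomp [-7.1  1.1 -0.5]
```

View pics/s15.png

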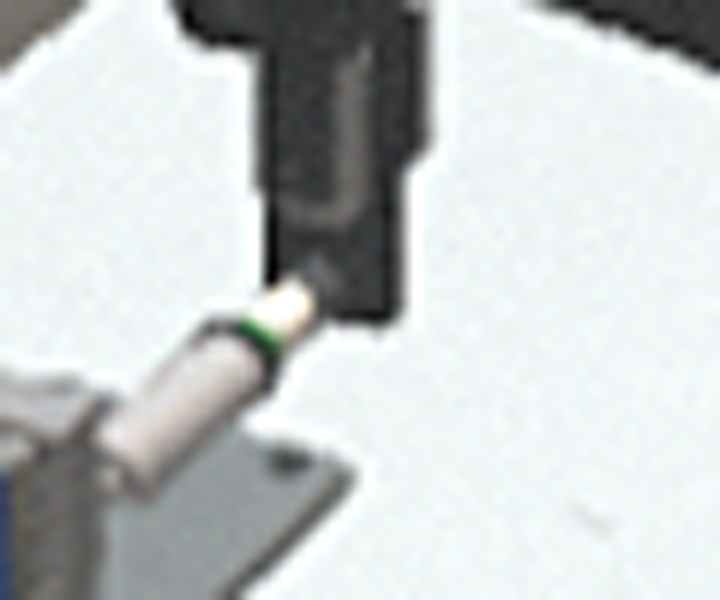

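View pics/t15.png

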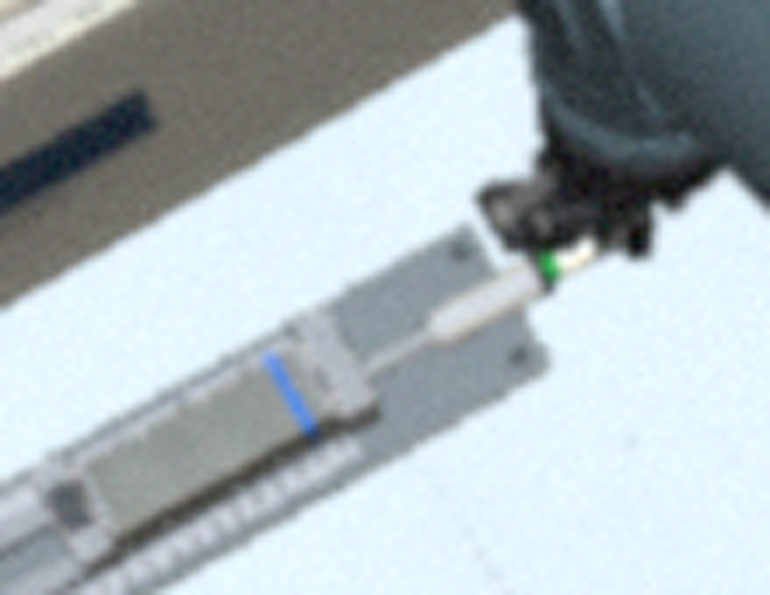

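Emit:
play_rows:
  deltas: "0 0 0 0 -0.4 0 2; 0 0 0 0 -0.5 0 2; 0 0 0 0 -0.6 0 2; 0 0 0 0 -0.6 0 2; 0 0 0 0 -0.6 0 2; 0 0 0 0 -0.6 0 2; 0 0 0 0 -0.6 0 2; 0 0 0 0 -0.6 0 2; 0 0 0 0 -0.6 0 2; 0 0 0 0 -0.5 0 2; 0 0 0 0 -0.4 0 2; 0 0 0 0 0 0 2"

```text
time_s: 24.52
ee_pos: [0.629, 0.2124, 0.0298]
orientation: [0.001, 0.967, 0.254, -0.0]
force: [0.6, -2.2, -0.0]
opening: 0.0201
```

```bash
python3 - <<'E'
from h import *
st()
b=grab_frame('scene');zoom(cv2.convertScaleAbs(b,alpha=1.4),170,165,110,110,6,'s16')
E
```

```text
t 24.52 comp x,y [0.0844 0.0001] z 0.0298 open 0.0201 Fcomp [ 2.2 -0.6 -0. ]
```

View pics/s16.png

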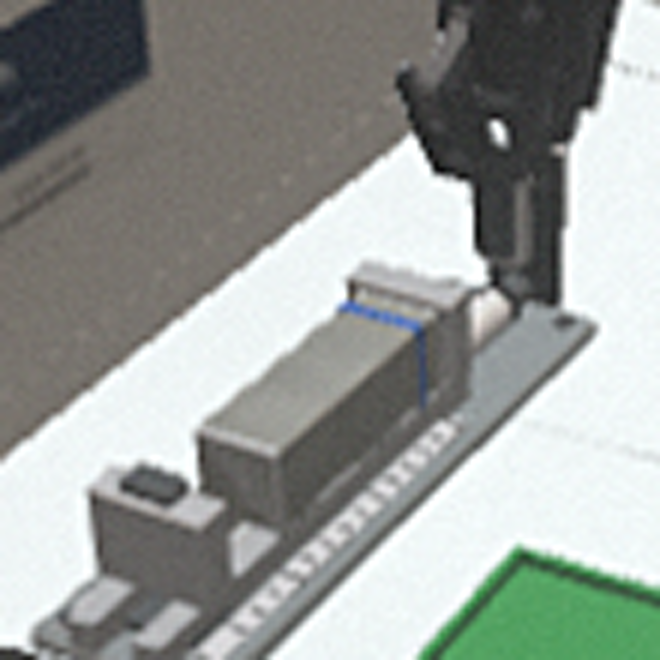

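Emit:
play_rows:
  deltas: "0 0 0 0 0.5 0 3; 0 0 0 0 0 0 4; 0 0 0 0 0 -2 4; 0 0 0 0 0 -4 4.6; 0 0 0 0 0 -4 4.6; 0 0 0 0 0 -1 4.6"

```text
time_s: 25.32
ee_pos: [0.6334, 0.2101, 0.1445]
orientation: [-0.001, 0.967, 0.255, 0.003]
force: [-0.1, 0.3, 0.4]
opening: 0.0458
```

```bash
python3 - <<'E'
from h import *
st()
h=c2w(-.0515);mv([(h[0],h[1],.14,2.083,10),(h[0],h[1],.028,2.083,6)])
b=grab_frame('scene');zoom(cv2.convertScaleAbs(b,alpha=1.4),170,165,110,110,6,'s17')
E
```

```text
t 25.32 comp x,y [0.0885 0.0027] z 0.1445 open 0.0458 Fcomp [-0.3  0.1  0.4]
t 25.32 p [0.6334 0.2101 0.1445] psi 0.515 open 0.0458 F [-0.1  0.3  0.4] q [-0.2   0.67 -0.28  1.55  0.22  0.94 -1.6 ]
-> (np.float64(0.5623), np.float64(0.3308), 0.14, 2.083) n 10 mm/row 14.0 deg/row 9.0
   0.001 -0.000 -0.157 -0.02 -1.40 0.04
   0.001 -0.000 -0.157 0.19 -1.39 0.04
   0.001 -0.000 -0.157 0.41 -1.34 0.05
   0.001 -0.000 -0.157 0.61 -1.26 0.05
   0.001 -0.000 -0.157 0.80 -1.15 0.05
   0.001 -0.000 -0.157 0.97 -1.01 0.05
   0.001 -0.000 -0.157 1.12 -0.84 0.05
   0.001 -0.000 -0.157 1.24 -0.66 0.05
   0.001 -0.000 -0.157 1.32 -0.46 0.05
   0.001 -0.000 -0.157 1.38 -0.25 0.05
-> (np.float64(0.5623), np.float64(0.3308), 0.028, 2.083) n 6 mm/row 18.7 deg/row 0.0
   0.000 0.000 0.000 0.00 0.00 1.87
   0.000 0.000 0.000 0.00 0.00 1.87
   0.000 0.000 0.000 0.00 0.00 1.87
   0.000 0.000 0.000 0.00 0.00 1.87
   0.000 0.000 0.000 0.00 0.00 1.87
   0.000 0.000 0.000 0.00 0.00 1.87
```

View pics/s17.png

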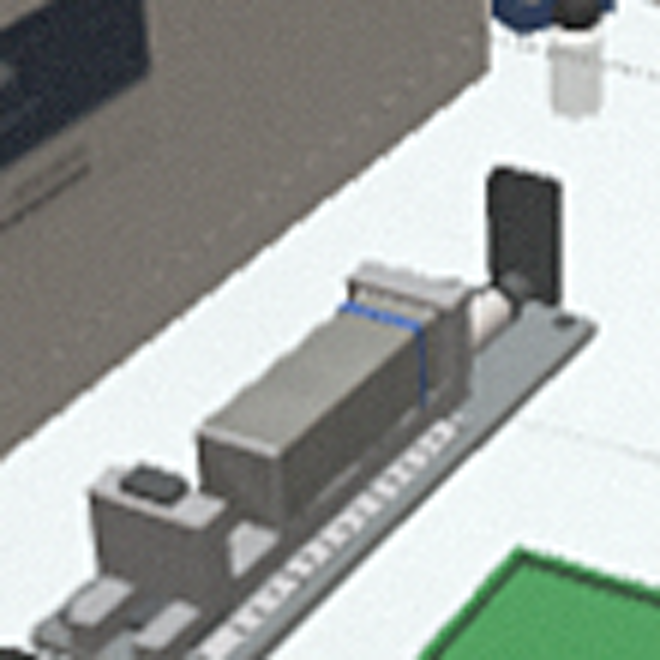

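Emit:
play_rows:
  deltas: "0 0 -0.157 -0.02 -1.4 0.04 4.6; 0 0 -0.157 0.19 -1.39 0.04 4.6; 0 0 -0.157 0.41 -1.34 0.05 4.6; 0 0 -0.157 0.61 -1.26 0.05 4.6; 0 0 -0.157 0.8 -1.15 0.05 4.6; 0 0 -0.157 0.97 -1.01 0.05 4.6; 0 0 -0.157 1.12 -0.84 0.05 4.6; 0 0 -0.157 1.24 -0.66 0.05 4.6; 0 0 -0.157 1.32 -0.46 0.05 4.6; 0 0 -0.157 1.38 -0.25 0.05 4.6; 0 0 0 0 0 2.5 4.6; 0 0 0 0 0 1.5 4.6"

```text
time_s: 26.88
ee_pos: [0.5591, 0.3287, 0.0931]
orientation: [-0.001, 0.504, 0.864, -0.001]
force: [-0.4, -0.6, 0.7]
opening: 0.0458
```

```bash
python3 - <<'E'
from h import *
st()
h=c2w(-.0515);mv([(h[0],h[1],.028,2.083,5)])
E
```

```text
t 26.88 comp x,y [-0.0513 -0.0039] z 0.0931 open 0.0458 Fcomp [ 0.3 -0.7  0.7]
t 26.88 p [0.5591 0.3287 0.0931] psi 2.085 open 0.0458 F [-0.4 -0.6  0.7] q [-0.19  0.79 -0.62  1.6   0.54  0.93 -0.49]
-> (np.float64(0.5623), np.float64(0.3308), 0.028, 2.083) n 5 mm/row 13.0 deg/row 0.0
   -0.001 0.000 0.000 0.00 0.08 1.30
   -0.001 0.000 0.000 0.00 0.08 1.30
   -0.001 0.000 0.000 0.00 0.08 1.30
   -0.001 0.000 0.000 0.00 0.08 1.30
   -0.001 0.000 0.000 0.00 0.08 1.30
```

Emit:
play_rows:
  deltas: "0 0 0 0 0.2 1.2 4.6; 0 0 0 0 0.2 1.2 4.6; 0 0 0 0 0 1.4 4.6; 0 0 0 0 0 1.4 4.6; 0 0 0 0 0 1.2 4.6; 0 0 0 0 0 0 4.6; 0 0 0 0 0 0 3; 0 0 0 0 0 0 2.4; 0 0 0 0 0 0 2.4; 0 0 0 0 0 0 2.4"
  grip_force: 60

```text
time_s: 28.12
ee_pos: [0.5638, 0.3316, 0.0314]
orientation: [0.0, 0.504, 0.864, 0.0]
force: [-0.6, -0.3, 2.1]
opening: 0.031
```

```bash
python3 - <<'E'
from h import *
st()
b=grab_frame('scene');zoom(cv2.convertScaleAbs(b,alpha=1.4),170,165,110,110,6,'s18')
E
```

```text
t 28.12 comp x,y [-0.0514  0.0017] z 0.0314 open 0.031 Fcomp [-0.1 -0.7  2.1]
```

View pics/s18.png

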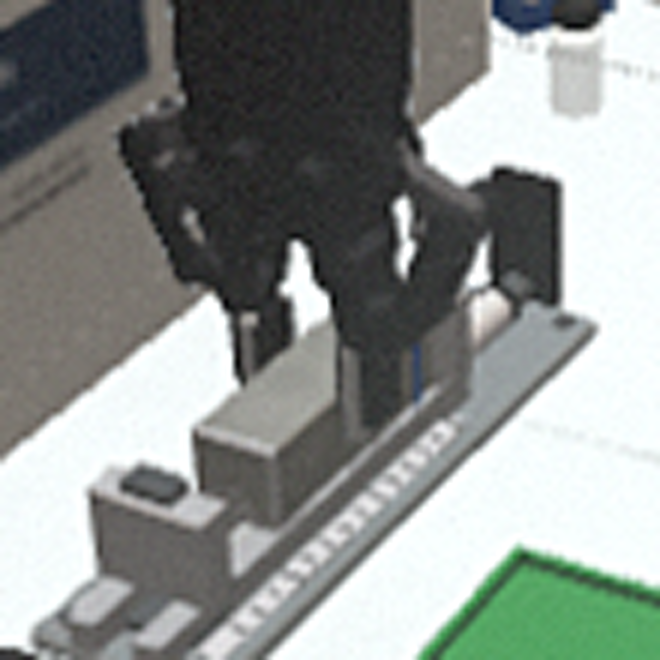

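Emit:
play_rows:
  deltas: "0 0 0 0 0 -2 2.4; 0 0 0 0 0 -3 2.4; 0 0 0 0 0 -4 2.4; 0 0 0 0 0 -2 2.4; 0 0 0 0 0 0 2.4"

```text
time_s: 28.8
ee_pos: [0.5644, 0.3317, 0.1426]
orientation: [0.001, 0.504, 0.864, 0.001]
force: [-0.1, 0.2, -2.6]
opening: 0.0304
```

```bash
cat >> h.py <<'E'
TG=(np.array([.4023,.3271]),.525);TR=(np.array([.6663,-.1214]),.49)
def tray(T,x,y):
    c,s=np.cos(T[1]),np.sin(T[1]);return T[0]+np.array([c*x-s*y,s*x+c*y])
E
python3 - <<'E'
from h import *
st()
h=tray(TG,0,.029);mv([(h[0],h[1],.12,.525,11),(h[0],h[1],.0165,.525,6)])
b=grab_frame('scene');zoom(cv2.convertScaleAbs(b,alpha=1.4),140,125,160,130,5,'s19')
E
```

```text
t 28.8 comp x,y [-0.0513  0.0023] z 0.1426 open 0.0304 Fcomp [-0.2 -0.  -2.6]
t 28.8 p [0.5644 0.3317 0.1426] psi 2.085 open 0.0304 F [-0.1  0.2 -2.6] q [-0.17  0.74 -0.66  1.57  0.5   1.01 -0.46]
-> (np.float64(0.3878), np.float64(0.3522), 0.12, 0.525) n 11 mm/row 16.3 deg/row 8.1
   0.000 -0.000 0.142 0.95 -1.31 0.20
   0.000 -0.000 0.142 0.76 -1.43 0.20
   0.000 -0.000 0.142 0.55 -1.52 0.20
   0.000 -0.000 0.142 0.33 -1.58 0.20
   0.000 -0.000 0.142 0.10 -1.61 0.20
   0.000 -0.000 0.142 -0.13 -1.61 0.20
   0.000 -0.000 0.142 -0.36 -1.58 0.20
   0.000 -0.000 0.142 -0.57 -1.51 0.20
   0.000 -0.000 0.142 -0.78 -1.42 0.20
   0.000 -0.000 0.142 -0.97 -1.29 0.20
   0.000 -0.000 0.142 -1.15 -1.14 0.20
-> (np.float64(0.3878), np.float64(0.3522), 0.0165, 0.525) n 6 mm/row 17.2 deg/row 0.0
   0.000 0.000 0.000 0.00 0.00 1.72
   0.000 0.000 0.000 0.00 0.00 1.72
   0.000 0.000 0.000 0.00 0.00 1.72
   0.000 0.000 0.000 0.00 0.00 1.72
   0.000 0.000 0.000 0.00 0.00 1.72
   0.000 0.000 0.000 0.00 0.00 1.72
```

View pics/s19.png

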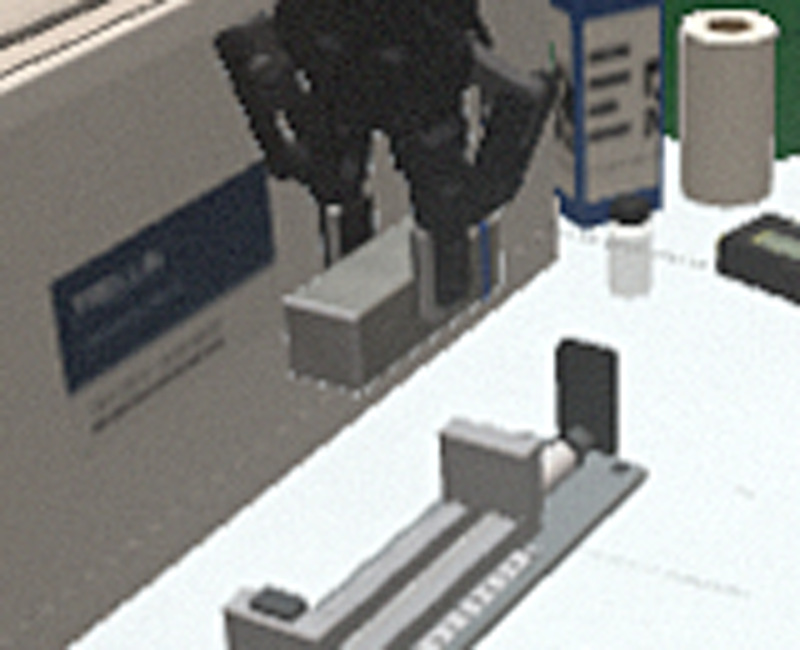

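Emit:
play_rows:
  deltas: "0 0 0.142 0.95 -1.31 0.2 2.4; 0 0 0.142 0.76 -1.43 0.2 2.4; 0 0 0.142 0.55 -1.52 0.2 2.4; 0 0 0.142 0.33 -1.58 0.2 2.4; 0 0 0.142 0.1 -1.61 0.2 2.4; 0 0 0.142 -0.13 -1.61 0.2 2.4; 0 0 0.142 -0.36 -1.58 0.2 2.4; 0 0 0.142 -0.57 -1.51 0.2 2.4; 0 0 0.142 -0.78 -1.42 0.2 2.4; 0 0 0.142 -0.97 -1.29 0.2 2.4; 0 0 0.142 -1.15 -1.14 0.2 2.4; 0 0 0 0 0 0 2.4"

```text
time_s: 30.35
ee_pos: [0.385, 0.3514, 0.1176]
orientation: [0.001, 0.966, 0.26, -0.002]
force: [0.4, -0.0, -2.8]
opening: 0.0306
```

```bash
python3 - <<'E'
from h import *
h=tray(TG,0,.029);mv([(h[0],h[1],.05,.525,4),(h[0],h[1],.0165,.525,3)])
b=grab_frame('scene');zoom(cv2.convertScaleAbs(b,alpha=1.4),190,195,150,130,5,'s20')
E
```

```text
t 30.35 p [0.385  0.3514 0.1176] psi 0.526 open 0.0306 F [ 0.4 -0.  -2.8] q [-0.57  0.51 -0.32  1.95  0.23  0.73 -2.08]
-> (np.float64(0.3878), np.float64(0.3522), 0.05, 0.525) n 4 mm/row 16.9 deg/row 0.1
   0.000 0.001 0.000 0.08 0.01 1.69
   0.000 0.001 0.000 0.07 0.02 1.69
   0.000 0.001 0.000 0.07 0.02 1.69
   0.000 0.001 0.000 0.07 0.02 1.69
-> (np.float64(0.3878), np.float64(0.3522), 0.0165, 0.525) n 3 mm/row 11.2 deg/row 0.0
   0.000 0.000 0.000 0.00 0.00 1.12
   0.000 0.000 0.000 0.00 0.00 1.12
   0.000 0.000 0.000 0.00 0.00 1.12
```

View pics/s20.png

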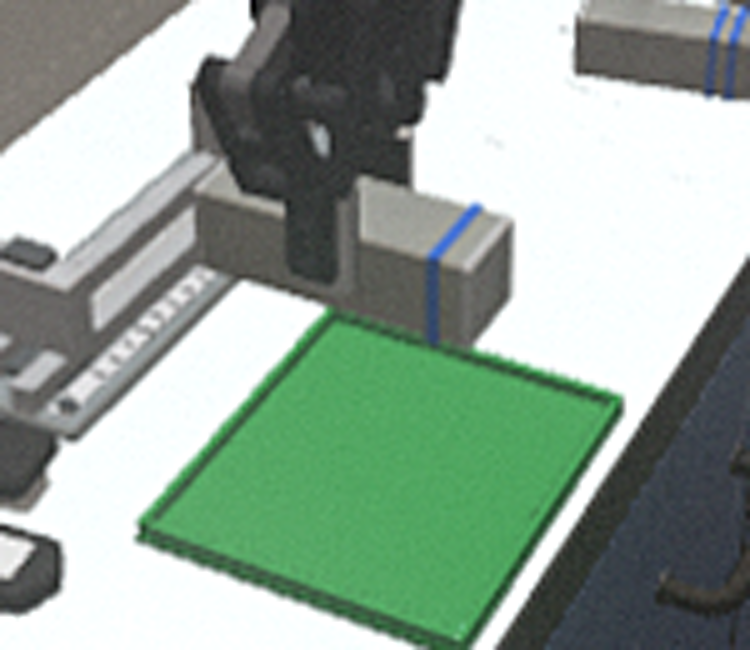

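Bar 1 is held above the green tray, lined up with it. Lowering.

Emit:
play_rows:
  deltas: "0 0 0 0.15 0.03 1.69 2.4; 0 0 0 0.15 0.03 1.69 2.4; 0 0 0 0 0 1.69 2.4; 0 0 0 0 0 1.69 2.4; 0 0 0 0 0 1.2 2.4; 0 0 0 0 0 1 2.4; 0 0 0 0 0 0.8 2.4; 0 0 0 0 0 0 2.4"

```text
time_s: 31.4
ee_pos: [0.3896, 0.3529, 0.021]
orientation: [0.0, 0.966, 0.259, -0.0]
force: [0.0, -0.0, -1.9]
opening: 0.0309
```

```bash
python3 - <<'E'
from h import *
h=tray(TG,0,.029);mv([(h[0],h[1],.0165,.525,2)])
b=grab_frame('scene');zoom(cv2.convertScaleAbs(b,alpha=1.4),190,195,150,130,5,'s21')
E
```

```text
t 31.4 p [0.3896 0.3529 0.021 ] psi 0.523 open 0.0309 F [ 0.  -0.  -1.9] q [-0.62  0.67 -0.25  1.97  0.31  0.54 -2.14]
-> (np.float64(0.3878), np.float64(0.3522), 0.0165, 0.525) n 2 mm/row 2.5 deg/row 0.1
   0.000 0.000 -0.001 -0.10 -0.02 0.22
   0.000 0.000 -0.001 -0.10 -0.02 0.22
```

View pics/s21.png

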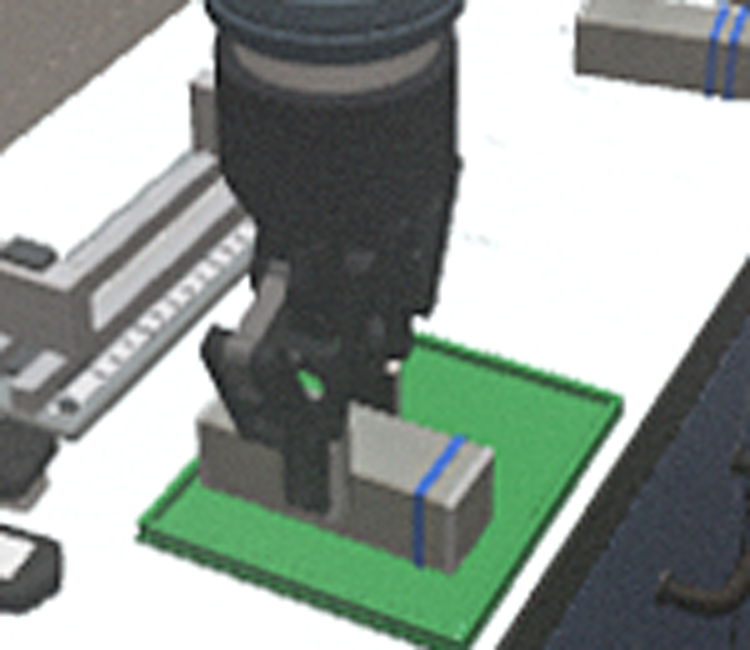

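Emit:
play_rows:
  deltas: "0 0 0 0 0 0.22 2.4; 0 0 0 0 0 0.22 2.4; 0 0 0 0 0 0 2.4; 0 0 0 0 0 0 3.6; 0 0 0 0 0 0 4.2; 0 0 0 0 0 -2 4.2; 0 0 0 0 0 -4 4.6; 0 0 0 0 0 -4 5; 0 0 0 0 0 -2 5"

```text
time_s: 32.58
ee_pos: [0.3907, 0.3538, 0.1394]
orientation: [-0.001, 0.966, 0.258, 0.001]
force: [0.6, -0.2, -0.6]
opening: 0.05
```

```bash
python3 - <<'E'
from h import *
np.set_printoptions(suppress=True,precision=4)
mv([])
a=grab_frame('scene');b=grab_frame('top')
for f,c,m in bars(grab=False): print('bar',f,'yaw',f[2]+np.pi if f[2]<-1.5 else f[2],round(c,3),m)
cv2.imwrite('pics/s22.png',a[:,:,::-1]);zoom(b,130,120,300,200,2.6,'t22')
E
```

```text
t 32.58 p [0.3907 0.3538 0.1394] psi 0.523 open 0.05 F [ 0.6 -0.2 -0.6] q [-0.56  0.48 -0.34  1.92  0.22  0.77 -2.06]
bar [ 0.6185 -0.0175 -2.807   0.0983] yaw 0.3346353986509225 0.212 ['top', 'scene']
bar [ 0.5717  0.0634 -2.4411  0.0848] yaw 0.700504618522956 0.188 ['top', 'scene']
```

View pics/s22.png

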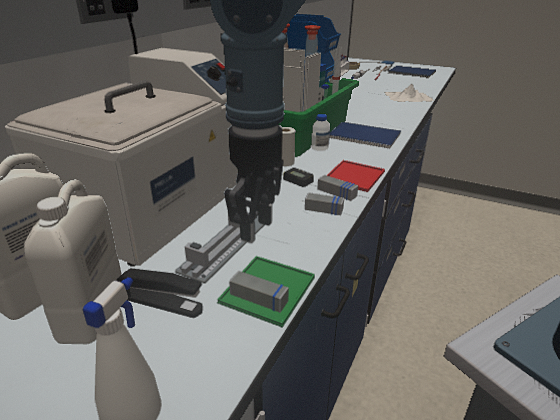

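View pics/t22.png

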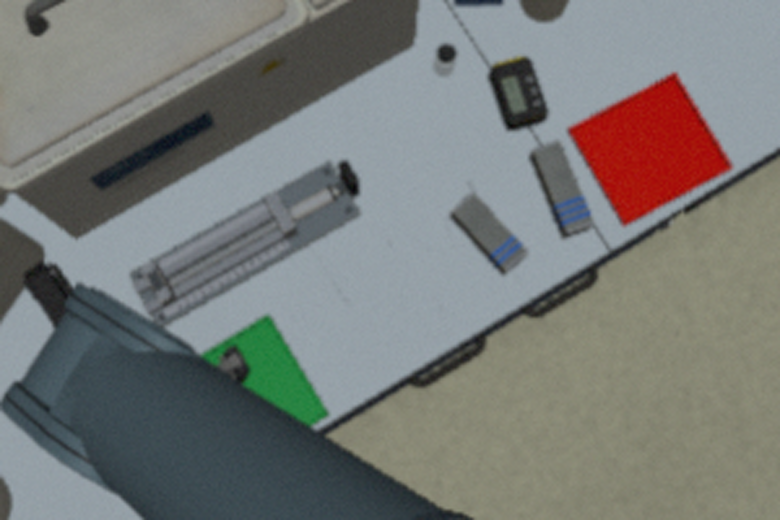

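```bash
python3 - <<'E'
from h import *
B=np.array([.5717,.0635]);ps=.702
u=np.array([np.cos(ps),np.sin(ps)]);v=np.array([np.sin(ps),-np.cos(ps)])
for P in boxpts(.6190,-.0172,.33,.1,.032,0,.03)[::2]: print('b3 along,across',(P[:2]-B)@u,(P[:2]-B)@v)
mv([(.5717,.0635,.14,.702,8),(.5717,.0635,.05,.702,5)])
E
```

```text
b3 along,across -0.06839147100161552 0.0888941219890195
b3 along,across -0.05676013141177712 0.05908284997077351
b3 along,across 0.024768754055403453 0.1252420582072644
b3 along,across 0.03640009364524185 0.09543078618901842
t 32.77 p [0.3899 0.3529 0.1368] psi 0.523 open 0.0499 F [ 0.3 -0.1 -0.7] q [-0.56  0.48 -0.34  1.93  0.22  0.77 -2.06]
-> (0.5717, 0.0635, 0.14, 0.702) n 8 mm/row 42.7 deg/row 1.3
   0.000 -0.000 -0.022 0.16 4.27 -0.04
   0.000 -0.000 -0.022 0.07 4.27 -0.04
   0.000 -0.000 -0.022 -0.03 4.27 -0.04
   0.000 -0.000 -0.022 -0.12 4.27 -0.04
   0.000 -0.000 -0.022 -0.22 4.27 -0.04
   0.000 -0.000 -0.022 -0.32 4.26 -0.04
   0.000 -0.000 -0.022 -0.41 4.25 -0.04
   0.000 -0.000 -0.022 -0.51 4.24 -0.04
-> (0.5717, 0.0635, 0.05, 0.702) n 5 mm/row 18.0 deg/row 0.0
   0.000 0.000 0.000 0.00 0.00 1.80
   0.000 0.000 0.000 0.00 0.00 1.80
   0.000 0.000 0.000 0.00 0.00 1.80
   0.000 0.000 0.000 0.00 0.00 1.80
   0.000 0.000 0.000 0.00 0.00 1.80
```

Ample clearance. Move above bar 2.

Emit:
play_rows:
  deltas: "0 0 -0.022 0.16 4.27 0 5; 0 0 -0.022 0.07 4.27 0 5; 0 0 -0.022 -0.03 4.27 0 5; 0 0 -0.022 -0.12 4.27 0 5; 0 0 -0.022 -0.22 4.27 0 5; 0 0 -0.022 -0.32 4.26 0 5; 0 0 -0.022 -0.41 4.25 0 5; 0 0 -0.022 -0.51 4.24 0 5; 0 0 0 0 0 2 5; 0 0 0 0 0 2 5; 0 0 0 0 0 2 5; 0 0 0 0 0 0 5"

```text
time_s: 34.28
ee_pos: [0.5693, 0.0632, 0.0746]
orientation: [-0.0, 0.939, 0.343, -0.002]
force: [-0.4, 0.2, 0.0]
opening: 0.0499
```

```bash
python3 - <<'E'
from h import *
mv([(.5717,.0635,.008,.702,5)])
b=grab_frame('scene');zoom(cv2.convertScaleAbs(b,alpha=1.4),240,120,150,120,5,'s23')
E
```

```text
t 34.27 p [0.5693 0.0632 0.0746] psi 0.699 open 0.0499 F [-0.4  0.2  0. ] q [ 0.03  0.64 -0.29  1.83  0.26  0.71 -1.28]
-> (0.5717, 0.0635, 0.008, 0.702) n 5 mm/row 13.3 deg/row 0.1
   -0.000 0.001 -0.001 0.05 0.03 1.33
   -0.000 0.001 -0.001 0.04 0.03 1.33
   -0.000 0.001 -0.001 0.04 0.03 1.33
   -0.000 0.001 -0.001 0.04 0.03 1.33
   -0.000 0.001 -0.001 0.04 0.03 1.33
```

View pics/s23.png

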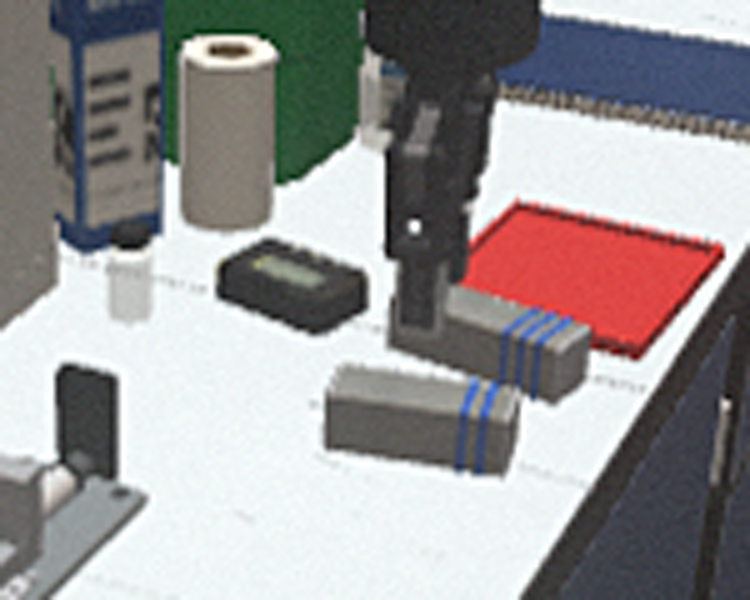

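Emit:
play_rows:
  deltas: "0 0 0 0.1 0.06 1.33 4.8; 0 0 0 0.1 0.06 1.33 4.8; 0 0 0 0 0 1.33 4.8; 0 0 0 0 0 1.33 4.8; 0 0 0 0 0 1.2 4.8; 0 0 0 0 0 0 4.8; 0 0 0 0 0 0 3; 0 0 0 0 0 0 2.4; 0 0 0 0 0 0 2.4; 0 0 0 0 0 0 2.4"
  grip_force: 60

```text
time_s: 35.58
ee_pos: [0.5738, 0.0638, 0.0122]
orientation: [0.0, 0.94, 0.342, 0.0]
force: [-0.7, 0.0, 4.0]
opening: 0.0308
```

Emit:
play_rows:
  deltas: "0 0 0 0 0 -2 2.4; 0 0 0 0 0 -3 2.4; 0 0 0 0 0 -4 2.4; 0 0 0 0 0 -3 2.4; 0 0 0 0 0 0 2.4"

```text
time_s: 36.2
ee_pos: [0.5754, 0.0639, 0.1349]
orientation: [0.001, 0.94, 0.342, 0.003]
force: [0.5, 0.9, -1.9]
opening: 0.0312
```

```bash
python3 - <<'E'
from h import *
b=c2w(-.064)
mv([(b[0],b[1],.13,2.083,9)])
b=grab_frame('scene');zoom(cv2.convertScaleAbs(b,alpha=1.4),240,120,150,120,5,'s24')
E
```

```text
t 36.2 p [0.5754 0.0639 0.1349] psi 0.699 open 0.0312 F [ 0.5  0.9 -1.9] q [ 0.05  0.56 -0.32  1.8   0.23  0.82 -1.25]
-> (np.float64(0.5562), np.float64(0.3417), 0.13, 2.083) n 9 mm/row 30.9 deg/row 8.8
   0.001 -0.000 -0.154 1.82 -2.50 0.06
   0.001 -0.000 -0.154 2.18 -2.19 0.06
   0.001 -0.000 -0.154 2.49 -1.83 0.06
   0.001 -0.000 -0.154 2.74 -1.43 0.06
   0.001 -0.000 -0.154 2.93 -0.99 0.06
   0.001 -0.000 -0.154 3.05 -0.53 0.06
   0.001 -0.000 -0.154 3.09 -0.06 0.06
   0.001 -0.000 -0.154 3.06 0.42 0.06
   0.001 -0.000 -0.154 2.96 0.88 0.06
```

View pics/s24.png

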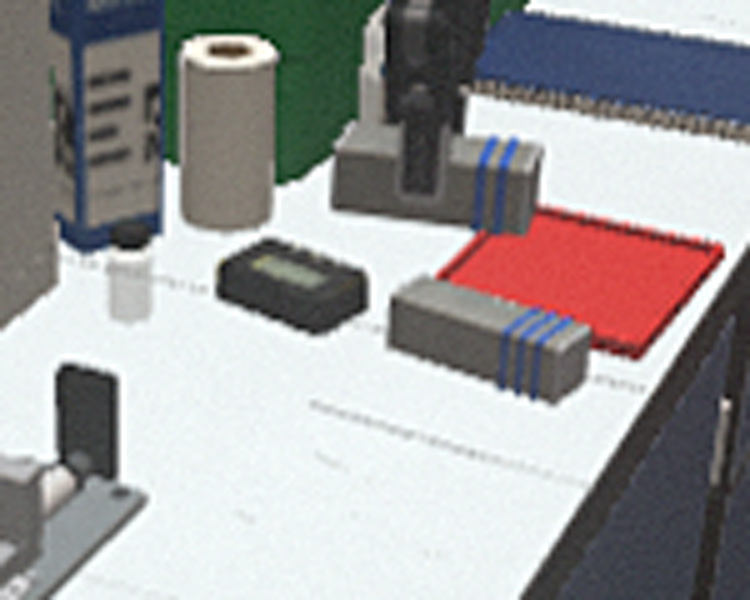

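Emit:
play_rows:
  deltas: "0 0 -0.154 1.82 -2.5 0 2.4; 0 0 -0.154 2.18 -2.19 0 2.4; 0 0 -0.154 2.49 -1.83 0 2.4; 0 0 -0.154 2.74 -1.43 0 2.4; 0 0 -0.154 2.93 -0.99 0 2.4; 0 0 -0.154 3.05 -0.53 0 2.4; 0 0 -0.154 3.09 -0.06 0 2.4; 0 0 -0.154 3.06 0.42 0 2.4; 0 0 -0.154 2.96 0.88 0 2.4; 0 0 0 0 0 0 2.4"

```text
time_s: 37.5
ee_pos: [0.5515, 0.3441, 0.1303]
orientation: [-0.002, 0.502, 0.865, -0.0]
force: [-0.2, -0.0, -2.2]
opening: 0.0307
```

```bash
python3 - <<'E'
from h import *
st();b=c2w(-.064)
mv([(b[0],b[1],.07,2.083,4)])
b=grab_frame('scene');zoom(cv2.convertScaleAbs(b,alpha=1.4),160,120,130,130,5,'s25')
E
```

```text
t 37.5 comp x,y [-0.0684 -0.0029] z 0.1303 open 0.0307 Fcomp [-0.  -0.2 -2.2]
t 37.5 p [0.5515 0.3441 0.1303] psi 2.09 open 0.0307 F [-0.2 -0.  -2.2] q [-0.2   0.74 -0.64  1.58  0.5   0.99 -0.48]
-> (np.float64(0.5562), np.float64(0.3417), 0.07, 2.083) n 4 mm/row 15.1 deg/row 0.1
   -0.001 -0.001 0.002 -0.12 0.08 1.51
   -0.001 -0.001 0.002 -0.11 0.07 1.51
   -0.001 -0.001 0.002 -0.11 0.07 1.51
   -0.001 -0.001 0.002 -0.11 0.07 1.51
```

View pics/s25.png

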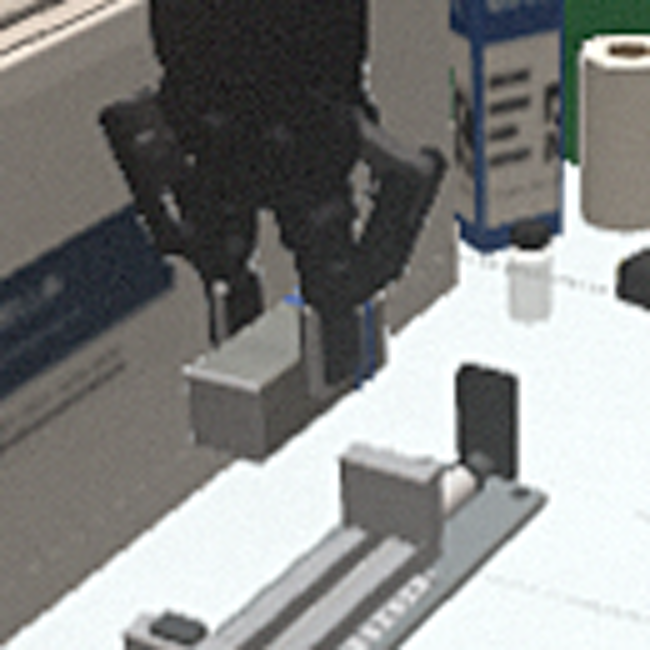

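Emit:
play_rows:
  deltas: "0 0 0.004 -0.22 0.15 1.51 2.4; 0 0 0.004 -0.2 0.14 1.51 2.4; 0 0 0 0 0 1.51 2.4; 0 0 0 0 0 1.51 2.4; 0 0 0 0 0 1.2 2.4; 0 0 0 0 0 1.2 2.4; 0 0 0 0 0 0 2.4"

```text
time_s: 38.42
ee_pos: [0.5579, 0.3386, 0.0463]
orientation: [-0.0, 0.508, 0.862, -0.001]
force: [0.1, -0.4, -2.5]
opening: 0.0305
```

```bash
python3 - <<'E'
from h import *
st();b=c2w(-.064)
mv([(b[0],b[1],.033,2.083,3)])
b=grab_frame('scene');zoom(cv2.convertScaleAbs(b,alpha=1.4),160,150,130,130,5,'s26')
E
```

```text
t 38.42 comp x,y [-0.0605  0.    ] z 0.0463 open 0.0305 Fcomp [ 0.4 -0.1 -2.5]
t 38.42 p [0.5579 0.3386 0.0463] psi 2.077 open 0.0305 F [ 0.1 -0.4 -2.5] q [-0.23  0.85 -0.58  1.61  0.57  0.86 -0.53]
-> (np.float64(0.5562), np.float64(0.3417), 0.033, 2.083) n 3 mm/row 4.6 deg/row 0.1
   -0.001 0.000 -0.002 0.12 -0.00 0.44
   -0.001 0.000 -0.002 0.12 -0.00 0.44
   -0.001 0.000 -0.002 0.12 -0.00 0.44
```

View pics/s26.png

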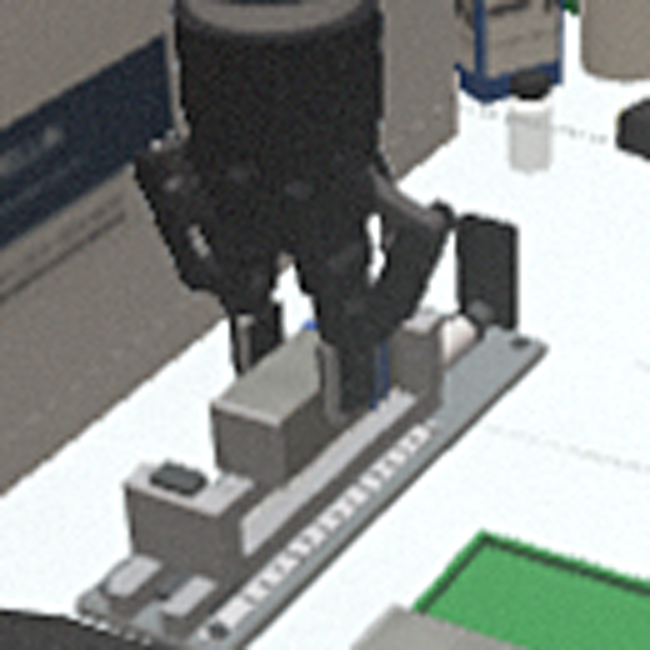

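Emit:
play_rows:
  deltas: "0 0 -0.003 0.1 0 0.44 2.4; 0 0 -0.003 0.1 0 0.44 2.4; 0 0 0 0.1 0 0.4 2.4; 0 0 0 0 0 0.1 2.4; 0 0 0 0 0 0 2.4"

```text
time_s: 39.1
ee_pos: [0.5571, 0.3416, 0.0335]
orientation: [-0.0, 0.505, 0.863, -0.0]
force: [-0.5, -0.8, -2.0]
opening: 0.0308
```

```bash
python3 - <<'E'
from h import *
st()
b=grab_frame('scene');zoom(cv2.convertScaleAbs(b,alpha=1.4),160,150,130,130,5,'s27')
E
```

```text
t 39.1 comp x,y [-0.0635  0.0007] z 0.0335 open 0.0308 Fcomp [ 0.5 -0.8 -2. ]
```

View pics/s27.png

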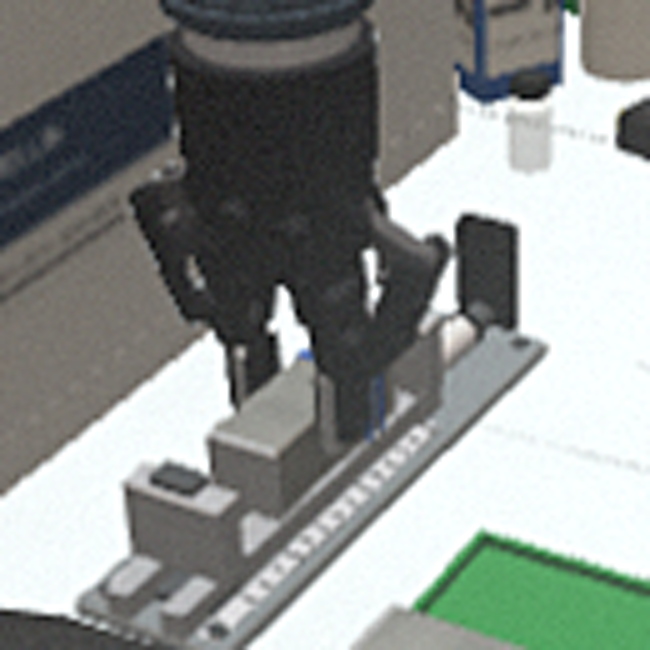

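Emit:
play_rows:
  deltas: "0 0 0 0 0 0.15 2.4; 0 0 0 0 0 0.1 2.4; 0 0 0 0 0 0 2.4; 0 0 0 0 0 0 3.6; 0 0 0 0 0 0 4.4; 0 0 0 0 0 0 4.6; 0 0 0 0 0 -1.5 4.6; 0 0 0 0 0 -3 4.6; 0 0 0 0 0 -4 4.6; 0 0 0 0 0 -3 4.6; 0 0 0 0 0 0 4"

```text
time_s: 40.52
ee_pos: [0.5587, 0.3431, 0.1499]
orientation: [0.001, 0.505, 0.863, 0.003]
force: [0.6, -0.3, 0.0]
opening: 0.0402
```

```bash
python3 - <<'E'
from h import *
st()
h=c2w(.0885);mv([(h[0],h[1],.13,.513,10)])
b=grab_frame('scene');zoom(cv2.convertScaleAbs(b,alpha=1.4),160,150,130,130,5,'s28')
E
```

```text
t 40.52 comp x,y [-0.064   0.0028] z 0.1499 open 0.0402 Fcomp [0.5 0.4 0. ]
t 40.52 p [0.5587 0.3431 0.1499] psi 2.083 open 0.0402 F [ 0.6 -0.3  0. ] q [-0.19  0.72 -0.65  1.56  0.49  1.02 -0.47]
-> (np.float64(0.631), np.float64(0.2088), 0.13, 0.513) n 10 mm/row 15.4 deg/row 9.0
   0.000 -0.001 0.157 -1.53 -0.03 0.20
   0.000 -0.001 0.157 -1.51 0.21 0.20
   0.000 -0.001 0.157 -1.46 0.44 0.20
   0.000 -0.001 0.157 -1.37 0.67 0.20
   0.000 -0.001 0.157 -1.25 0.87 0.20
   0.000 -0.001 0.157 -1.10 1.06 0.20
   0.000 -0.001 0.157 -0.92 1.22 0.20
   0.000 -0.001 0.157 -0.72 1.35 0.20
   0.000 -0.001 0.157 -0.50 1.44 0.20
   0.000 -0.001 0.157 -0.27 1.50 0.20
```

View pics/s28.png

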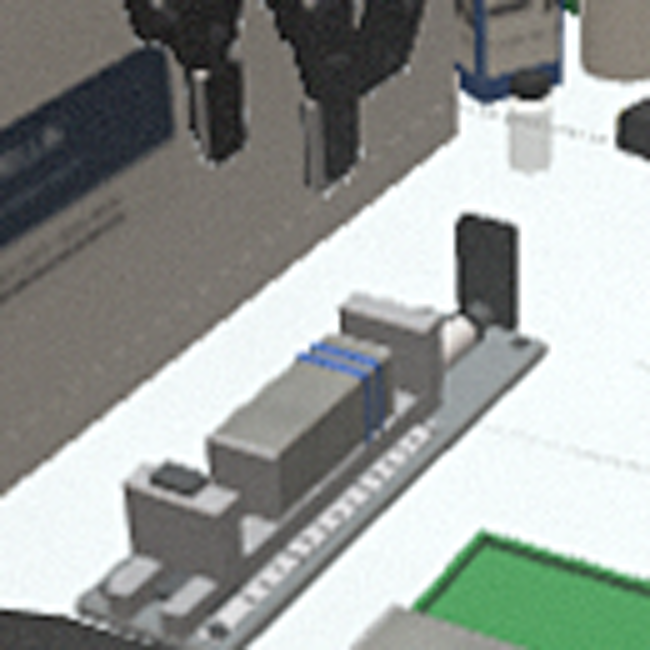

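Emit:
play_rows:
  deltas: "0 0 0.157 -1.53 -0.03 0.1 4; 0 0 0.157 -1.51 0.21 0.1 4; 0 0 0.157 -1.46 0.44 0.1 4; 0 0 0.157 -1.37 0.67 0.1 4; 0 0 0.157 -1.25 0.87 0.1 4; 0 0 0.157 -1.1 1.06 0.1 4; 0 0 0.157 -0.92 1.22 0.1 4; 0 0 0.157 -0.72 1.35 0.1 4; 0 0 0.157 -0.5 1.44 0.1 4; 0 0 0.157 -0.27 1.5 0.1 4; 0 0 0 0.2 0 1.5 4; 0 0 0 0 0 0 4"
  grip_force: 40

```text
time_s: 42.08
ee_pos: [0.6291, 0.2085, 0.1186]
orientation: [-0.0, 0.967, 0.256, -0.002]
force: [-0.5, 0.0, -0.2]
opening: 0.0402
```

```bash
python3 - <<'E'
from h import *
st();h=c2w(.089);mv([(h[0],h[1],.028,.513,6)])
E
```

```text
t 42.08 comp x,y [ 0.0878 -0.0018] z 0.1186 open 0.0402 Fcomp [-0.3 -0.4 -0.2]
t 42.08 p [0.6291 0.2085 0.1186] psi 0.517 open 0.0402 F [-0.5  0.  -0.2] q [-0.21  0.7  -0.27  1.56  0.22  0.91 -1.61]
-> (np.float64(0.6313), np.float64(0.2083), 0.028, 0.513) n 6 mm/row 15.1 deg/row 0.1
   -0.000 0.001 0.001 0.04 0.02 1.51
   -0.000 0.001 0.001 0.04 0.02 1.51
   -0.000 0.001 0.001 0.03 0.02 1.51
   -0.000 0.001 0.001 0.03 0.02 1.51
   -0.000 0.001 0.001 0.03 0.02 1.51
   -0.000 0.001 0.001 0.03 0.02 1.51
```

Emit:
play_rows:
  deltas: "0 0 0 0.02 0.02 1.51 4; 0 0 0 0.02 0.02 1.51 4; 0 0 0 0.02 0.02 1.51 4; 0 0 0 0.02 0.02 1.51 4; 0 0 0 0 0 1.51 4; 0 0 0 0 0 1.51 4; 0 0 0 0 0 0 4; 0 0 0 0 0 0 2; 0 0 0 0 0 0 2; 0 0 0 0 0 0 2"

```text
time_s: 43.32
ee_pos: [0.6325, 0.208, 0.031]
orientation: [-0.0, 0.967, 0.254, 0.0]
force: [-0.5, 0.0, 0.7]
opening: 0.0202
```

Emit:
play_rows:
  deltas: "0 0 0 0 0.4 0 2; 0 0 0 -0.02 0.4 0 2; 0 0 0 -0.02 0.4 0 2; 0 0 0 -0.02 0.4 0 2; 0 0 0 -0.02 0.4 0 2; 0 0 0 0 0.4 0 2; 0 0 0 0 0.4 0 2; 0 0 0 0 0.4 0 2; 0 0 0 0 0.4 0 2; 0 0 0 0 0.4 0 2; 0 0 0 0 0.4 0 2; 0 0 0 0 0 0 2"

```text
time_s: 44.82
ee_pos: [0.6533, 0.1685, 0.0305]
orientation: [0.0, 0.967, 0.253, 0.0]
force: [0.2, 2.7, 0.7]
opening: 0.0199
```

```bash
python3 - <<'E'
from h import *
st()
b=grab_frame('scene');zoom(cv2.convertScaleAbs(b,alpha=1.4),170,165,110,110,6,'s29')
E
```

```text
t 44.83 comp x,y [ 0.1345 -0.0003] z 0.0305 open 0.0199 Fcomp [-2.3  1.5  0.7]
```

View pics/s29.png

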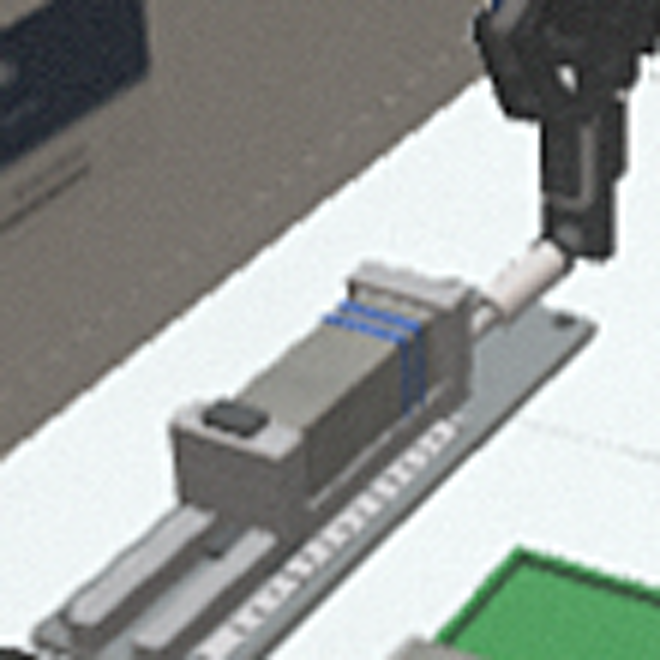

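Emit:
play_rows:
  deltas: "0 0 0 0 0.4 0 2; 0 0 0 0 0.4 0 2; 0 0 0 0 0.3 0 2; 0 0 0 0 0.3 0 2; 0 0 0 0 0.3 0 2; 0 0 0 0 0.2 0 2; 0 0 0 0 0 0 2"

```text
time_s: 45.75
ee_pos: [0.6615, 0.1537, 0.0302]
orientation: [-0.001, 0.967, 0.254, -0.001]
force: [-2.8, 5.9, 0.5]
opening: 0.0204
```

```bash
python3 - <<'E'
from h import *
st()
b=grab_frame('scene');zoom(cv2.convertScaleAbs(b,alpha=1.4),170,165,110,110,6,'s30')
b=grab_frame('top');zoom(cv2.convertScaleAbs(b,alpha=1.4),190,150,110,85,7,'t30')
E
```

```text
t 45.75 comp x,y [ 0.1515 -0.0004] z 0.0302 open 0.0204 Fcomp [-6.5  0.4  0.5]
```

View pics/s30.png

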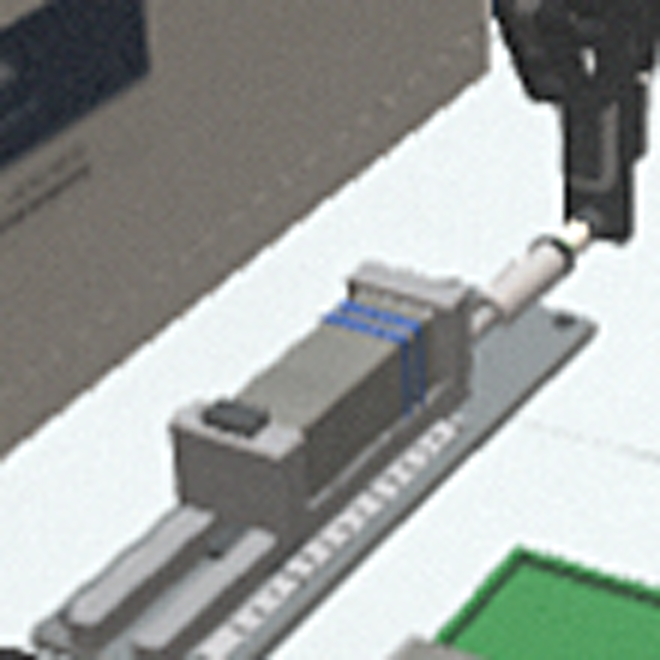

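View pics/t30.png

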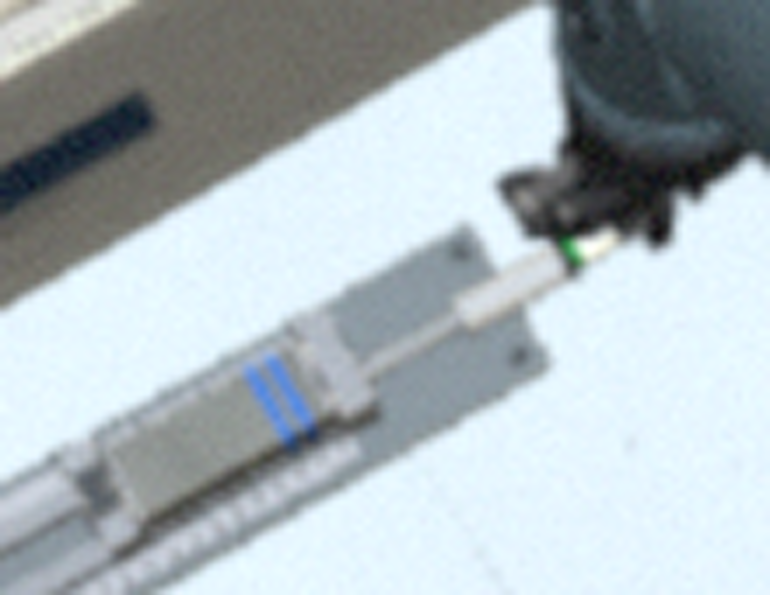

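Emit:
play_rows:
  deltas: "0 0 0 0 0.25 0 2; 0 0 0 0 0 0 2; 0 0 0 0 0 0 2; 0 0 0 0 0 0 2; 0 0 0 0 0 0 2; 0 0 0 0 0 0 2; 0 0 0 0 0 0 2; 0 0 0 0 0 0 2; 0 0 0 0 0 0 2; 0 0 0 0 0 0 2; 0 0 0 0 0 0 2; 0 0 0 0 0 0 2"

```text
time_s: 47.35
ee_pos: [0.6625, 0.1521, 0.0302]
orientation: [-0.001, 0.967, 0.254, -0.001]
force: [-2.4, 6.5, 0.2]
opening: 0.0203
```

```bash
python3 - <<'E'
from h import *
st()
b=grab_frame('scene');zoom(cv2.convertScaleAbs(b,alpha=1.4),240,180,60,50,12,'s31')
b=grab_frame('top');zoom(cv2.convertScaleAbs(b,alpha=1.4),190,150,110,85,7,'t31')
E
```

```text
t 47.35 comp x,y [ 0.1534 -0.0004] z 0.0302 open 0.0203 Fcomp [-6.8  1.1  0.2]
```

View pics/s31.png

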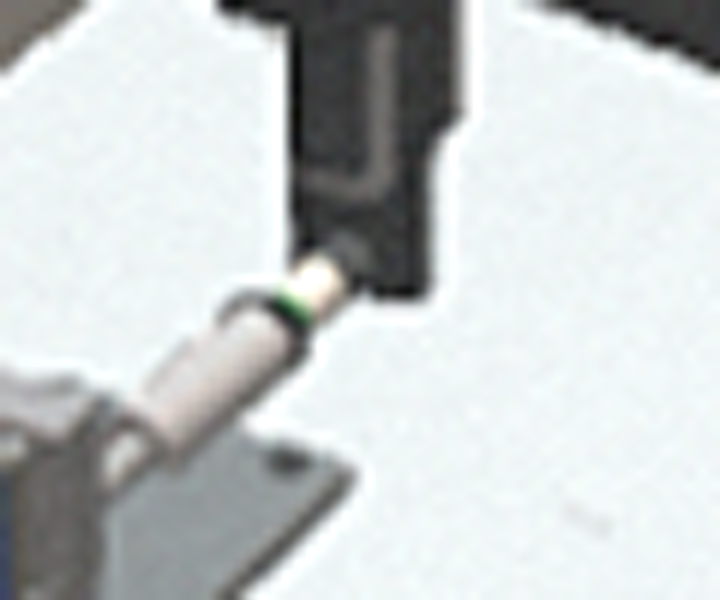

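View pics/t31.png

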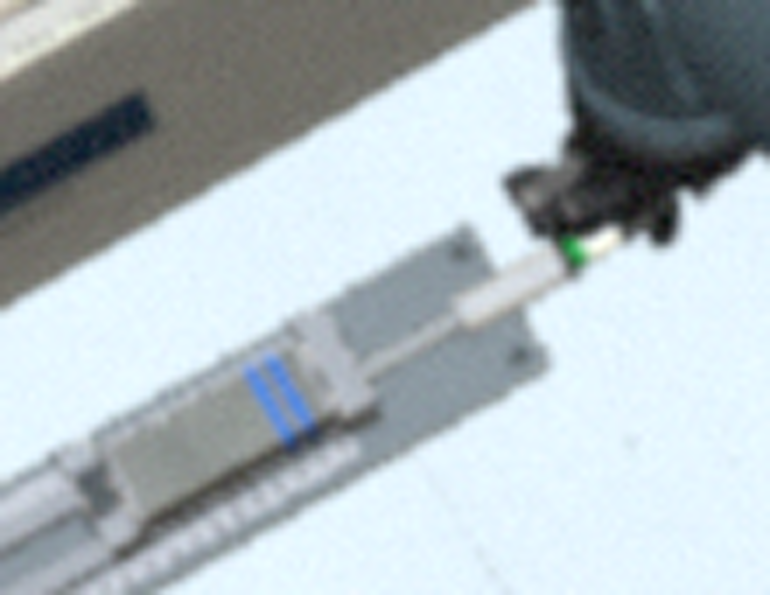

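Emit:
play_rows:
  deltas: "0 0 0 0 -0.4 0 2; 0 0 0 0 -0.6 0 2; 0 0 0 0 -0.7 0 2; 0 0 0 0 -0.7 0 2; 0 0 0 0 -0.7 0 2; 0 0 0 0 -0.7 0 2; 0 0 0 0 -0.7 0 2; 0 0 0 0 -0.7 0 2; 0 0 0 0 -0.7 0 2; 0 0 0 0 -0.7 0 2; 0 0 0 0 -0.5 0 2; 0 0 0 0 0 0 2"

```text
time_s: 48.95
ee_pos: [0.6288, 0.2122, 0.0305]
orientation: [0.0, 0.967, 0.254, 0.0]
force: [0.9, -2.2, -0.0]
opening: 0.0199
```

```bash
python3 - <<'E'
from h import *
st()
E
```

```text
t 48.95 comp x,y [ 0.0844 -0.0002] z 0.0305 open 0.0199 Fcomp [ 2.4 -0.3 -0. ]
```

Emit:
play_rows:
  deltas: "0 0 0 0 0.5 0 3; 0 0 0 0 0 0 4; 0 0 0 0 0 -2 4; 0 0 0 0 0 -4 4.6; 0 0 0 0 0 -4 4.6; 0 0 0 0 0 -1 4.6"

```text
time_s: 49.7
ee_pos: [0.6333, 0.2091, 0.1451]
orientation: [-0.001, 0.967, 0.254, 0.003]
force: [1.0, -0.3, -0.6]
opening: 0.0459
```

```bash
python3 - <<'E'
from h import *
st()
h=c2w(-.0455,.002);mv([(h[0],h[1],.14,2.083,10)])
b=grab_frame('scene');zoom(cv2.convertScaleAbs(b,alpha=1.4),170,165,110,110,6,'s32')
E
```

```text
t 49.7 comp x,y [0.0893 0.0021] z 0.1451 open 0.0459 Fcomp [ 0.8  0.7 -0.6]
t 49.7 p [0.6333 0.2091 0.1451] psi 0.513 open 0.0459 F [ 1.  -0.3 -0.6] q [-0.2   0.67 -0.28  1.55  0.21  0.94 -1.6 ]
-> (np.float64(0.567), np.float64(0.3265), 0.14, 2.083) n 10 mm/row 13.5 deg/row 9.0
   0.001 -0.000 -0.157 -0.00 -1.35 0.05
   0.001 -0.000 -0.157 0.21 -1.33 0.05
   0.001 -0.000 -0.157 0.42 -1.28 0.05
   0.001 -0.000 -0.157 0.61 -1.20 0.05
   0.001 -0.000 -0.157 0.79 -1.09 0.05
   0.001 -0.000 -0.157 0.95 -0.95 0.05
   0.001 -0.000 -0.157 1.09 -0.79 0.05
   0.001 -0.000 -0.157 1.20 -0.61 0.05
   0.001 -0.000 -0.157 1.28 -0.42 0.05
   0.001 -0.000 -0.157 1.33 -0.21 0.05
```

View pics/s32.png

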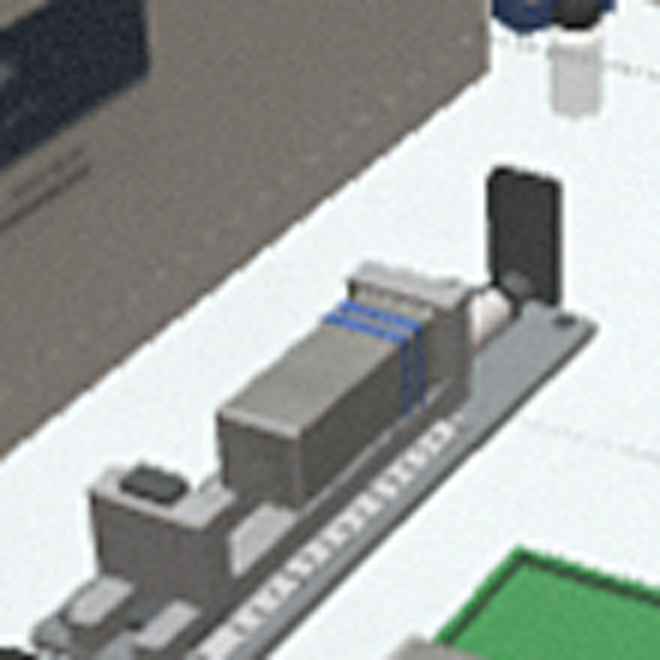

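Emit:
play_rows:
  deltas: "0 0 -0.157 0 -1.35 0.05 4.8; 0 0 -0.157 0.21 -1.33 0.05 4.8; 0 0 -0.157 0.42 -1.28 0.05 4.8; 0 0 -0.157 0.61 -1.2 0.05 4.8; 0 0 -0.157 0.79 -1.09 0.05 4.8; 0 0 -0.157 0.95 -0.95 0.05 4.8; 0 0 -0.157 1.09 -0.79 0.05 4.8; 0 0 -0.157 1.2 -0.61 0.05 4.8; 0 0 -0.157 1.28 -0.42 0.05 4.8; 0 0 -0.157 1.33 -0.21 0.05 4.8; 0 0 0 0 0.3 2.5 4.8; 0 0 0 0 0 1.5 4.8"

```text
time_s: 51.25
ee_pos: [0.5672, 0.3251, 0.0926]
orientation: [-0.0, 0.506, 0.862, -0.002]
force: [0.6, -0.1, 0.3]
opening: 0.0481
```

```bash
python3 - <<'E'
from h import *
st()
h=c2w(-.0455,.001);mv([(h[0],h[1],.028,2.083,5)])
E
```

```text
t 51.25 comp x,y [-0.0442  0.0015] z 0.0926 open 0.0481 Fcomp [0.4 0.4 0.3]
t 51.25 p [0.5672 0.3251 0.0926] psi 2.08 open 0.0481 F [ 0.6 -0.1  0.3] q [-0.18  0.8  -0.62  1.59  0.54  0.94 -0.48]
-> (np.float64(0.5661), np.float64(0.326), 0.028, 2.083) n 5 mm/row 12.9 deg/row 0.1
   -0.001 0.000 -0.001 0.03 -0.01 1.29
   -0.001 0.000 -0.001 0.03 -0.01 1.29
   -0.001 0.000 -0.001 0.03 -0.01 1.29
   -0.001 0.000 -0.001 0.03 -0.01 1.29
   -0.001 0.000 -0.001 0.03 -0.01 1.29
```

Emit:
play_rows:
  deltas: "0 0 0 0.05 -0.03 1.29 4.8; 0 0 0 0.05 -0.03 1.29 4.8; 0 0 0 0.05 0 1.29 4.8; 0 0 0 0 0 1.29 4.8; 0 0 0 0 0 1.29 4.8; 0 0 0 0 0 0 4.8; 0 0 0 0 0 0 3; 0 0 0 0 0 0 2.4; 0 0 0 0 0 0 2.4; 0 0 0 0 0 0 2.4"
  grip_force: 60

```text
time_s: 52.5
ee_pos: [0.5669, 0.328, 0.0315]
orientation: [0.0, 0.505, 0.863, 0.0]
force: [-0.8, 0.0, 3.3]
opening: 0.0307
```

Emit:
play_rows:
  deltas: "0 0 0 0 0 -2 2.4; 0 0 0 0 0 -3 2.4; 0 0 0 0 0 -4 2.4; 0 0 0 0 0 -3 2.4; 0 0 0 0 0 0 2.4"

```text
time_s: 53.12
ee_pos: [0.5681, 0.3288, 0.1545]
orientation: [0.001, 0.505, 0.863, 0.002]
force: [0.7, -0.1, -3.3]
opening: 0.0308
```

```bash
python3 - <<'E'
from h import *
np.set_printoptions(suppress=True,precision=4)
st();
a=grab_frame('scene');b=grab_frame('top');cv2.imwrite('pics/s33.png',a[:,:,::-1]);zoom(b,130,120,300,200,2.6,'t33')
for f,c,m in bars(grab=False): print('bar',f,round(c,3),m)
h=tray(TR,0,-.029);print(h);mv([(.56,.12,.15,1.3,6),(h[0],h[1],.15,.49,8)])
E
```

```text
t 53.12 comp x,y [-0.0469  0.004 ] z 0.1545 open 0.0308 Fcomp [ 0.5  0.5 -3.3]
bar [ 0.6505 -0.0216 -2.7711  0.0952] 0.218 ['top', 'scene']
[ 0.6799 -0.147 ]
t 53.33 p [0.5658 0.3268 0.1496] psi 2.083 open 0.0308 F [-0.2 -0.3 -2.1] q [-0.16  0.73 -0.65  1.56  0.49  1.03 -0.44]
-> (0.56, 0.12, 0.15, 1.3) n 6 mm/row 34.5 deg/row 7.5
   -0.000 0.000 0.130 -2.96 -1.77 -0.00
   -0.000 0.000 0.130 -3.16 -1.37 -0.00
   -0.000 0.000 0.130 -3.31 -0.95 -0.00
   -0.000 0.000 0.130 -3.41 -0.51 -0.00
   -0.000 0.000 0.130 -3.45 -0.06 -0.01
   -0.000 0.000 0.130 -3.43 0.39 -0.01
-> (np.float64(0.6799), np.float64(-0.147), 0.15, 0.49) n 8 mm/row 36.6 deg/row 5.8
   0.000 0.000 0.101 -2.81 2.34 0.00
   0.000 0.000 0.101 -2.56 2.61 0.00
   0.000 0.000 0.101 -2.29 2.86 0.00
   0.000 0.000 0.101 -1.99 3.07 0.00
   0.000 0.000 0.101 -1.67 3.26 0.00
   0.000 0.000 0.101 -1.33 3.41 0.00
   0.000 0.000 0.101 -0.98 3.53 0.00
   0.000 0.000 0.101 -0.62 3.61 0.00
```

View pics/s33.png

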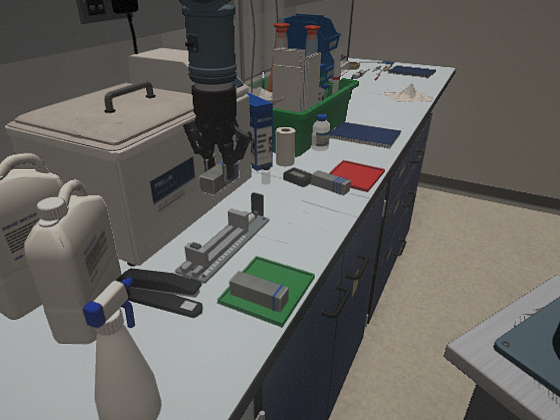

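View pics/t33.png

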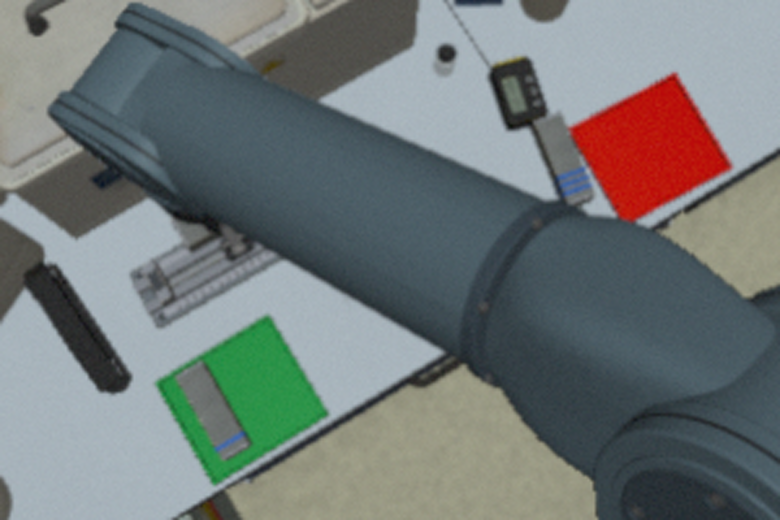

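Emit:
play_rows:
  deltas: "0 0 0.13 -2.96 -1.77 0 2.4; 0 0 0.13 -3.16 -1.37 0 2.4; 0 0 0.13 -3.31 -0.95 0 2.4; 0 0 0.13 -3.41 -0.51 0 2.4; 0 0 0.13 -3.45 -0.06 0 2.4; 0 0 0.13 -3.43 0.39 0 2.4; 0 0 0 0 0 0 2.4"

```text
time_s: 54.2
ee_pos: [0.5605, 0.1165, 0.1496]
orientation: [0.001, 0.797, 0.604, -0.002]
force: [-0.6, 0.8, -2.5]
opening: 0.0308
```

```bash
python3 - <<'E'
from h import *
h=tray(TR,0,-.029);mv([(h[0],h[1],.15,.49,8)])
E
```

```text
t 54.2 p [0.5605 0.1165 0.1496] psi 1.297 open 0.0308 F [-0.6  0.8 -2.5] q [ 0.08  0.56 -0.49  1.79  0.33  0.88 -0.83]
-> (np.float64(0.6799), np.float64(-0.147), 0.15, 0.49) n 8 mm/row 36.2 deg/row 5.8
   0.000 0.001 0.101 -2.77 2.33 0.00
   0.000 0.001 0.101 -2.52 2.59 0.00
   0.000 0.001 0.101 -2.25 2.83 -0.00
   0.000 0.001 0.101 -1.95 3.05 -0.00
   0.000 0.001 0.101 -1.63 3.23 -0.00
   0.000 0.001 0.101 -1.30 3.38 -0.00
   0.000 0.001 0.101 -0.95 3.49 -0.00
   0.000 0.001 0.101 -0.60 3.57 -0.01
```

Emit:
play_rows:
  deltas: "0 0 0.101 -2.77 2.33 0 2.4; 0 0 0.101 -2.52 2.59 0 2.4; 0 0 0.101 -2.25 2.83 0 2.4; 0 0 0.101 -1.95 3.05 0 2.4; 0 0 0.101 -1.63 3.23 0 2.4; 0 0 0.101 -1.3 3.38 0 2.4; 0 0 0.101 -0.95 3.49 0 2.4; 0 0 0.101 -0.6 3.57 0 2.4; 0 0 0 0 0 0 2.4"

```text
time_s: 55.32
ee_pos: [0.6823, -0.1487, 0.1504]
orientation: [0.002, 0.971, 0.24, -0.0]
force: [-0.5, -0.0, -2.2]
opening: 0.0309
```

```bash
python3 - <<'E'
from h import *
h=tray(TR,0,-.029);mv([(h[0],h[1],.05,.49,5),(h[0],h[1],.0175,.49,3)])
a=grab_frame('scene');zoom(cv2.convertScaleAbs(a,alpha=1.4),280,100,130,110,6,'s34')
E
```

```text
t 55.33 p [ 0.6823 -0.1487  0.1504] psi 0.486 open 0.0309 F [-0.5 -0.  -2.2] q [ 0.3   0.72 -0.24  1.45  0.19  1.   -1.07]
-> (np.float64(0.6799), np.float64(-0.147), 0.05, 0.49) n 5 mm/row 20.1 deg/row 0.1
   0.001 0.000 -0.001 -0.02 -0.06 2.01
   0.001 0.000 -0.001 -0.02 -0.06 2.01
   0.001 0.000 -0.001 -0.02 -0.06 2.01
   0.001 0.000 -0.001 -0.02 -0.06 2.01
   0.001 0.000 -0.001 -0.03 -0.05 2.01
-> (np.float64(0.6799), np.float64(-0.147), 0.0175, 0.49) n 3 mm/row 10.8 deg/row 0.0
   0.000 0.000 0.000 0.00 0.00 1.08
   0.000 0.000 0.000 0.00 0.00 1.08
   0.000 0.000 0.000 0.00 0.00 1.08
```

View pics/s34.png

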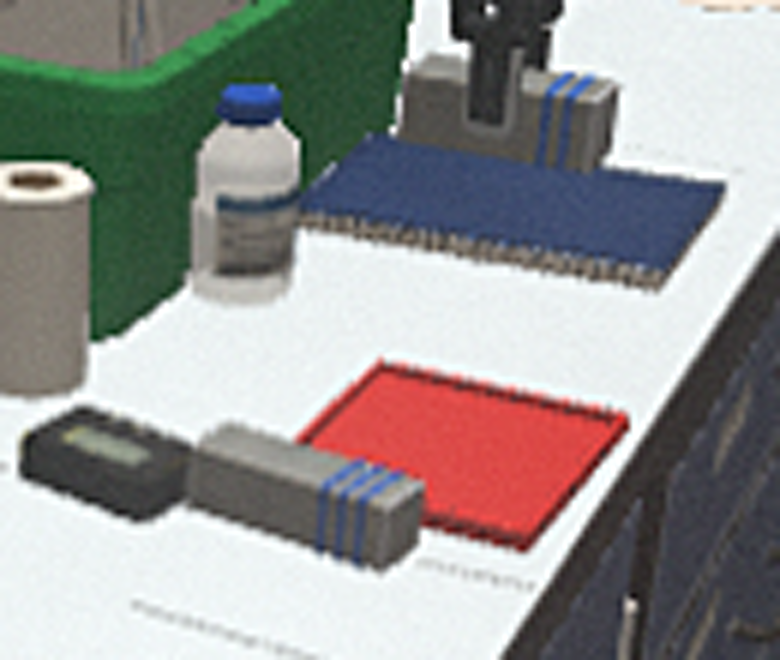

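Emit:
play_rows:
  deltas: "0 0 0 -0.05 -0.1 2 2.4; 0 0 0 -0.05 -0.1 2 2.4; 0 0 0 0 0 2 2.4; 0 0 0 0 0 2 2.4; 0 0 0 0 0 1.8 2.4; 0 0 0 0 0 1 2.4; 0 0 0 0 0 1 2.4; 0 0 0 0 0 0 2.4"

```text
time_s: 56.38
ee_pos: [0.6797, -0.1408, 0.0324]
orientation: [-0.0, 0.97, 0.245, -0.0]
force: [-0.0, 0.3, -1.5]
opening: 0.0305
```

```bash
python3 - <<'E'
from h import *
h=tray(TR,0,-.029);mv([(h[0],h[1],.0175,.49,3)])
a=grab_frame('scene');zoom(cv2.convertScaleAbs(a,alpha=1.4),280,100,130,110,6,'s35')
E
```

```text
t 56.38 p [ 0.6797 -0.1408  0.0324] psi 0.495 open 0.0305 F [-0.   0.3 -1.5] q [ 0.28  0.86 -0.22  1.5   0.23  0.81 -1.1 ]
-> (np.float64(0.6799), np.float64(-0.147), 0.0175, 0.49) n 3 mm/row 5.4 deg/row 0.1
   -0.000 0.000 0.002 -0.09 0.19 0.50
   -0.000 0.000 0.002 -0.09 0.19 0.50
   -0.000 0.000 0.002 -0.09 0.19 0.50
```

View pics/s35.png

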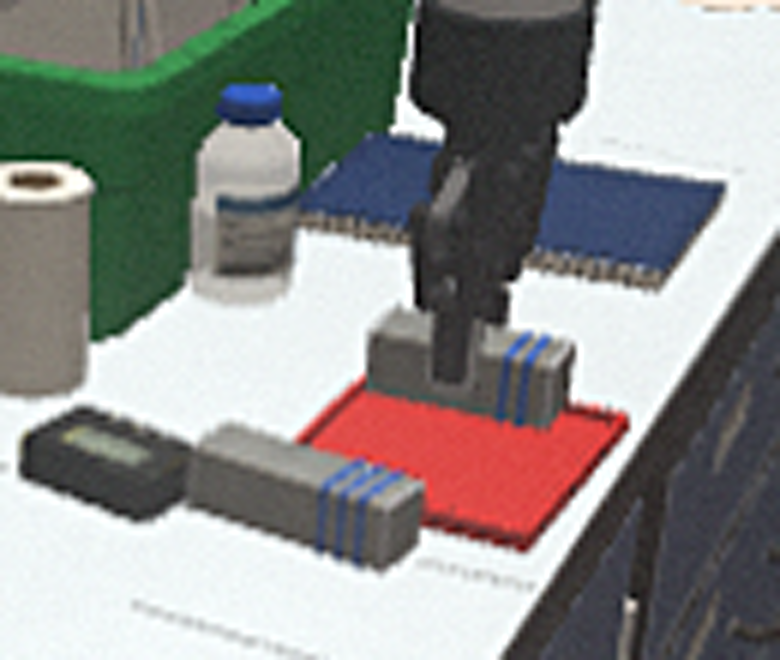

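Emit:
play_rows:
  deltas: "0 0 0 -0.1 0.1 0.5 2.4; 0 0 0 -0.1 0.1 0.5 2.4; 0 0 0 0 0 0.4 2.4; 0 0 0 0 0 0 2.4; 0 0 0 0 0 0.1 2.4; 0 0 0 0 0 0 2.4"

```text
time_s: 57.18
ee_pos: [0.6794, -0.1435, 0.018]
orientation: [0.0, 0.97, 0.245, 0.0]
force: [-0.2, 0.8, -2.0]
opening: 0.0306
```

```bash
python3 - <<'E'
from h import *
mv([])
a=grab_frame('scene');zoom(cv2.convertScaleAbs(a,alpha=1.4),280,100,130,110,6,'s36')
E
```

```text
t 57.17 p [ 0.6794 -0.1435  0.018 ] psi 0.495 open 0.0306 F [-0.2  0.8 -2. ] q [ 0.28  0.88 -0.22  1.5   0.23  0.79 -1.1 ]
```

View pics/s36.png

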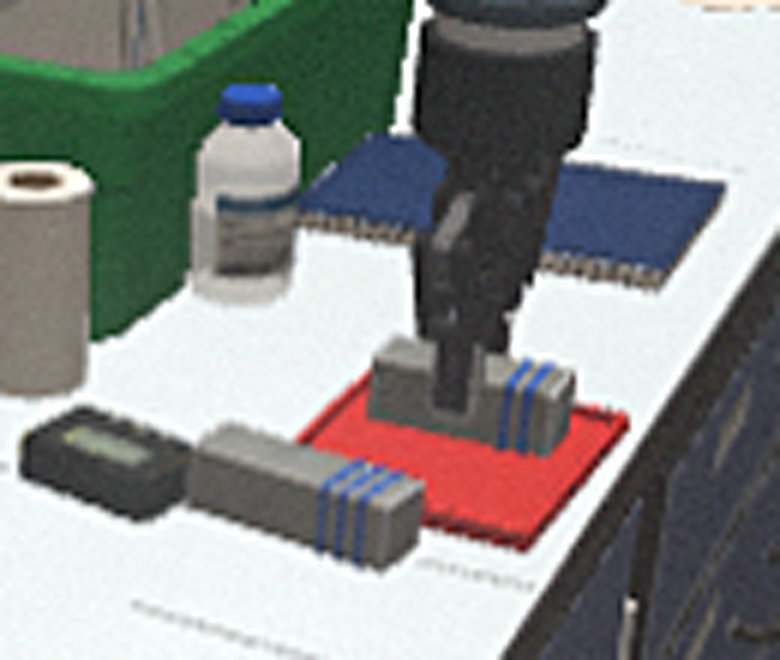

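Emit:
play_rows:
  deltas: "0 0 0 0 0 0.15 2.4; 0 0 0 0 0 0 2.4; 0 0 0 0 0 0 3.6; 0 0 0 0 0 0 4.2; 0 0 0 0 0 -2 4.2; 0 0 0 0 0 -4 4.6; 0 0 0 0 0 -4 5; 0 0 0 -3 0 -3 5; 0 0 0 -5 0 0 5; 0 0 0 -4 0 0 5; 0 0 0 0 0 0 5"

```text
time_s: 58.6
ee_pos: [0.5712, -0.2037, 0.1481]
orientation: [0.001, 0.97, 0.243, -0.001]
force: [0.7, 0.2, 0.9]
opening: 0.0499
```

```bash
python3 - <<'E'
from h import *
np.set_printoptions(suppress=True,precision=4)
mv([])
a=grab_frame('scene');b=grab_frame('top')
for f,c,m in bars(grab=False): print('bar',f,'yaw',f[2]+np.pi if f[2]<-1.5 else f[2],round(c,3),m)
zoom(cv2.convertScaleAbs(a,alpha=1.4),280,100,130,110,6,'s37');zoom(b,260,120,180,130,4.3,'t37')
E
```

```text
t 58.6 p [ 0.5712 -0.2037  0.1481] psi 0.49 open 0.0499 F [0.7 0.2 0.9] q [ 0.45  0.57 -0.26  1.71  0.18  0.88 -0.96]
bar [ 0.3903  0.3538 -2.6273  0.0982] yaw 0.5142860517536638 0.173 ['top', 'scene']
bar [ 0.6499 -0.0211 -2.8001  0.0965] yaw 0.3415201521817055 0.177 ['top', 'scene']
bar [ 0.6774 -0.1448 -2.668   0.0861] yaw 0.4735773524008886 0.28 ['top', 'scene']
```

View pics/s37.png

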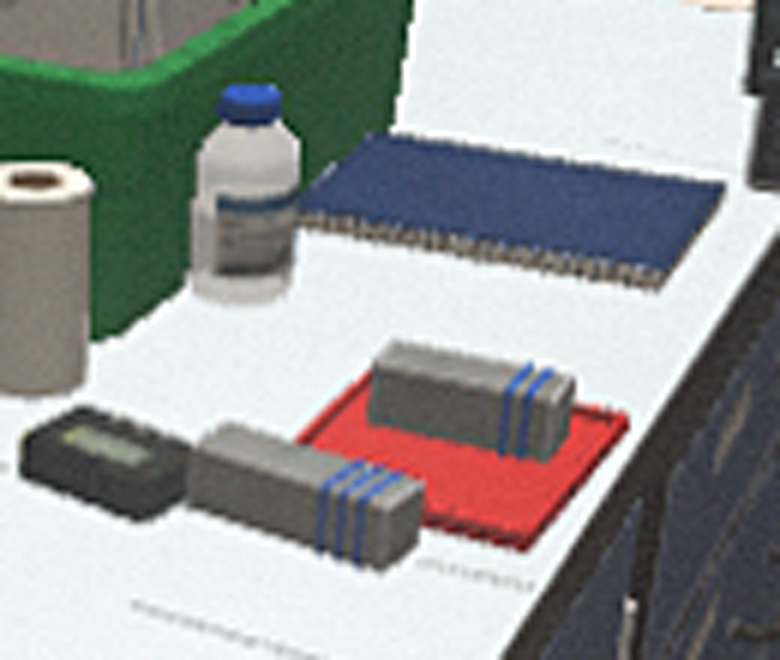

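View pics/t37.png

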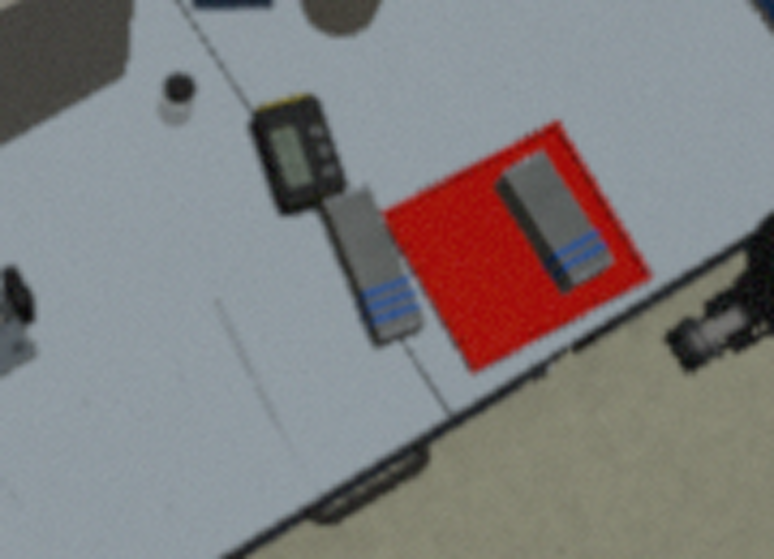

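```bash
python3 - <<'E'
from h import *
mv([(.650,-.0212,.15,.345,6),(.650,-.0212,.06,.345,4)])
E
```

```text
t 58.8 p [ 0.5752 -0.1994  0.1474] psi 0.496 open 0.0499 F [ 0.1 -0.1  0.4] q [ 0.45  0.58 -0.26  1.71  0.18  0.88 -0.96]
-> (0.65, -0.0212, 0.15, 0.345) n 6 mm/row 32.2 deg/row 1.4
   0.000 -0.000 0.025 2.51 -2.02 -0.04
   0.000 -0.000 0.025 2.46 -2.08 -0.04
   0.000 -0.000 0.025 2.41 -2.14 -0.04
   0.000 -0.000 0.025 2.35 -2.20 -0.04
   0.000 -0.000 0.025 2.29 -2.26 -0.04
   0.000 -0.000 0.025 2.24 -2.32 -0.04
-> (0.65, -0.0212, 0.06, 0.345) n 4 mm/row 22.5 deg/row 0.0
   0.000 0.000 0.000 0.00 0.00 2.25
   0.000 0.000 0.000 0.00 0.00 2.25
   0.000 0.000 0.000 0.00 0.00 2.25
   0.000 0.000 0.000 0.00 0.00 2.25
```

Emit:
play_rows:
  deltas: "0 0 0.025 2.51 -2.02 0 4.6; 0 0 0.025 2.46 -2.08 0 4.6; 0 0 0.025 2.41 -2.14 0 4.6; 0 0 0.025 2.35 -2.2 0 4.6; 0 0 0.025 2.29 -2.26 0 4.6; 0 0 0.025 2.24 -2.32 0 4.6; 0 0 0 0 0 2.25 4.6; 0 0 0 0 0 2.25 4.6; 0 0 0 0 0 2.25 4.6; 0 0 0 0 0 0 4.6; 0 0 0 0 0 0 4.6"

```text
time_s: 60.18
ee_pos: [0.6496, -0.0216, 0.0798]
orientation: [-0.0, 0.985, 0.172, 0.001]
force: [-0.1, 0.1, 0.8]
opening: 0.0461
```

```bash
python3 - <<'E'
from h import *
mv([(.650,-.0212,.014,.345,4)])
a=grab_frame('scene');zoom(cv2.convertScaleAbs(a,alpha=1.4),280,100,130,110,6,'s38')
s,p,R=pose();print((proj('scene',p)-[280,100])*6)
E
```

```text
t 60.17 p [ 0.6496 -0.0216  0.0798] psi 0.346 open 0.0461 F [-0.1  0.1  0.8] q [ 0.11  0.73 -0.22  1.63  0.2   0.81 -1.41]
-> (0.65, -0.0212, 0.014, 0.345) n 4 mm/row 16.5 deg/row 0.0
   0.000 -0.000 0.000 0.01 -0.01 1.65
   0.000 -0.000 0.000 0.01 -0.01 1.65
   0.000 -0.000 0.000 0.01 -0.01 1.65
   0.000 -0.000 0.000 0.01 -0.01 1.65
[[310.3062502  354.23416638]]
```

View pics/s38.png

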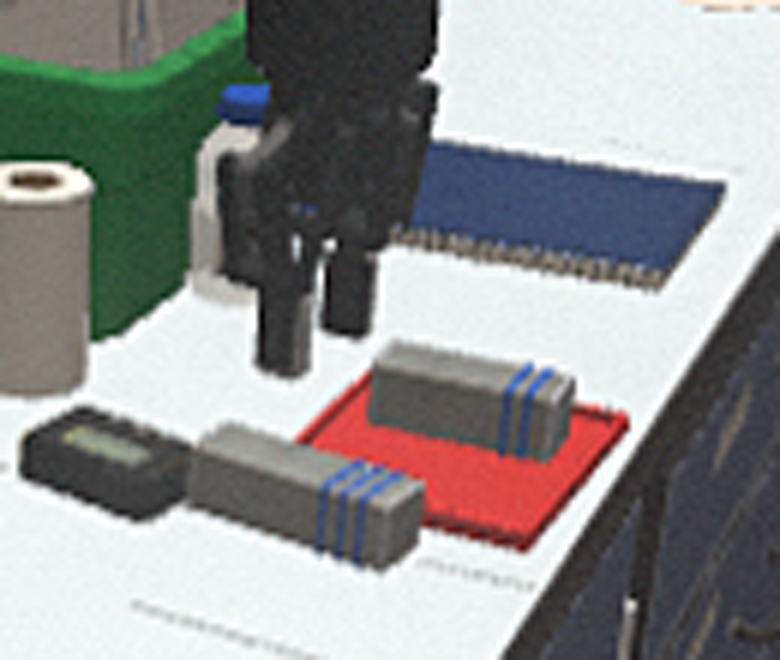

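Emit:
play_rows:
  deltas: "0 0 0 0 0 1.65 4.6; 0 0 0 0 0 1.65 4.6; 0 0 0 0 0 1.6 4.6; 0 0 0 0 0 1.4 4.6; 0 0 0 0 0 0 4.6"

```text
time_s: 60.85
ee_pos: [0.6475, -0.0224, 0.0143]
orientation: [-0.0, 0.985, 0.172, -0.001]
force: [-0.2, -0.2, 0.3]
opening: 0.0458
```

```bash
python3 - <<'E'
from h import *
mv([(.650,-.0212,.014,.345,1)])
a=grab_frame('scene');zoom(cv2.convertScaleAbs(a,alpha=1.4),280,100,130,110,6,'s39')
E
```

```text
t 60.85 p [ 0.6475 -0.0224  0.0143] psi 0.345 open 0.0458 F [-0.2 -0.2  0.3] q [ 0.1   0.82 -0.2   1.64  0.22  0.71 -1.43]
-> (0.65, -0.0212, 0.014, 0.345) n 1 mm/row 2.8 deg/row 0.2
   -0.001 0.003 -0.000 0.28 -0.02 0.03
```

View pics/s39.png

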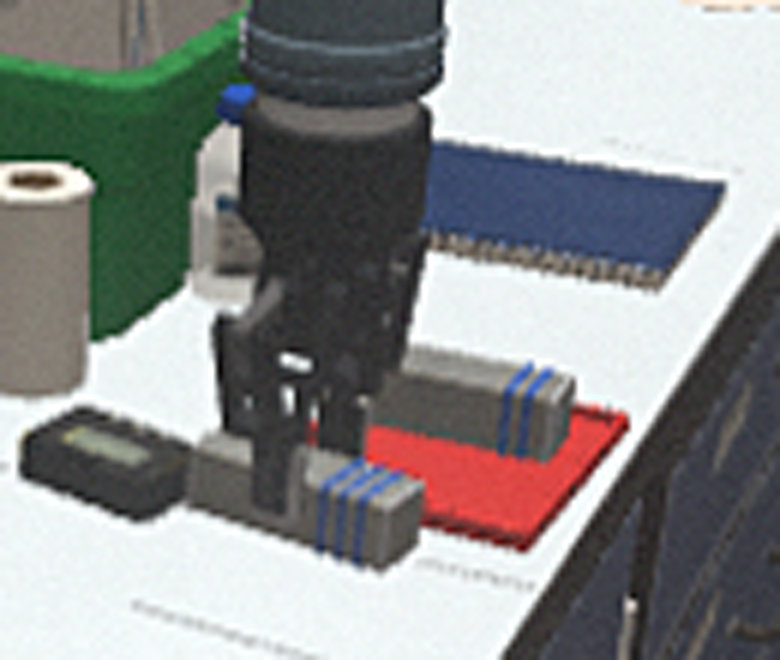

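Emit:
play_rows:
  deltas: "0 0 0 0 0 0 3; 0 0 0 0 0 0 2.4; 0 0 0 0 0 0 2.4; 0 0 0 0 0 0 2.4; 0 0 0 0 0 -2 2.4; 0 0 0 0 0 -3 2.4; 0 0 0 0 0 -4 2.4; 0 0 0 0 0 -3 2.4; 0 0 0 0 0 0 2.4"
  grip_force: 60

```text
time_s: 62.02
ee_pos: [0.6505, -0.0223, 0.1392]
orientation: [0.0, 0.985, 0.172, 0.003]
force: [-0.5, -0.9, -3.0]
opening: 0.0305
```

```bash
python3 - <<'E'
from h import *
h=c2w(-.064);mv([(.56,.15,.15,1.2,7),(h[0],h[1],.14,2.083,7)])
a=grab_frame('scene');zoom(cv2.convertScaleAbs(a,alpha=1.4),280,100,130,110,6,'s40')
E
```

```text
t 62.02 p [ 0.6505 -0.0223  0.1392] psi 0.345 open 0.0305 F [-0.5 -0.9 -3. ] q [ 0.12  0.65 -0.23  1.6   0.18  0.91 -1.4 ]
-> (0.56, 0.15, 0.15, 1.2) n 7 mm/row 27.8 deg/row 7.0
   0.001 -0.001 -0.122 -0.38 -2.75 -0.16
   0.001 -0.001 -0.122 -0.05 -2.78 -0.16
   0.001 -0.001 -0.122 0.29 -2.76 -0.16
   0.001 -0.001 -0.122 0.63 -2.71 -0.16
   0.001 -0.001 -0.122 0.95 -2.61 -0.16
   0.001 -0.001 -0.122 1.26 -2.48 -0.15
   0.001 -0.001 -0.122 1.56 -2.30 -0.15
-> (np.float64(0.5562), np.float64(0.3417), 0.14, 2.083) n 7 mm/row 27.4 deg/row 7.2
   0.000 0.000 -0.126 2.53 -1.04 0.14
   0.000 0.000 -0.126 2.64 -0.72 0.14
   0.000 0.000 -0.126 2.71 -0.38 0.14
   0.000 0.000 -0.126 2.74 -0.03 0.14
   0.000 0.000 -0.126 2.72 0.31 0.14
   0.000 0.000 -0.126 2.66 0.65 0.14
   0.000 0.000 -0.126 2.56 0.98 0.14
```

View pics/s40.png

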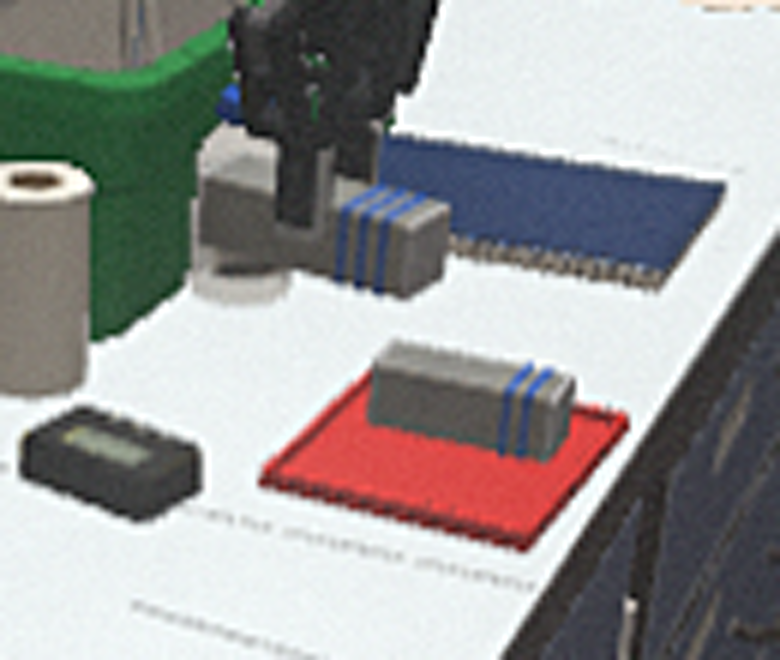

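Emit:
play_rows:
  deltas: "0 0 -0.122 -0.38 -2.75 -0.16 2.4; 0 0 -0.122 -0.05 -2.78 -0.16 2.4; 0 0 -0.122 0.29 -2.76 -0.16 2.4; 0 0 -0.122 0.63 -2.71 -0.16 2.4; 0 0 -0.122 0.95 -2.61 -0.16 2.4; 0 0 -0.122 1.26 -2.48 -0.15 2.4; 0 0 -0.122 1.56 -2.3 -0.15 2.4; 0 0 0 0 0 0 2.4"

```text
time_s: 63.08
ee_pos: [0.5558, 0.1523, 0.1457]
orientation: [-0.001, 0.824, 0.566, -0.001]
force: [-0.2, -0.8, -2.6]
opening: 0.0304
```

```bash
python3 - <<'E'
from h import *
h=c2w(-.064);mv([(h[0],h[1],.14,2.083,7)])
E
```

```text
t 63.08 p [0.5558 0.1523 0.1457] psi 1.204 open 0.0304 F [-0.2 -0.8 -2.6] q [ 0.01  0.57 -0.47  1.78  0.32  0.87 -0.98]
-> (np.float64(0.5562), np.float64(0.3417), 0.14, 2.083) n 7 mm/row 27.1 deg/row 7.2
   -0.000 -0.000 -0.126 2.53 -0.97 0.08
   -0.000 -0.000 -0.126 2.63 -0.64 0.08
   -0.000 -0.000 -0.126 2.69 -0.31 0.08
   -0.000 -0.000 -0.126 2.70 0.03 0.08
   -0.000 -0.000 -0.126 2.68 0.37 0.08
   -0.000 -0.000 -0.126 2.61 0.70 0.08
   -0.000 -0.000 -0.126 2.50 1.02 0.08
```

Emit:
play_rows:
  deltas: "0 0 -0.126 2.53 -0.97 0.08 2.4; 0 0 -0.126 2.63 -0.64 0.08 2.4; 0 0 -0.126 2.69 -0.31 0.08 2.4; 0 0 -0.126 2.7 0.03 0.08 2.4; 0 0 -0.126 2.68 0.37 0.08 2.4; 0 0 -0.126 2.61 0.7 0.08 2.4; 0 0 -0.126 2.5 1.02 0.08 2.4; 0 0 0 0 0 0 2.4"

```text
time_s: 64.08
ee_pos: [0.5582, 0.3406, 0.1399]
orientation: [-0.001, 0.505, 0.863, -0.0]
force: [-1.0, 1.1, -2.4]
opening: 0.0306
```

```bash
python3 - <<'E'
from h import *
st();h=c2w(-.064);mv([(h[0],h[1],.07,2.083,4)])
b=grab_frame('scene');zoom(cv2.convertScaleAbs(b,alpha=1.4),160,120,130,130,5,'s41')
E
```

```text
t 64.08 comp x,y [-0.0621  0.0012] z 0.1399 open 0.0306 Fcomp [-1.4 -0.4 -2.4]
t 64.08 p [0.5582 0.3406 0.1399] psi 2.082 open 0.0306 F [-1.   1.1 -2.4] q [-0.18  0.74 -0.66  1.57  0.51  1.01 -0.48]
-> (np.float64(0.5562), np.float64(0.3417), 0.07, 2.083) n 4 mm/row 17.5 deg/row 0.0
   -0.000 -0.000 -0.000 0.05 -0.03 1.75
   -0.000 -0.000 -0.000 0.05 -0.03 1.75
   -0.000 -0.000 -0.000 0.05 -0.03 1.75
   -0.000 -0.000 -0.000 0.05 -0.03 1.75
```

View pics/s41.png

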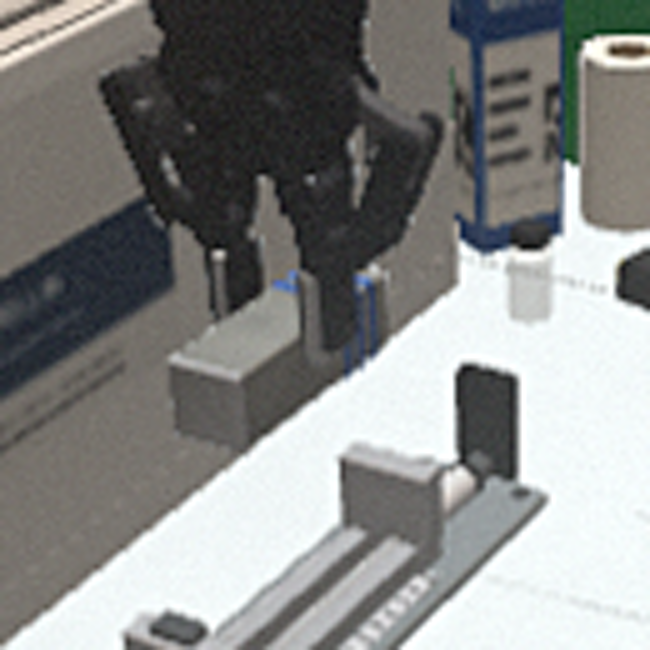

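Emit:
play_rows:
  deltas: "0 0 0 0.05 -0.03 1.75 2.4; 0 0 0 0.05 -0.03 1.75 2.4; 0 0 0 0.05 0 1.75 2.4; 0 0 0 0 0 1.75 2.4; 0 0 0 0 0 1 2.4; 0 0 0 0 0 0 2.4"

```text
time_s: 64.88
ee_pos: [0.5575, 0.3399, 0.0604]
orientation: [-0.0, 0.506, 0.863, -0.001]
force: [-0.7, -0.1, -2.8]
opening: 0.0305
```

```bash
python3 - <<'E'
from h import *
st();h=c2w(-.064);mv([(h[0],h[1],.035,2.083,3)])
b=grab_frame('scene');zoom(cv2.convertScaleAbs(b,alpha=1.4),160,150,130,130,5,'s42')
s,p,R=pose();f=lambda a:(np.array(a)+.5)/5-.5+[160,150]
np.savez('/tmp/x.npz',p=p)
E
```

```text
t 64.88 comp x,y [-0.0618  0.0003] z 0.0604 open 0.0305 Fcomp [-0.2 -0.6 -2.8]
t 64.88 p [0.5575 0.3399 0.0604] psi 2.081 open 0.0305 F [-0.7 -0.1 -2.8] q [-0.22  0.84 -0.61  1.6   0.58  0.89 -0.53]
-> (np.float64(0.5562), np.float64(0.3417), 0.035, 2.083) n 3 mm/row 8.5 deg/row 0.0
   -0.001 0.000 -0.001 0.07 -0.01 0.85
   -0.001 0.000 -0.001 0.07 -0.01 0.85
   -0.001 0.000 -0.001 0.07 -0.01 0.85
```

View pics/s42.png

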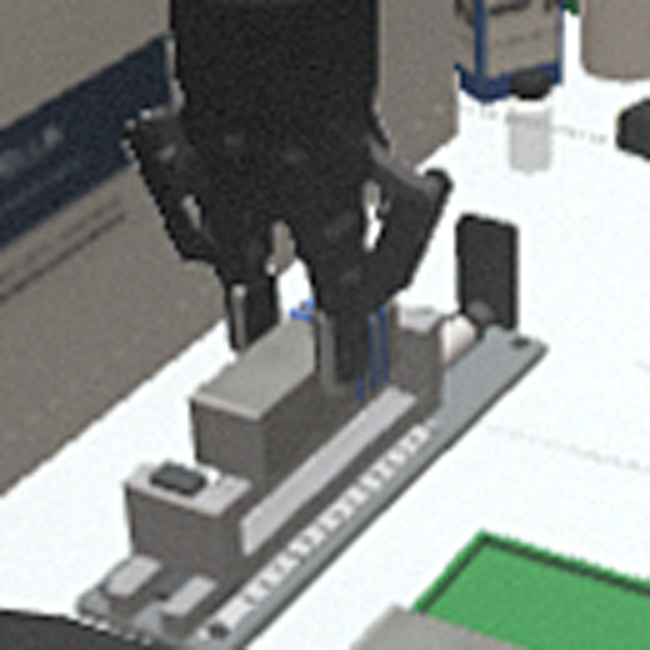

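```bash
python3 - <<'E'
from h import *
f=lambda a:(np.array(a)+.5)/5-.5+[160,150]
for a in((190,397),(264,418)): print(w2c(unproj('scene',f(a),.078)[0]))
E
```

```text
[-0.11752422  0.01110117]
[-0.11635593 -0.02135867]
```

Emit:
play_rows:
  deltas: "0 0 0 -0.03 0 0.85 2.4; 0 0 0 -0.03 0 0.85 2.4; 0 0 0 0 0 0.8 2.4; 0 0 0 0 0 0 2.4"

```text
time_s: 65.42
ee_pos: [0.5584, 0.3397, 0.0368]
orientation: [0.0, 0.506, 0.863, -0.0]
force: [-1.7, -1.3, 3.8]
opening: 0.0301
```

```bash
python3 - <<'E'
from h import *
st()
b=grab_frame('scene');zoom(cv2.convertScaleAbs(b,alpha=1.4),160,150,130,130,5,'s43')
E
```

```text
t 65.42 comp x,y [-0.0612  0.001 ] z 0.0368 open 0.0301 Fcomp [ 0.3 -2.1  3.8]
```

View pics/s43.png

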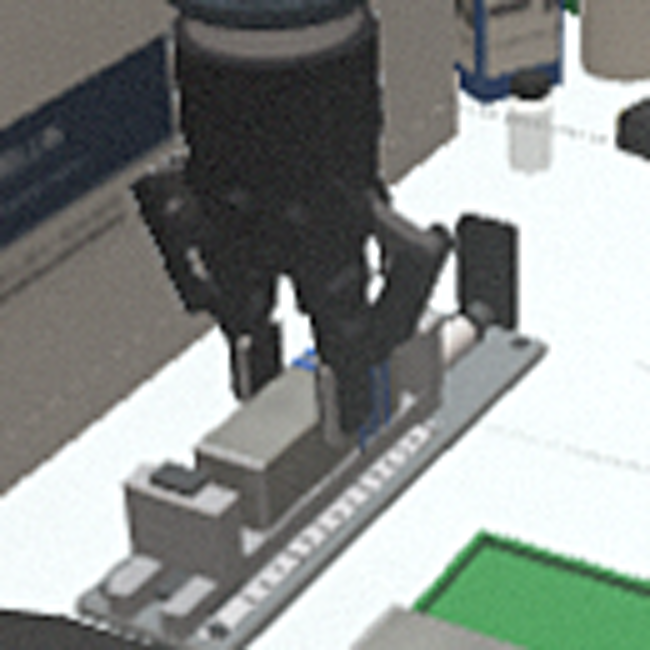

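Emit:
play_rows:
  deltas: "0 0 0 0 0 0 3.2; 0 0 0 0 0 0 4; 0 0 0 0 0 0 4.6; 0 0 0 0 0 -1.5 4.6; 0 0 0 0 0 -3 4.6; 0 0 0 0 0 -4 4.6; 0 0 0 0 0 -3 4.6; 0 0 0 0 0 0 4"

```text
time_s: 66.47
ee_pos: [0.5598, 0.3412, 0.1552]
orientation: [0.001, 0.506, 0.863, 0.003]
force: [-0.4, -0.0, -1.1]
opening: 0.0399
```

```bash
python3 - <<'E'
from h import *
st()
h=c2w(.0885);mv([(h[0],h[1],.13,.513,10)])
b=grab_frame('scene');zoom(cv2.convertScaleAbs(b,alpha=1.4),160,150,130,130,5,'s44')
E
```

```text
t 66.47 comp x,y [-0.0618  0.0029] z 0.1552 open 0.0399 Fcomp [-0.2 -0.3 -1.1]
t 66.47 p [0.5598 0.3412 0.1552] psi 2.081 open 0.0399 F [-0.4 -0.  -1.1] q [-0.18  0.72 -0.67  1.56  0.5   1.03 -0.47]
-> (np.float64(0.631), np.float64(0.2088), 0.13, 0.513) n 10 mm/row 15.2 deg/row 9.0
   0.000 -0.001 0.157 -1.50 -0.03 0.25
   0.000 -0.001 0.157 -1.49 0.21 0.25
   0.000 -0.001 0.157 -1.44 0.44 0.25
   0.000 -0.001 0.157 -1.35 0.66 0.25
   0.000 -0.001 0.157 -1.23 0.86 0.25
   0.000 -0.001 0.157 -1.08 1.04 0.25
   0.000 -0.001 0.157 -0.91 1.20 0.25
   0.000 -0.001 0.157 -0.71 1.33 0.25
   0.000 -0.001 0.157 -0.49 1.42 0.25
   0.000 -0.001 0.157 -0.26 1.48 0.25
```

View pics/s44.png

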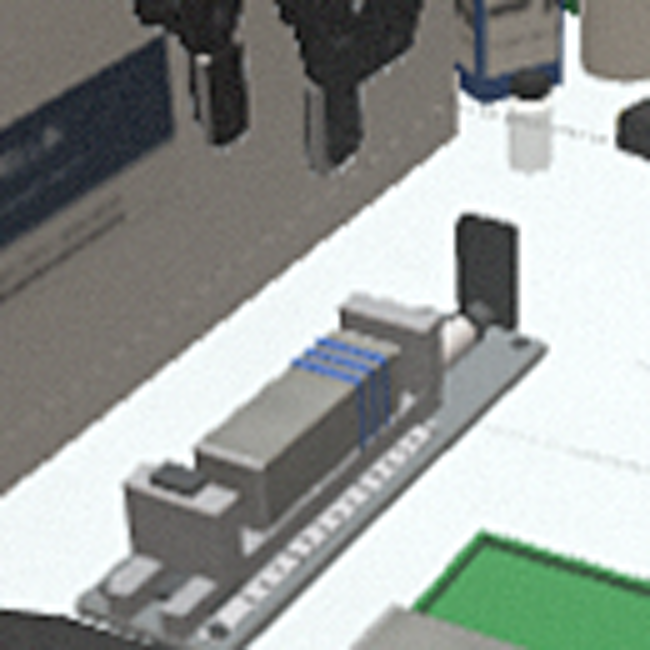

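Bar 3 lies flat between the jaws. On to the handle.

Emit:
play_rows:
  deltas: "0 0 0.157 -1.5 -0.03 0.2 4; 0 0 0.157 -1.49 0.21 0.2 4; 0 0 0.157 -1.44 0.44 0.2 4; 0 0 0.157 -1.35 0.66 0.2 4; 0 0 0.157 -1.23 0.86 0.2 4; 0 0 0.157 -1.08 1.04 0.2 4; 0 0 0.157 -0.91 1.2 0.2 4; 0 0 0.157 -0.71 1.33 0.2 4; 0 0 0.157 -0.49 1.42 0.2 4; 0 0 0.157 -0.26 1.48 0.2 4; 0 0 0 0.2 0 1.5 4; 0 0 0 0 0 0 4"
  grip_force: 40

```text
time_s: 68.03
ee_pos: [0.6291, 0.2086, 0.1139]
orientation: [-0.0, 0.967, 0.255, -0.002]
force: [-0.8, -0.7, -0.8]
opening: 0.0397
```

```bash
python3 - <<'E'
from h import *
st();h=c2w(.089);mv([(h[0],h[1],.028,.513,6)])
E
```

```text
t 68.03 comp x,y [ 0.0878 -0.0018] z 0.1139 open 0.0397 Fcomp [ 0.2 -1.  -0.8]
t 68.03 p [0.6291 0.2086 0.1139] psi 0.515 open 0.0397 F [-0.8 -0.7 -0.8] q [-0.2   0.71 -0.28  1.57  0.23  0.9  -1.62]
-> (np.float64(0.6313), np.float64(0.2083), 0.028, 0.513) n 6 mm/row 14.3 deg/row 0.0
   -0.000 0.001 0.000 0.04 0.02 1.43
   -0.000 0.001 0.000 0.03 0.02 1.43
   -0.000 0.001 0.000 0.03 0.02 1.43
   -0.000 0.001 0.000 0.03 0.02 1.43
   -0.000 0.001 0.000 0.03 0.02 1.43
   -0.000 0.001 0.000 0.03 0.02 1.43
```

Emit:
play_rows:
  deltas: "0 0 0 0.02 0.02 1.43 4; 0 0 0 0.02 0.02 1.43 4; 0 0 0 0.02 0.02 1.43 4; 0 0 0 0.02 0.02 1.43 4; 0 0 0 0 0 1.43 4; 0 0 0 0 0 1.43 4; 0 0 0 0 0 0 4; 0 0 0 0 0 0 2; 0 0 0 0 0 0 2; 0 0 0 0 0 0 2"

```text
time_s: 69.28
ee_pos: [0.6325, 0.208, 0.0311]
orientation: [-0.0, 0.968, 0.253, 0.0]
force: [0.7, 0.1, -1.0]
opening: 0.02
```

Emit:
play_rows:
  deltas: "0 0 0 0 0.4 0 2; 0 0 0 -0.02 0.4 0 2; 0 0 0 -0.02 0.4 0 2; 0 0 0 -0.02 0.4 0 2; 0 0 0 -0.02 0.4 0 2; 0 0 0 0 0.4 0 2; 0 0 0 0 0.4 0 2; 0 0 0 0 0.4 0 2; 0 0 0 0 0.3 0 2; 0 0 0 0 0.3 0 2; 0 0 0 0 0.3 0 2; 0 0 0 0 0 0 2"

```text
time_s: 70.78
ee_pos: [0.6514, 0.1718, 0.0305]
orientation: [-0.0, 0.968, 0.253, -0.0]
force: [-1.3, 4.4, -1.1]
opening: 0.0202
```

```bash
python3 - <<'E'
from h import *
st()
b=grab_frame('scene');zoom(cv2.convertScaleAbs(b,alpha=1.4),170,165,110,110,6,'s45')
E
```

```text
t 70.78 comp x,y [ 0.1307 -0.0004] z 0.0305 open 0.0202 Fcomp [-4.5  1.  -1.1]
```

View pics/s45.png

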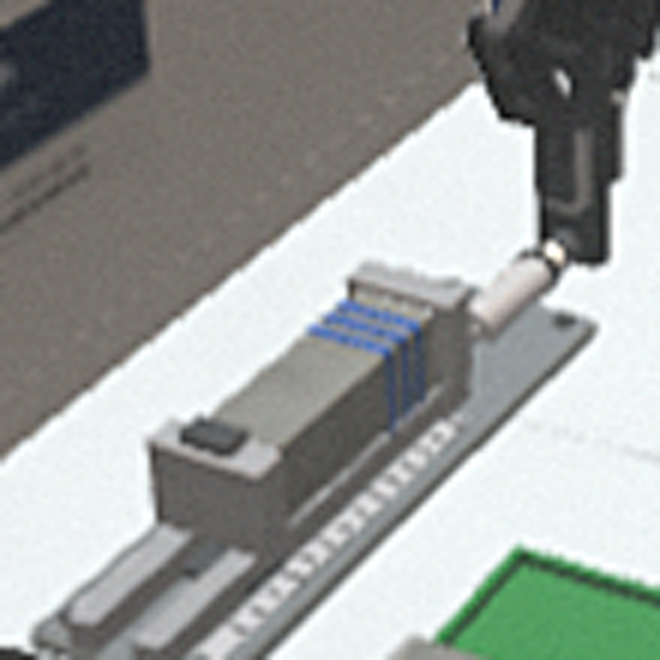

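Emit:
play_rows:
  deltas: "0 0 0 0 0.3 0 2; 0 0 0 0 0.3 0 2; 0 0 0 0 0.3 0 2; 0 0 0 0 0.35 0 2; 0 0 0 0 0 0 2; 0 0 0 0 0 0 2"

```text
time_s: 71.58
ee_pos: [0.6565, 0.1626, 0.0304]
orientation: [-0.001, 0.967, 0.253, -0.001]
force: [-2.8, 6.5, -0.8]
opening: 0.0199
```

```bash
python3 - <<'E'
from h import *
st()
b=grab_frame('top');zoom(cv2.convertScaleAbs(b,alpha=1.4),190,150,110,85,7,'t46')
E
```

```text
t 71.58 comp x,y [ 0.1412 -0.0004] z 0.0304 open 0.0199 Fcomp [-7.   0.7 -0.8]
```

View pics/t46.png

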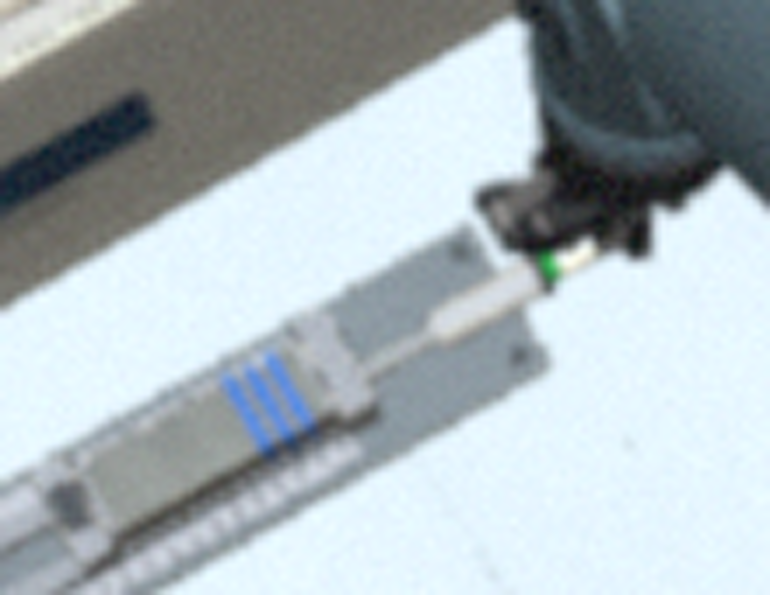

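Green without red; hold for more than a second.

Emit:
play_rows:
  deltas: "0 0 0 0 0 0 2; 0 0 0 0 0 0 2; 0 0 0 0 0 0 2; 0 0 0 0 0 0 2; 0 0 0 0 0 0 2; 0 0 0 0 0 0 2; 0 0 0 0 0 0 2; 0 0 0 0 0 0 2; 0 0 0 0 0 0 2; 0 0 0 0 0 0 2; 0 0 0 0 0 0 2"

```text
time_s: 73.0
ee_pos: [0.6565, 0.1626, 0.0304]
orientation: [-0.001, 0.967, 0.253, -0.0]
force: [-3.1, 5.9, 0.8]
opening: 0.0198
```

```bash
python3 - <<'E'
from h import *
st()
E
```

```text
t 73.0 comp x,y [ 0.1412 -0.0004] z 0.0304 open 0.0198 Fcomp [-6.7  0.2  0.8]
```

Emit:
play_rows:
  deltas: "0 0 0 0 -0.4 0 2; 0 0 0 0 -0.5 0 2; 0 0 0 0 -0.6 0 2; 0 0 0 0 -0.6 0 2; 0 0 0 0 -0.6 0 2; 0 0 0 0 -0.6 0 2; 0 0 0 0 -0.6 0 2; 0 0 0 0 -0.6 0 2; 0 0 0 0 -0.6 0 2; 0 0 0 0 -0.5 0 2; 0 0 0 0 -0.4 0 2; 0 0 0 0 0 0 2"

```text
time_s: 74.5
ee_pos: [0.6285, 0.2122, 0.0306]
orientation: [0.001, 0.968, 0.252, -0.0]
force: [0.9, -4.5, -0.4]
opening: 0.0198
```

```bash
python3 - <<'E'
from h import *
st()
E
```

```text
t 74.5 comp x,y [ 0.0843 -0.0005] z 0.0306 open 0.0198 Fcomp [ 4.4 -1.4 -0.4]
```

Jaw at its stop. Fetch bar 3.

Emit:
play_rows:
  deltas: "0 0 0 0 0.5 0 3; 0 0 0 0 0 0 4; 0 0 0 0 0 -2 4; 0 0 0 0 0 -4 4.6; 0 0 0 0 0 -4 4.6; 0 0 0 0 0 -1 4.6"

```text
time_s: 75.25
ee_pos: [0.6327, 0.2102, 0.1453]
orientation: [-0.001, 0.968, 0.253, 0.003]
force: [0.7, 0.3, -0.5]
opening: 0.046
```

```bash
python3 - <<'E'
from h import *
st()
h=c2w(-.0515,.001);mv([(h[0],h[1],.14,2.083,10)])
b=grab_frame('scene');zoom(cv2.convertScaleAbs(b,alpha=1.4),170,165,110,110,6,'s47')
E
```

```text
t 75.25 comp x,y [0.0881 0.0022] z 0.1453 open 0.046 Fcomp [ 0.1  0.7 -0.5]
t 75.25 p [0.6327 0.2102 0.1453] psi 0.511 open 0.046 F [ 0.7  0.3 -0.5] q [-0.19  0.67 -0.29  1.55  0.22  0.95 -1.61]
-> (np.float64(0.5632), np.float64(0.3313), 0.14, 2.083) n 10 mm/row 14.0 deg/row 9.0
   0.001 -0.000 -0.157 -0.01 -1.40 0.05
   0.001 -0.000 -0.157 0.20 -1.38 0.05
   0.001 -0.000 -0.157 0.42 -1.33 0.05
   0.001 -0.000 -0.157 0.62 -1.25 0.05
   0.001 -0.000 -0.157 0.81 -1.14 0.05
   0.001 -0.000 -0.157 0.98 -1.00 0.05
   0.001 -0.000 -0.157 1.12 -0.83 0.05
   0.001 -0.000 -0.157 1.24 -0.65 0.05
   0.001 -0.000 -0.157 1.32 -0.44 0.05
   0.001 -0.000 -0.157 1.38 -0.23 0.05
```

View pics/s47.png

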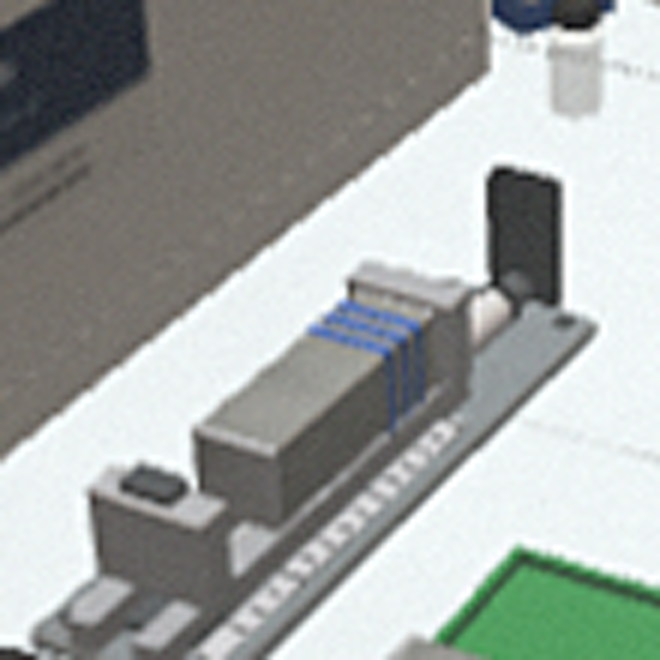

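Emit:
play_rows:
  deltas: "0 0 -0.157 0 -1.4 0.05 4.8; 0 0 -0.157 0.2 -1.38 0.05 4.8; 0 0 -0.157 0.42 -1.33 0.05 4.8; 0 0 -0.157 0.62 -1.25 0.05 4.8; 0 0 -0.157 0.81 -1.14 0.05 4.8; 0 0 -0.157 0.98 -1 0.05 4.8; 0 0 -0.157 1.12 -0.83 0.05 4.8; 0 0 -0.157 1.24 -0.65 0.05 4.8; 0 0 -0.157 1.32 -0.44 0.05 4.8; 0 0 -0.157 1.38 -0.23 0.05 4.8; 0 0 0 0 0.3 2.5 4.8; 0 0 0 0 0 1.5 4.8"

```text
time_s: 76.8
ee_pos: [0.5634, 0.3299, 0.0927]
orientation: [-0.0, 0.507, 0.862, -0.002]
force: [-0.2, 0.5, -0.9]
opening: 0.0479
```

```bash
python3 - <<'E'
from h import *
st()
h=c2w(-.0515,.001);mv([(h[0],h[1],.028,2.083,5)])
E
```

```text
t 76.8 comp x,y [-0.0502  0.0005] z 0.0927 open 0.0479 Fcomp [-0.5  0.1 -0.9]
t 76.8 p [0.5634 0.3299 0.0927] psi 2.078 open 0.0479 F [-0.2  0.5 -0.9] q [-0.18  0.8  -0.63  1.59  0.55  0.94 -0.5 ]
-> (np.float64(0.5632), np.float64(0.3313), 0.028, 2.083) n 5 mm/row 12.9 deg/row 0.1
   -0.001 0.000 -0.001 0.03 0.01 1.29
   -0.001 0.000 -0.001 0.03 0.01 1.29
   -0.001 0.000 -0.001 0.03 0.01 1.29
   -0.001 0.000 -0.001 0.03 0.01 1.29
   -0.001 0.000 -0.001 0.03 0.01 1.29
```

Emit:
play_rows:
  deltas: "0 0 -0.003 0.04 0 1.29 4.8; 0 0 -0.002 0.04 0 1.29 4.8; 0 0 0 0.04 0 1.29 4.8; 0 0 0 0 0 1.29 4.8; 0 0 0 0 0 1.29 4.8; 0 0 0 0 0 0 4.8; 0 0 0 0 0 0 3; 0 0 0 0 0 0 2.4; 0 0 0 0 0 0 2.4; 0 0 0 0 0 0 2.4"
  grip_force: 60

```text
time_s: 78.05
ee_pos: [0.5637, 0.3328, 0.0316]
orientation: [0.0, 0.504, 0.864, 0.0]
force: [-0.1, 0.2, 2.9]
opening: 0.0311
```

Emit:
play_rows:
  deltas: "0 0 0 0 0 -2 2.4; 0 0 0 0 0 -3 2.4; 0 0 0 0 0 -4 2.4; 0 0 0 0 0 -2 2.4; 0 0 0 0 0 0 2.4"

```text
time_s: 78.68
ee_pos: [0.5642, 0.3329, 0.1427]
orientation: [0.001, 0.504, 0.864, 0.001]
force: [-0.2, -0.5, -2.6]
opening: 0.0311
```

```bash
python3 - <<'E'
from h import *
st()
h=tray(TG,0,-.028);print(h);mv([(h[0],h[1],.12,.525,10)])
b=grab_frame('scene');zoom(cv2.convertScaleAbs(b,alpha=1.4),140,125,160,130,5,'s48')
E
```

```text
t 78.67 comp x,y [-0.0524  0.0027] z 0.1427 open 0.0311 Fcomp [ 0.3 -0.4 -2.6]
[0.41633396 0.30287093]
t 78.67 p [0.5642 0.3329 0.1427] psi 2.086 open 0.0311 F [-0.2 -0.5 -2.6] q [-0.17  0.74 -0.66  1.56  0.51  1.01 -0.46]
-> (np.float64(0.4163), np.float64(0.3029), 0.12, 0.525) n 10 mm/row 15.3 deg/row 8.9
   0.000 -0.000 0.156 0.47 -1.44 0.22
   0.000 -0.000 0.156 0.24 -1.49 0.22
   0.000 -0.000 0.156 0.00 -1.51 0.22
   0.000 -0.000 0.156 -0.23 -1.49 0.22
   0.000 -0.000 0.156 -0.46 -1.44 0.22
   0.000 -0.000 0.156 -0.68 -1.35 0.22
   0.000 -0.000 0.156 -0.88 -1.23 0.22
   0.000 -0.000 0.156 -1.06 -1.08 0.23
   0.000 -0.000 0.156 -1.21 -0.90 0.23
   0.000 -0.000 0.156 -1.34 -0.70 0.23
```

View pics/s48.png

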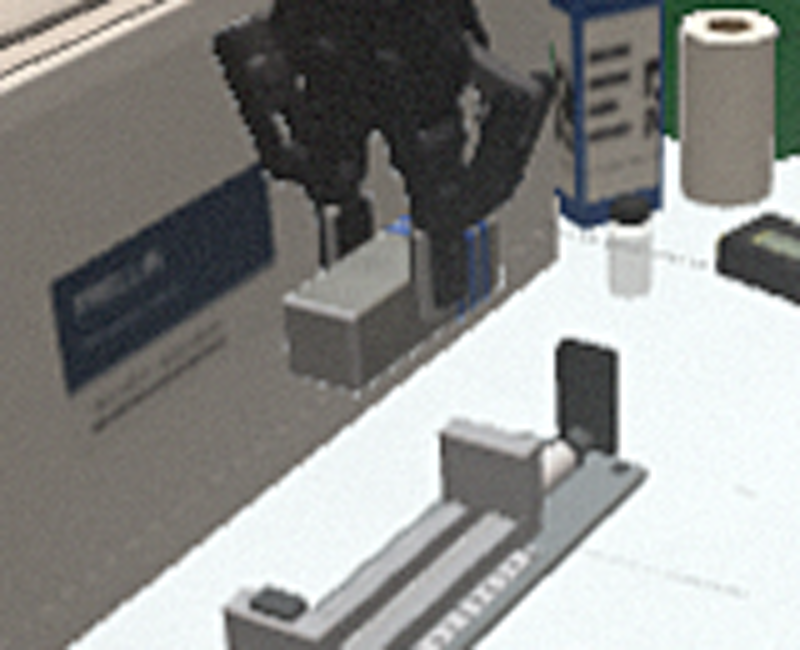

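Emit:
play_rows:
  deltas: "0 0 0.156 0.47 -1.44 0.22 2.4; 0 0 0.156 0.24 -1.49 0.22 2.4; 0 0 0.156 0 -1.51 0.22 2.4; 0 0 0.156 -0.23 -1.49 0.22 2.4; 0 0 0.156 -0.46 -1.44 0.22 2.4; 0 0 0.156 -0.68 -1.35 0.22 2.4; 0 0 0.156 -0.88 -1.23 0.22 2.4; 0 0 0.156 -1.06 -1.08 0.23 2.4; 0 0 0.156 -1.21 -0.9 0.23 2.4; 0 0 0.156 -1.34 -0.7 0.23 2.4; 0 0 0 0 0 0 2.4"

```text
time_s: 80.1
ee_pos: [0.4134, 0.3015, 0.1173]
orientation: [0.001, 0.965, 0.261, -0.002]
force: [0.7, -0.5, -2.9]
opening: 0.0307
```

```bash
python3 - <<'E'
from h import *
h=tray(TG,0,-.029);mv([(h[0],h[1],.06,.525,4),(h[0],h[1],.017,.525,4)])
b=grab_frame('scene');zoom(cv2.convertScaleAbs(b,alpha=1.4),190,195,150,130,5,'s49')
E
```

```text
t 80.1 p [0.4134 0.3015 0.1173] psi 0.529 open 0.0307 F [ 0.7 -0.5 -2.9] q [-0.45  0.49 -0.33  1.97  0.24  0.72 -1.97]
-> (np.float64(0.4168), np.float64(0.302), 0.06, 0.525) n 4 mm/row 14.4 deg/row 0.1
   0.000 0.001 0.001 0.09 0.03 1.43
   0.000 0.001 0.001 0.08 0.03 1.43
   0.000 0.001 0.001 0.08 0.03 1.43
   0.000 0.001 0.001 0.08 0.03 1.43
-> (np.float64(0.4168), np.float64(0.302), 0.017, 0.525) n 4 mm/row 10.8 deg/row 0.0
   0.000 0.000 0.000 0.00 0.00 1.07
   0.000 0.000 0.000 0.00 0.00 1.07
   0.000 0.000 0.000 0.00 0.00 1.07
   0.000 0.000 0.000 0.00 0.00 1.07
```

View pics/s49.png

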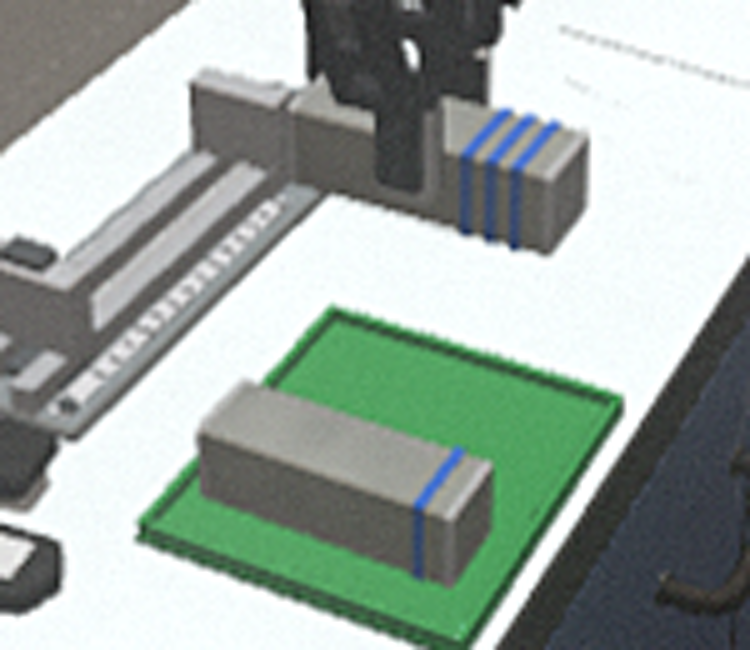

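Emit:
play_rows:
  deltas: "0 0 0 0.1 0.05 1.5 2.4; 0 0 0 0.1 0.05 1.5 2.4; 0 0 0 0 0 1.5 2.4; 0 0 0 0 0 1.5 2.4; 0 0 0 0 0 1.5 2.4; 0 0 0 0 0 1 2.4; 0 0 0 0 0 0 2.4"

```text
time_s: 81.03
ee_pos: [0.4171, 0.3024, 0.033]
orientation: [0.0, 0.966, 0.26, -0.001]
force: [-0.4, -0.3, -2.6]
opening: 0.0304
```

```bash
python3 - <<'E'
from h import *
h=tray(TG,0,-.028);mv([(h[0],h[1],.017,.525,2)])
b=grab_frame('scene');zoom(cv2.convertScaleAbs(b,alpha=1.4),190,195,150,130,5,'s50')
E
```

```text
t 81.03 p [0.4171 0.3024 0.033 ] psi 0.526 open 0.0304 F [-0.4 -0.3 -2.6] q [-0.5   0.64 -0.27  1.99  0.31  0.55 -2.03]
-> (np.float64(0.4163), np.float64(0.3029), 0.017, 0.525) n 2 mm/row 8.0 deg/row 0.1
   0.000 0.001 0.001 -0.02 -0.04 0.80
   0.000 0.001 0.001 -0.02 -0.04 0.80
```

View pics/s50.png

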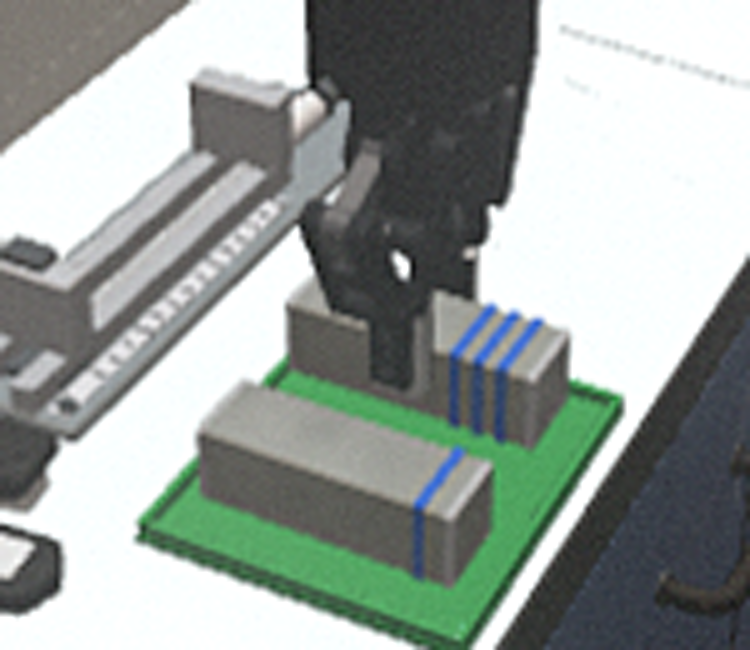

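Emit:
play_rows:
  deltas: "0 0 0 0 0 0.6 2.4; 0 0 0 0 0 0.6 2.4; 0 0 0 0 0 0.4 2.4; 0 0 0 0 0 0 2.4; 0 0 0 0 0 0 3.6; 0 0 0 0 0 0 4.2; 0 0 0 0 0 -2 4.2; 0 0 0 0 0 -4 4.2; 0 0 0 0 0 -4 4.6; 0 0 0 0 0 -4 5; 0 0 0 0 4 0 5; 0 0 0 0 5 0 5"

```text
time_s: 82.58
ee_pos: [0.4634, 0.2252, 0.1589]
orientation: [-0.0, 0.965, 0.261, 0.001]
force: [1.1, -0.4, 0.5]
opening: 0.0501
```

Emit:
play_rows:
  deltas: "0 0 0 0 5 0 5; 0 0 0 -1 5 0 5; 0 0 0 -1 5 0 5; 0 0 0 -1 5 0 5; 0 0 0 -1 5 0 5; 0 0 0 0 5 0 5; 0 0 0 0 0 0 5; 0 0 0 0 0 0 5"

```text
time_s: 83.58
ee_pos: [0.5785, -0.0541, 0.1578]
orientation: [-0.0, 0.966, 0.26, -0.0]
force: [-0.2, 0.4, -0.1]
opening: 0.0503
```

```bash
python3 - <<'E'
from h import *
np.set_printoptions(suppress=True,precision=4)
mv([])
a=grab_frame('scene');b=grab_frame('top')
for f,c,m in bars(grab=False):
    print('bar',f,round(c,3),m)
    for nm,T in(('G',TG),('R',TR)):
        d=f[:2]-T[0];cc,ss=np.cos(T[1]),np.sin(T[1]);print('  ',nm,round(cc*d[0]+ss*d[1],4),round(-ss*d[0]+cc*d[1],4))
cv2.imwrite('pics/s51.png',cv2.convertScaleAbs(a,alpha=1.4)[:,:,::-1]);zoom(b,130,120,300,200,2.6,'t51');zoom(cv2.convertScaleAbs(a,alpha=1.4),160,140,240,190,3.2,'s51z')
E
```

```text
t 83.58 p [ 0.5785 -0.0541  0.1578] psi 0.526 open 0.0503 F [-0.2  0.4 -0.1] q [ 0.21  0.52 -0.26  1.78  0.17  0.86 -1.17]
bar [ 0.3898  0.3532 -2.6345  0.0986] 0.193 ['top', 'scene']
   G 0.0023 0.0288
   R -0.0206 0.5489
bar [ 0.4174  0.3013 -2.6288  0.0978] 0.256 ['top', 'scene']
   G 0.0002 -0.0299
   R -0.0206 0.4901
```

View pics/s51z.png

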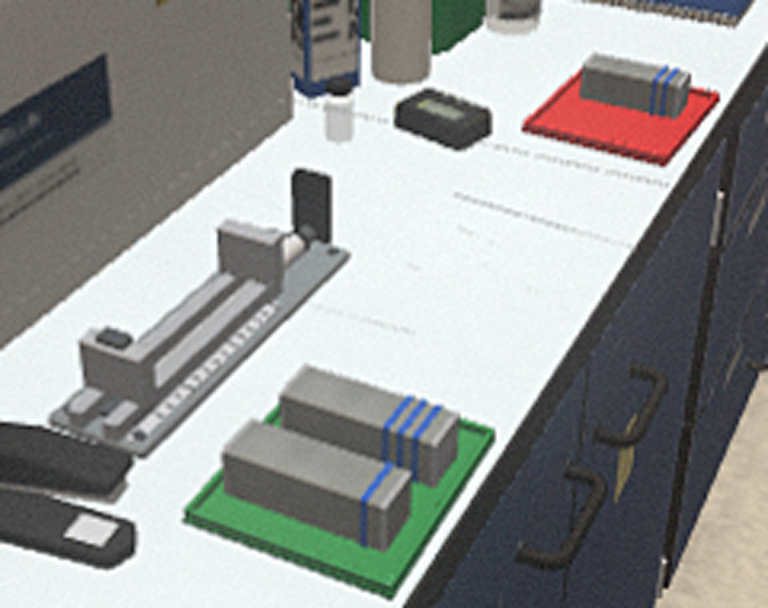

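View pics/t51.png

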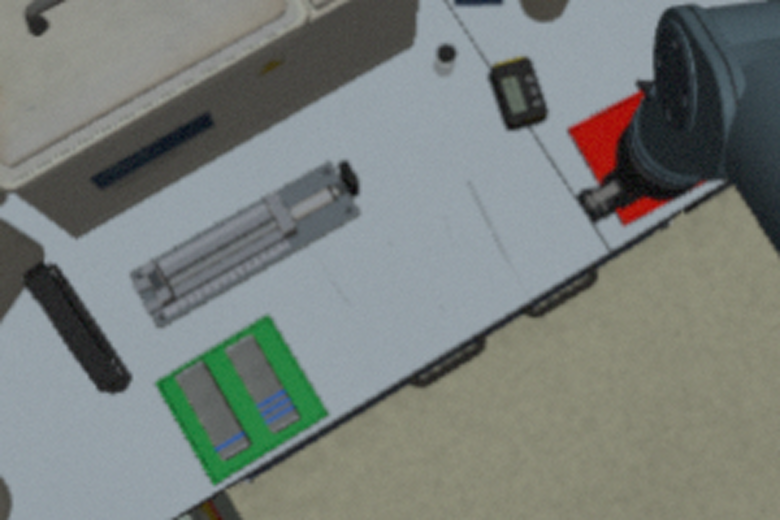

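```bash
python3 -c "
from bench import *
print(finish_job())"
```

```text
the job is handed in; nothing more can be done
None
```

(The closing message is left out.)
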